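# Ready the puncture corner

## Task

Get this corner ready for the next flat tyre: stand every loose battery pack in an empty gap of the grey rack, upright and right down on its floor, without shifting the packs already stored there. Set the sealant canister into the round socket of the tyre inflator, push it down against the spring and give it a quarter turn clockwise (seen from above) so that it locks and stays locked when let go, and hang the work lamp by its handle over both prongs of the hook stand. Leave the tools and the glass jar alone.

Things in the scene. Friction and masses are not known exactly. Their poses are not given: they have to be found in the camera images.
- spare0_mid (a point): Spare battery pack, loose, standing on the shelf (two or three are there): dark upright block 60 mm wide (its x), 34 mm thick (its y), 100 mm tall, grey terminal strip on top (9 mm more, look only). This point is its centre, 50 mm above its foot. 0.2 to 0.4 kg. Best held across its 60 mm width, near the top.
- gap0 (a point): Gap 0 of the rack (from its -y end), empty at first: this point is the middle of the gap on the rack's floor, 10 mm above the shelf. 40 mm wide along the rack's y between stored packs, 68 mm along its x between lips that rise 30 mm above the shelf. A pack goes in with its 60 mm width along the rack's x, either way round; any pack in any gap.
- spare1_mid (a point): Spare battery pack, loose, standing on the shelf (two or three are there): dark upright block 60 mm wide (its x), 34 mm thick (its y), 100 mm tall, grey terminal strip on top (9 mm more, look only). This point is its centre, 50 mm above its foot. 0.2 to 0.4 kg. Best held across its 60 mm width, near the top.
- gap1 (a point): Gap 1 of the rack (from its -y end), empty at first: this point is the middle of the gap on the rack's floor, 10 mm above the shelf. 40 mm wide along the rack's y between stored packs, 68 mm along its x between lips that rise 30 mm above the shelf. A pack goes in with its 60 mm width along the rack's x, either way round; any pack in any gap.
- spare2_mid (a point): Spare battery pack, loose, standing on the shelf (two or three are there): dark upright block 60 mm wide (its x), 34 mm thick (its y), 100 mm tall, grey terminal strip on top (9 mm more, look only). This point is its centre, 50 mm above its foot. 0.2 to 0.4 kg. Best held across its 60 mm width, near the top.
- gap2 (a point): Gap 2 of the rack (from its -y end), empty at first: this point is the middle of the gap on the rack's floor, 10 mm above the shelf. 40 mm wide along the rack's y between stored packs, 68 mm along its x between lips that rise 30 mm above the shelf. A pack goes in with its 60 mm width along the rack's x, either way round; any pack in any gap.
- rack: Grey steel rack, fixed: open tray 78 mm (x) by 272 mm (y), origin on the shelf under its centre; floor 10 mm above the shelf, end walls 70 mm high, long-side lips 30 mm high. Along its y it holds, at 37 mm pitch: stored pack, gap, pack, gap, pack, gap, pack.
- stored0_mid (a point): Stored battery pack, same as the spares, standing loose in the rack (0.3 kg); not to be disturbed. Its centre, 60 mm above the shelf; top 110 mm above the shelf.
- stored1_mid (a point): Stored battery pack, same as the spares, standing loose in the rack (0.3 kg); not to be disturbed. Its centre, 60 mm above the shelf; top 110 mm above the shelf.
- stored2_mid (a point): Stored battery pack, same as the spares, standing loose in the rack (0.3 kg); not to be disturbed. Its centre, 60 mm above the shelf; top 110 mm above the shelf.
- stored3_mid (a point): Stored battery pack, same as the spares, standing loose in the rack (0.3 kg); not to be disturbed. Its centre, 60 mm above the shelf; top 110 mm above the shelf.
- can_mid (a point): Sealant canister, loose, 116 mm tall, 0.25 kg, bottom-heavy: round body 66 mm across, 80 mm tall; on top a flat wing grip 60 mm long (its x), 28 mm thick (its y), 36 mm tall. Two lugs stand out along its +x and -x, 14 mm wide, to 43.5 mm from the axis, 4 to 12 mm above its foot. This point: on the axis, 58 mm above the foot. Half a turn makes no difference.
- dock: Tyre inflator, fixed; grey body 75 mm high from 60 to 140 mm along its +x, round bayonet socket in front. Origin on the shelf under the socket's axis. The rim (inner radius 36.5 mm, top 49 mm above the shelf) has two notches, along the dock's +x and -x, 25 mm wide: the canister's lugs pass down through them. It then turns clockwise only (seen from above).
- seat (a point): Centre of the socket floor, 20 mm above the shelf. Pressed to under 4 mm above it the canister's foot can turn; after 72 to 88 degrees (solid stop at 88) the lugs lie under a raised pocket: let go, the canister springs up until its foot is about 8 mm above this floor and is locked. Not pressed, not turned, it rests about 12 mm above this floor.
- plunger (a joint): Sprung steel plunger in the socket under the canister, in m: 0 = up (its top 14 mm above the socket floor), 0.014 when the canister's foot is on the floor, about 0.006 when locked. 1 N per mm, so 14 N when fully pressed.
- lamp_mid (a point): Work lamp, loose, 154 mm tall, 0.3 kg, bottom-heavy: round body 88 mm across, 95 mm tall, and a rigid handle: a straight bar 132 mm long (along the lamp's y), 14 mm square, centre 147 mm above the foot, on side posts 108 mm apart inside; 45 mm clear under the bar. This point: on the axis, 77 mm above the foot, 70 mm below the bar's centre.
- hook_mid (a point): Hook stand, fixed: two prongs 10 mm thick, 76 mm apart (centres), along the stand's -x, tips turned up 16 mm. This point is level with the prongs' tops (190 mm above the shelf), midway between them, 62 mm in front of the back plate, 60 mm behind the tips. The lamp's bar lies across both prongs (lamp y along stand y); the fingers fit between them. Plate top 10 mm above the prongs.
- tyre_lever: Flat steel tyre lever, 260 mm long along its y, lying on the shelf beyond the rack; leave alone.
- valve_tool: Chrome valve core tool, T-shaped, 87 mm long, lying on the shelf; leave alone.
- trim_remover: Black plastic trim clip remover, 200 mm long with a forked end, lying on the shelf; leave alone.
- jar: Empty open glass jar, 72 mm in diameter and 95 mm tall, standing on the shelf; origin under its centre; leave alone.
Things that resemble listed ones, but are neither listed nor needed, are in the scene too. What is shaped like the part that bears stored1_mid but orange or pink is not meant. What is shaped like the dock but pink is not meant.

How it is judged:
By the outcome, as a careful person would: the job done as asked, in the order asked, and still so for the second after the job is handed in, with the robot touching nothing.
Of spare0, spare1, spare2 only 2 to 3 are there at a start; the rules pass over those that are not, and their reading is None.
At some moment in a run one of can, lamp may be knocked a few centimetres aside while the robot is not near it.
It also fails if it takes over 210 s, if anything falls off the work surface, if the arm or the gripper's body presses on something with over 40 N, if the wrist force passes 120 N, or if a joint passes its speed limit or range.

## Robot

A 6-joint arm with a two-finger parallel gripper is mounted at the origin on the work surface. World frame = base frame: x ahead of the robot, y to its left, z up, the work surface at z = 0. Lengths are in m, angles in degrees, forces in N, time in s.
With the tool pointing down it reaches from about 0.375 to 0.9 m from the base axis. Payload 3.1 kg.
Tool frame: the origin (TCP) lies at the very end of the fingers, on their centre line; the grasp point (between the pads) lies 19 mm behind it (bot.grip_point_offset is the distance from the TCP to the grasp point, in m); z points along the fingers, x is the direction in which the jaws open and shut, and the axes are right-handed (so a half turn about z gives the same grasp; the last joint's range is limited). The gripper opens to 87 mm and grips with 3 to 60 N. Pads are 19 mm wide; open, the fingers measure 117 mm over their backs; the gripper's body (75 mm by 190 mm) begins 51 mm behind the grasp point.
Start: joints at [55.147, 30.224, 82.088, -0, 67.689, -10.227], TCP at [0.26, 0.568, 0.223] pointing down, gripper open.
Joint ranges: [-176.69, 176.69], [-43.24, 126.21], [12.49, 139.97], [-82, 262], [0, 151.66], [-163.58, 163.58]. Speed limits (degrees/s): [159.86, 159.86, 180, 180, 180, 180].

## Interface

Orientations are given as a 3x3 rotation matrix whose columns are the frame's x, y, z axes.
In Python, from rig import bot, capture, recognise, place_of gives the robot as it stands.
- The arm moves only by the tool send_rows, never from a script. Its argument "motion" is a list of rows, each a list of 2 entries, a list of its own where there are three numbers: the shift along the tool's x, y, z in mm, then the turn about the tool's z in rad. A call has exactly 5 rows; each row shifts and turns the pose as measured when the row begins, along the tool's axes as they then stand; what a row does not reach is not made up. A row lasts 1/12 s, in which the tool goes at most 41.7 mm and 7.16 degrees, less where a joint would pass 70% of its speed; a pose out of reach is approached as far as the arm can. A call with a gripper value outside its range is refused whole. "gripper" is the closure, from 0 (fully open) to 1 (shut), set as the call begins (left out, the last holds). The fingers move at their own pace and stop on an object; the grip force is fixed at half the most. Time passes only in rows, so rows that do not move let the fingers close, or fill a call up. It gives the time, the measured TCP pose, the force and the opening at its end, in the units of the state.
- bot.read_state(): the state, without advancing time (a new reading comes with each control period).
- capture(name): name is "scene" or "top" or "wrist"; returns a dict with "image" (420x560x3 uint8, blue, green, red), "fx", "fy", "cx", "cy" (pixels), "rvec" (rotation vector, rad) and "tvec" (3), from world to camera coordinates, as OpenCV has them. Camera axes: x right, y down, z forward; pixel columns grow to the right and rows downward; lengths in m; the calibration is good to about 2 mm. A picture is of the moment at which its call begins. There is no depth.
- bot.hand_in(): hands the job in, once; it reports no verdict.
Trained networks look in the newest picture that a camera, given by its name, has taken for a name from the list of things; names that differ only in an ending like _2 or _b are one class to them, and where a whole thing is asked for, a point or a joint stands for the part that bears it (a point fixed in the world has none). Each returns a list of dicts, best first, with "p" (0 to 1); they miss things now and then, are a little off and sometimes report something else, mostly with a low value. They report only what shows in the picture. A call takes as long as a camera call. They do not tell look-alikes from the thing itself.
- recognise(camera, target): "xy" ([column, row] in pixels, amid what is visible of it).
- place_of(camera, target): "xy" ([column, row] in pixels: a listed point, or the origin of a listed thing).
The state is a dict: "time_s": time; "joint_positions": joint angles; "qvel": joint speeds; "tau": joint torques, N m; "position": TCP position; "tcp_rot": TCP orientation; "force": force on the tool from outside, world axes, zero at the start; "moment": the same for the moment, N m; "opening": opening from 0.0 (shut) to 1.0 (fully open).
Only numpy, scipy, OpenCV 4.12 (cv2) and the standard library are available. Lean on these libraries where they do the work, as an engineer would, in place of code of your own. Each camera call takes 0.05 s, during which the arm holds its last target.

## Working session

There is one attempt and no reset: what is moved stays moved. The work goes in short steps, Python scripts to look and compute and a tool call to move; the robot and the scene stay as the last step left them, time stands still between calls to the robot, and variables do not carry over. Pictures are saved under pics/ and viewed, and the job is handed in when it is done.

Besides the shell and the picture viewer there is one more tool, called as name(argument=value, ...), one argument or row to a line, values as JSON. send_rows: Moves the arm, as the interface text tells. Its arguments: {"type":"object","properties":{"motion":{"type":"array","items":{"type":"array"}},"gripper":{"type":"number"}},"required":["motion"]}

```bash
ls; mkdir -p pics; python3 - <<'E'
from rig import bot, capture, recognise, place_of
import cv2
for n in ["scene","top","wrist"]:
    c=capture(n); cv2.imwrite(f"pics/{n}0.png",c["image"]); print(n,c["fx"],c["fy"],c["cx"],c["cy"],c["rvec"],c["tvec"])
s=bot.read_state(); print(s); print(bot.grip_point_offset)
E
```

```text
pics
scene 385.45221813940566 385.45221813940566 278.56976897402535 212.67686817071876 [ 1.57242603  2.02311552 -0.80223302] [ 0.07936058 -0.26803556  1.41580967]
top 524.0367076147951 524.0367076147951 282.7829261823813 197.6644659699896 [ 2.10608613 -2.1224442   0.22274925] [0.04752982 0.53672369 1.73966087]
wrist 316.5798926037629 316.5798926037629 278.99280450702264 205.58035787715193 [-2.43742717 -1.56572587 -0.21645129] [-0.62346977 -0.03428521  0.39125872]
{'time_s': 0.15, 'joint_positions': array([ 5.51474997e+01,  3.02669295e+01,  8.21388630e+01, -2.05221545e-04,
        6.76896637e+01, -1.02260275e+01]), 'qvel': array([ 0.01850985, -0.1291625 , -0.24998143,  0.04046062, -0.00424369,
        0.02883269]), 'tau': array([ 7.07897998e-04, -4.40429986e+01, -1.76842046e+01,  6.33554673e-02,
        5.52394066e-02, -1.20651439e-04]), 'position': array([0.26007652, 0.56770597, 0.22179797]), 'tcp_rot': array([[ 4.16698831e-01,  9.09044104e-01, -9.49356081e-04],
       [ 9.09043120e-01, -4.16699810e-01, -1.36907570e-03],
       [-1.64014669e-03, -2.92513370e-04, -9.99998612e-01]]), 'force': array([0.2826225 , 0.97621348, 0.04374203]), 'moment': array([ 0.03817906,  0.01050016, -0.03706574]), 'opening': 0.995267840154305}
0.0187
```

```bash
cat > h.py <<'E'
from rig import bot, capture, recognise, place_of
import numpy as np, cv2
def cam(n,save=None):
    c=capture(n); c["R"]=cv2.Rodrigues(np.array(c["rvec"],float))[0]; c["t"]=np.array(c["tvec"],float).ravel()
    if save: cv2.imwrite("pics/"+save,c["image"])
    return c
def proj(c,P):
    P=np.atleast_2d(P)@c["R"].T+c["t"]; return np.c_[c["fx"]*P[:,0]/P[:,2]+c["cx"],c["fy"]*P[:,1]/P[:,2]+c["cy"]]
def unproj(c,xy,z):
    d=c["R"].T@np.array([(xy[0]-c["cx"])/c["fx"],(xy[1]-c["cy"])/c["fy"],1.]); o=-c["R"].T@c["t"]
    return o+d*(z-o[2])/d[2]
def zoom(c,x0,y0,x1,y1,s,name):
    im=cv2.resize(c["image"][y0:y1,x0:x1],None,fx=s,fy=s,interpolation=cv2.INTER_CUBIC); cv2.imwrite("pics/"+name,im)
E
python3 - <<'E'
from h import *
T={"spare0_mid":.05,"gap0":.01,"gap1":.01,"gap2":.01,"rack":0,"stored0_mid":.06,"can_mid":.058,"dock":0,"seat":.02,"lamp_mid":.077,"hook_mid":.19,"jar":0}
for n in ["top","scene"]:
    c=cam(n)
    for k,z in T.items():
        print(n,k,[(np.round(r["xy"]).astype(int).tolist(),round(r["p"],2),np.round(unproj(c,r["xy"],z)[:2],3).tolist()) for r in place_of(n,k)[:8]])
    if n=="top":
        zoom(c,180,140,340,250,5,"t1.png"); zoom(c,300,130,460,260,5,"t2.png")
    else:
        zoom(c,240,170,400,310,5,"s1.png"); zoom(c,60,140,280,310,3.6,"s2.png")
E
```

```text
top spare0_mid [([209, 231], 0.76, [0.425, 0.295])]
top gap0 [([226, 177], 0.88, [0.624, 0.245]), ([247, 180], 0.76, [0.611, 0.17]), ([265, 177], 0.7, [0.622, 0.107])]
top gap1 [([226, 177], 0.88, [0.624, 0.245]), ([247, 180], 0.76, [0.611, 0.17]), ([265, 177], 0.7, [0.622, 0.107])]
top gap2 [([226, 177], 0.88, [0.624, 0.245]), ([247, 180], 0.76, [0.611, 0.17]), ([265, 177], 0.7, [0.622, 0.107])]
top rack [([246, 180], 0.82, [0.613, 0.172])]
top stored0_mid []
top can_mid [([299, 221], 0.63, [0.454, -0.01]), ([238, 224], 0.6, [0.448, 0.197])]
top dock [([214, 301], 0.65, [0.193, 0.279]), ([331, 185], 0.59, [0.593, -0.13])]
top seat [([324, 186], 0.87, [0.583, -0.104]), ([215, 304], 0.85, [0.18, 0.273]), ([237, 222], 0.69, [0.461, 0.201])]
top lamp_mid [([353, 236], 0.83, [0.4, -0.188]), ([218, 173], 0.41, [0.622, 0.265])]
top hook_mid [([353, 236], 0.69, [0.386, -0.174]), ([411, 172], 0.66, [0.588, -0.366]), ([209, 232], 0.57, [0.402, 0.276]), ([328, 187], 0.21, [0.541, -0.1])]
top jar [([373, 138], 0.74, [0.767, -0.287]), ([407, 275], 0.71, [0.273, -0.382]), ([208, 231], 0.33, [0.43
[... 377 characters left out ...]
, 0.098]), ([315, 291], 0.6, [0.623, 0.171])]
scene rack [([317, 289], 0.6, [0.612, 0.174])]
scene stored0_mid [([271, 267], 0.78, [0.616, 0.056])]
scene can_mid [([264, 215], 0.78, [0.449, -0.01])]
scene dock [([371, 188], 0.69, [0.199, 0.276]), ([213, 261], 0.59, [0.592, -0.114])]
scene seat [([372, 182], 0.91, [0.192, 0.274]), ([214, 255], 0.76, [0.588, -0.11]), ([438, 264], 0.52, [0.472, 0.468])]
scene lamp_mid [([208, 187], 0.65, [0.398, -0.193]), ([216, 258], 0.18, [0.633, -0.081])]
scene hook_mid [([109, 192], 0.78, [0.587, -0.364]), ([288, 283], 0.53, [0.732, 0.125]), ([291, 218], 0.39, [0.557, 0.09])]
scene jar [([123, 302], 0.91, [0.767, -0.283]), ([379, 232], 0.71, [0.38, 0.312])]
```

```bash
cat >> h.py <<'E'
def st():
    s=bot.read_state(); p=np.array(s["position"]); R=np.array(s["tcp_rot"])
    return s,p,R
def yaw(R): return np.degrees(np.arctan2(R[1,0],R[0,0]))
def need(p,yd):
    "tool-frame shift mm & turn rad to reach TCP p with tool x-axis at yaw yd (mod 180)"
    s,q,R=st(); d=(R.T@(np.array(p)-q))*1000
    a=-(yd-yaw(R)); a=(a+90)%180-90
    print("t %.2f pos %s yaw %.2f tilt %.2f | shift %s turn %.3f rad (%.1f deg) open %.3f F %s"%(s["time_s"],np.round(q,4),yaw(R),np.degrees(np.arccos(-R[2,2])),np.round(d,1),np.radians(a),a,s["opening"],np.round(s["force"],1)))
E
python3 - <<'E'
from h import *
c=cam("wrist"); s,p,R=st()
o=-c["R"].T@c["t"]; print("cam in tool",R.T@(o-p)*1000, "axes in tool\n",(c["R"]@R).round(4))
need([.43,.2,.35],0)
for u,v in [(0,0),(560,0),(0,230),(560,230),(280,200)]: print(unproj(c,(u,v),0).round(3))
E
```

```text
cam in tool [-6.20841393e-02 -7.52020444e+01 -1.61983026e+02] axes in tool
 [[ 1.000e+00 -5.000e-04  1.000e-03]
 [ 8.000e-04  9.611e-01 -2.762e-01]
 [-8.000e-04  2.762e-01  9.611e-01]]
t 1.50 pos [0.2604 0.5681 0.2225] yaw 65.38 tilt 0.00 | shift [-264.   307.6 -127.5] turn 1.141 rad (65.4 deg) open 1.000 F [-0.5  0.2  0.2]
[-0.039  0.378  0.   ]
[0.21 0.92 0.  ]
[0.172 0.211 0.   ]
[0.473 0.869 0.   ]
[0.286 0.557 0.   ]
```

```bash
cat >> h.py <<'E'
def plan(p,yd,n=10,step=40.,full=False):
    need(p,yd); s,q,R=st(); q=q.copy(); p=np.array(p)
    y=yaw(R); tgt=y+((yd-y) if full else ((yd-y+90)%180-90))
    for i in range(n):
        R2=np.array([[np.cos(np.radians(y)),np.sin(np.radians(y)),0],[np.sin(np.radians(y)),-np.cos(np.radians(y)),0],[0,0,-1]])
        d=R2.T@(p-q)*1000; L=np.linalg.norm(d); 
        if L>step: d*=step/L
        t=np.clip(tgt-y,-7,7)
        print([[float(v) for v in np.round(d,1)],float(np.round(-np.radians(t),3))], end=",\n" if i%5!=4 else "\n--\n")
        q=q+R2@d/1000; y+=t
        if L<.2 and abs(t)<.05: break
E
python3 - <<'E'
from h import *
plan([.52,.14,.25],0,15)
E
```

```text
t 1.50 pos [0.2604 0.5681 0.2225] yaw 65.38 tilt 0.00 | shift [-281.   414.4  -27.5] turn 1.141 rad (65.4 deg) open 1.000 F [-0.5  0.2  0.2]
[[-22.4, 33.1, -2.2], 0.122],
[[-18.2, 35.5, -2.2], 0.122],
[[-13.8, 37.5, -2.2], 0.122],
[[-9.1, 38.9, -2.2], 0.122],
[[-4.3, 39.7, -2.2], 0.122]
--
[[0.6, 39.9, -2.2], 0.122],
[[5.5, 39.6, -2.2], 0.122],
[[10.2, 38.6, -2.2], 0.122],
[[14.9, 37.1, -2.2], 0.122],
[[19.3, 35.0, -2.2], 0.041]
--
[[20.7, 34.2, -2.2], -0.0],
[[20.7, 34.2, -2.2], -0.0],
[[11.1, 18.3, -1.2], -0.0],
[[0.0, 0.0, 0.0], -0.0],
```

send_rows(
  motion=[
    [[-22, 33, -4], 0.122],
    [[-18, 35, -4], 0.122],
    [[-14, 37, -4], 0.122],
    [[-9, 39, -4], 0.122],
    [[-4, 39, -4], 0.122],
  ],
)

```text
time_s: 1.92
position: [0.3609, 0.4004, 0.2415]
tcp_rot: [[0.867, 0.498, 0.0], [0.498, -0.867, 0.005], [0.002, -0.004, -1.0]]
force: [-0.5, -0.2, -0.9]
opening: 1.001
```

send_rows(
  motion=[
    [[1, 40, -3], 0.122],
    [[6, 39, -3], 0.122],
    [[10, 38, -2], 0.122],
    [[15, 37, -2], 0.122],
    [[19, 35, -2], 0.041],
  ],
)

```text
time_s: 2.33
position: [0.4657, 0.2216, 0.255]
tcp_rot: [[1.0, -0.025, 0.004], [-0.025, -1.0, 0.007], [0.004, -0.007, -1.0]]
force: [0.1, -0.0, 0.4]
opening: 1.001
```

send_rows(
  motion=[
    [[21, 34, 0], 0],
    [[21, 34, 0], 0],
    [[11, 18, 0], 0],
    [[0, 0, 0], 0],
    [[0, 0, 0], 0],
  ],
)

```text
time_s: 2.75
position: [0.5237, 0.1222, 0.2565]
tcp_rot: [[0.999, -0.039, 0.012], [-0.039, -0.999, 0.005], [0.012, -0.005, -1.0]]
force: [0.2, 1.6, -0.3]
opening: 0.999
```

```bash
python3 - <<'E'
from h import *
plan([.52,.14,.25],0,5)
cam("wrist","w1.png")
E
```

```text
t 2.75 pos [0.5237 0.1222 0.2565] yaw -2.22 tilt 0.73 | shift [ -4.5 -17.6   6.6] turn -0.039 rad (-2.2 deg) open 0.999 F [ 0.2  1.6 -0.3]
[[-4.4, -17.7, 6.5], -0.039],
[[0.0, 0.0, 0.0], -0.0],
```

```bash
python3 - <<'E'
from h import *
plan([.52,.14,.25],0,5)
E
```

```text
t 2.80 pos [0.5237 0.1225 0.2566] yaw -2.16 tilt 0.74 | shift [ -4.4 -17.3   6.6] turn -0.038 rad (-2.2 deg) open 1.000 F [-0.1  0.3  0.3]
[[-4.3, -17.4, 6.6], -0.038],
[[0.0, 0.0, 0.0], -0.0],
```

send_rows(
  motion=[
    [[-5, -25, 0], -0.038],
    [[0, -25, 0], 0],
    [[0, -25, 0], 0],
    [[0, 0, 0], 0],
    [[0, 0, 0], 0],
  ],
)

```text
time_s: 3.22
position: [0.5145, 0.2058, 0.2566]
tcp_rot: [[1.0, 0.007, 0.009], [0.007, -1.0, 0.006], [0.009, -0.006, -1.0]]
force: [-0.0, -0.2, -0.7]
opening: 1.003
```

```bash
python3 - <<'E'
from h import *
import pickle
plan([.52,.2,.25],0,5)
cs={n:cam(n,f"{n}2.png") for n in ["wrist","top","scene"]}
pickle.dump(cs,open("v2.pkl","wb"))
E
```

```text
t 3.22 pos [0.5145 0.2058 0.2566] yaw 0.41 tilt 0.61 | shift [5.4 5.9 6.7] turn 0.007 rad (0.4 deg) open 1.003 F [-0.  -0.2 -0.7]
[[5.5, 5.8, 6.6], 0.007],
[[0.0, 0.0, 0.0], -0.0],
```

```bash
cat > fit.py <<'E'
from h import *
from scipy.optimize import minimize
def box(x,y,yd,z0,w=.06,t=.034,h=.1,dx=0,dy=0):
    c,s=np.cos(np.radians(yd)),np.sin(np.radians(yd)); P=[]
    for a in(-1,1):
        for b in(-1,1):
            for k in(0,1):
                u,v=a*w/2+dx,b*t/2+dy; P.append([x+c*u-s*v,y+s*u+c*v,z0+k*h])
    return np.array(P)
def comp(c,xy,thr=50):
    g=cv2.cvtColor(c["image"],cv2.COLOR_BGR2GRAY); g=cv2.resize(g,None,fx=4,fy=4,interpolation=cv2.INTER_LINEAR)
    m=(g<thr).astype(np.uint8)
    n,l,stt,_=cv2.connectedComponentsWithStats(m)
    X,Y=int(xy[0]*4),int(xy[1]*4); win=l[max(0,Y-24):Y+24,max(0,X-24):X+24]; ids=np.bincount(win[win>0])
    k=ids.argmax(); pts=np.argwhere(l==k)[:,::-1]
    hull=cv2.convexHull(pts.astype(np.int32))[:,0,:]
    mm=np.zeros(g.shape,np.uint8); cv2.fillConvexPoly(mm,hull,1); return mm,hull/4
def iou_fit(views,x0,z0=0.,**kw):
    "views: list of (cam, mask)"
    def f(v):
        s=0
        for c,m in views:
            q=np.round(proj(c,box(v[0],v[1],v[2],z0,**kw))*4+1.5)
            r=np.zeros_like(m); cv2.fillConvexPoly(r,cv2.convexHull(q.astype(np.int32))[:,0,:],1)
            s+=1-(r&m).sum()/max(1,(r|m).sum())
        return s/len(views)
    b=None
    for k in range(3):
        x=np.array(x0 if b is None else b.x)
        sim=np.array([x,x+[.008,0,0],x+[0,.008,0],x+[0,0,6]])
        r=minimize(f,x,method="Nelder-Mead",options=dict(initial_simplex=sim,xatol=1e-4,fatol=1e-5))
        if b is None or r.fun<b.fun: b=r
    return b
E
python3 - <<'E'
from fit import *
import pickle
cs=pickle.load(open("v2.pkl","rb")); w=cs["wrist"];sc=cs["scene"]
J=[("A",(195,90),(379,232),(.43,.3,0),0),("B",(222,185),(341,231),(.45,.2,0),0),("C",None,(293,220),(.44,.07,0),0),
("s3",(380,118),(363,287),(.615,.285,0),.01),("s2",(370,185),(333,280),(.615,.21,0),.01),("s1",None,(302,273),(.615,.135,0),.01),("s0",None,(272,267),(.615,.06,0),.01)]
for n,a,b,x0,z0 in J:
    vs={}
    for nm,c,xy in(("w",w,a),("s",sc,b)):
        if xy is None: continue
        m,h=comp(c,xy); x,y=h.min(0),h.max(0); vs[nm]=(c,m)
        r=iou_fit([vs[nm]],x0,z0); print(n,nm,"bbox",x.round(),y.round(),r.x.round(4),round(1-r.fun,3))
    if len(vs)>1:
        r=iou_fit(list(vs.values()),x0,z0); print(n,"both",r.x.round(4),round(1-r.fun,3))
E
```

```text
Traceback (most recent call last):
  File "fit.py", line 15, in comp
    k=ids.argmax(); pts=np.argwhere(l==k)[:,::-1]
ValueError: attempt to get argmax of an empty sequence
```

```bash
sed -i 's/max(0,Y-24):Y+24,max(0,X-24):X+24/max(0,Y-60):Y+60,max(0,X-60):X+60/' fit.py
cat > f2.py <<'E'
from fit import *
import pickle
cs=pickle.load(open("v2.pkl","rb")); w=cs["wrist"];sc=cs["scene"]
g=cv2.cvtColor(w["image"],cv2.COLOR_BGR2GRAY); print(g[90,150:240:4]); 
g=cv2.cvtColor(sc["image"],cv2.COLOR_BGR2GRAY); print(g[232,360:400:2])
J=[("A",(195,90),(379,232),(.43,.3,0),0),("B",(222,185),(341,231),(.45,.2,0),0),("C",None,(293,220),(.44,.07,0),0),
("s3",(380,118),(363,287),(.615,.285,0),.01),("s2",(370,185),(333,280),(.615,.21,0),.01),("s1",None,(302,273),(.615,.135,0),.01),("s0",None,(272,267),(.615,.06,0),.01)]
for n,a,b,x0,z0 in J:
    vs={}
    for nm,c,xy in(("w",w,a),("s",sc,b)):
        if xy is None: continue
        m,h=comp(c,xy,40); x,y=h.min(0),h.max(0); vs[nm]=(c,m)
        r=iou_fit([vs[nm]],x0,z0); print(n,nm,"bbox",x.round(),y.round(),r.x.round(4),round(1-r.fun,3))
    if len(vs)>1:
        r=iou_fit(list(vs.values()),x0,z0); print(n,"both",r.x.round(4),round(1-r.fun,3))
E
python3 f2.py
```

```text
[139 110  21  27  90  91 109  92  92  93 108  82  92  86  24  24  25  12
  21  55  75 140 139]
[158 159 157 157 158 123  39  19  23  21  24  20  23  90 150 157 157 157
 156 157]
A w bbox [154.  72.] [230. 109.] [ 0.4275  0.3036 -2.456 ] 0.895
A s bbox [371. 219.] [386. 244.] [ 0.4284  0.3049 -6.3389] 0.414
A both [ 0.4276  0.3034 -4.1783] 0.645
B w bbox [190. 162.] [252. 208.] [ 0.453   0.2053 -0.6123] 0.869
B s bbox [334. 226.] [346. 242.] [0.4503 0.2022 1.1219] 0.243
B both [ 0.4526  0.2061 -0.913 ] 0.554
C s bbox [286. 214.] [300. 238.] [0.4347 0.0693 9.5013] 0.478
s3 w bbox [339. 100.] [420. 136.] [0.6172 0.2791 1.0601] 0.896
s3 s bbox [353. 279.] [370. 304.] [ 0.6074  0.2829 -7.9668] 0.385
s3 both [ 0.6174  0.2792 -3.789 ] 0.631
s2 w bbox [335. 164.] [410. 210.] [ 0.6174  0.2061 -5.1621] 0.899
s2 s bbox [324. 277.] [337. 290.] [0.6168 0.2057 0.8572] 0.213
s2 both [ 0.6175  0.2067 -1.9994] 0.55
s1 s bbox [294. 270.] [308. 291.] [0.6144 0.1301 9.0375] 0.321
s0 s bbox [263. 264.] [280. 286.] [ 0.6175  0.0578 10.088 ] 0.366
```

```bash
cat > ov.py <<'E'
from fit import *
def drawbox(im,c,s,x0,y0,v,z0,col=(0,255,0),**kw):
    q=(proj(c,box(*v,z0,**kw))-[x0,y0]+.5)*s-.5
    for i in range(8):
        for j in range(i):
            if bin(i^j).count("1")==1: cv2.line(im,tuple(int(k) for k in q[i]),tuple(int(k) for k in q[j]),col,1,cv2.LINE_AA)
def crop(c,x0,y0,x1,y1,s): return cv2.resize(c["image"][y0:y1,x0:x1],None,fx=s,fy=s,interpolation=cv2.INTER_CUBIC)
E
python3 - <<'E'
from ov import *
import pickle
cs=pickle.load(open("v2.pkl","rb")); w=cs["wrist"];sc=cs["scene"]
im=crop(w,140,60,440,250,2.6)
for v in [(.4275,.3036,-2.5),(.453,.2053,-.6)]: drawbox(im,w,2.6,140,60,v,0)
for v in [(.6172,.2791,1),(.6174,.2061,-5)]: drawbox(im,w,2.6,140,60,v,0.01)
cv2.imwrite("pics/ov1.png",im)
im=crop(sc,240,190,400,310,4.8)
for v in [(.4275,.3036,-2.5),(.453,.2053,-.6),(.4347,.0693,-8)]: drawbox(im,sc,4.8,240,190,v,0)
for v in [(.6172,.2791,1),(.6174,.2061,-5)]: drawbox(im,sc,4.8,240,190,v,0.01)
cv2.imwrite("pics/ov2.png",im)
E
cat > gold.py <<'E'
from fit import *
def gold(c):
    im=cv2.resize(c["image"],None,fx=4,fy=4,interpolation=cv2.INTER_CUBIC); h=cv2.cvtColor(im,cv2.COLOR_BGR2HSV)
    b=im.astype(int); m=((b[...,2]-b[...,0]>25)&(b[...,1]-b[...,0]>12)&(h[...,0]>15)&(h[...,0]<32)).astype(np.uint8)
    n,l,s,ce=cv2.connectedComponentsWithStats(m)
    return [(( (ce[i]+.5)/4-.5),s[i,4]/16) for i in range(1,n) if s[i,4]>48]
def packs(c,cands,zt=None):
    "cands: name->(x,y,z0)"
    gs=gold(c); out={}
    for k,(x,y,z0) in cands.items():
        z=z0+.109
        pts=[(unproj(c,g,z),a) for g,a in gs]
        pts=[(p[:2],a) for p,a in pts if np.hypot(p[0]-x,p[1]-y)<.03]
        if len(pts)==2:
            d=pts[1][0]-pts[0][0]; d=d if d[0]>0 else -d
            out[k]=((pts[0][0]+pts[1][0])/2,np.degrees(np.arctan2(d[1],d[0])),np.hypot(*d))
        else: out[k]=len(pts)
    return out
C={"A":(.4275,.3036,0),"B":(.453,.205,0),"C":(.435,.07,0),"s3":(.617,.279,.01),"s2":(.617,.206,.01),"s1":(.617,.132,.01),"s0":(.617,.058,.01)}
E
cat > f3.py <<'E'
from gold import *
import pickle
cs=pickle.load(open("v2.pkl","rb"))
for n in cs:
    print(n)
    for k,v in packs(cs[n],C).items(): print(k,v if isinstance(v,int) else (v[0].round(4),round(v[1],1),round(v[2],4)))
cs["top"]["image"]=cv2.imread("pics/top0.png"); print("top0")
for k,v in packs(cs["top"],C).items(): print(k,v if isinstance(v,int) else (v[0].round(4),round(v[1],1),round(v[2],4)))
E
python3 f3.py
```

```text
wrist
A (array([0.4266, 0.3041]), np.float64(1.1), np.float64(0.0159))
B (array([0.4516, 0.2051]), np.float64(-4.7), np.float64(0.0159))
C (array([0.4411, 0.072 ]), np.float64(-6.5), np.float64(0.016))
s3 (array([0.6191, 0.2795]), np.float64(-0.6), np.float64(0.0159))
s2 (array([0.6183, 0.2058]), np.float64(-0.8), np.float64(0.0159))
s1 0
s0 (array([0.6169, 0.0586]), np.float64(-0.3), np.float64(0.016))
top
A 1
B 0
C (array([0.4391, 0.0706]), np.float64(-9.8), np.float64(0.016))
s3 0
s2 0
s1 (array([0.6164, 0.1306]), np.float64(-1.2), np.float64(0.0161))
s0 (array([0.6155, 0.0565]), np.float64(0.4), np.float64(0.0155))
scene
A (array([0.4263, 0.3046]), np.float64(2.0), np.float64(0.0163))
B (array([0.4514, 0.2049]), np.float64(-4.3), np.float64(0.0166))
C (array([0.4408, 0.0713]), np.float64(-7.5), np.float64(0.0162))
s3 (array([0.6196, 0.2799]), np.float64(-0.2), np.float64(0.0162))
s2 (array([0.619 , 0.2055]), np.float64(0.9), np.float64(0.0162))
s1 (array([0.6183, 0.1316]), np.float64(-0.2), np.float64(0.016))
s0 (array([0.6177, 0.0577]), np.float64(-0.3), np.float64(0.0161))
top0
A (array([0.4248, 0.3036]), np.float64(1.1), np.float64(0.0159))
B (array([0.4498, 0.2041]), np.float64(-3.9), np.float64(0.0161))
C (array([0.4392, 0.0708]), np.float64(-9.5), np.float64(0.0159))
s3 (array([0.6176, 0.2787]), np.float64(-0.6), np.float64(0.0159))
s2 (array([0.617 , 0.2047]), np.float64(-0.6), np.float64(0.0164))
s1 (array([0.6164, 0.1306]), np.float64(-1.6), np.float64(0.0163))
s0 (array([0.6155, 0.0565]), np.float64(0.1), np.float64(0.0156))
```

```bash
python3 - <<'E'
from h import *
plan([.4266,.3041,.16],1.3,5)
E
```

```text
t 3.37 pos [0.5151 0.2041 0.2567] yaw 0.25 tilt 0.62 | shift [-89.  -99.9  96.4] turn -0.018 rad (-1.0 deg) open 1.001 F [ 0.   0.  -0.3]
[[-21.4, -24.4, 23.5], -0.018],
[[-20.9, -24.7, 23.5], -0.0],
[[-20.9, -24.7, 23.5], -0.0],
[[-20.9, -24.7, 23.5], -0.0],
[[-2.6, -3.0, 2.9], -0.0]
--
```

send_rows(
  motion=[
    [[-21, -24, 23], -0.018],
    [[-21, -25, 23], 0],
    [[-21, -25, 23], 0],
    [[-21, -24, 23], 0],
    [[-3, -3, 3], 0],
  ],
)

```text
time_s: 3.78
position: [0.4319, 0.3026, 0.161]
tcp_rot: [[1.0, 0.012, 0.023], [0.012, -1.0, 0.006], [0.023, -0.005, -1.0]]
force: [0.1, -1.3, 0.1]
opening: 1.003
```

```bash
python3 - <<'E'
from h import *
plan([.4266,.3041,.14],1.3,5)
E
```

```text
t 3.78 pos [0.4319 0.3026 0.161 ] yaw 0.70 tilt 1.35 | shift [-5.7 -1.4 20.9] turn -0.010 rad (-0.6 deg) open 1.003 F [ 0.1 -1.3  0.1]
[[-5.2, -1.5, 21.0], -0.01],
[[0.0, 0.0, 0.0], -0.0],
```

send_rows(
  motion=[
    [[0, 0, 0], 0],
    [[0, 0, 0], 0],
    [[0, 0, 0], 0],
    [[0, 0, 0], 0],
    [[0, 0, 0], 0],
  ],
)

```text
time_s: 4.2
position: [0.4345, 0.3006, 0.1624]
tcp_rot: [[1.0, 0.011, 0.026], [0.011, -1.0, 0.005], [0.026, -0.005, -1.0]]
force: [0.5, -0.4, -0.3]
opening: 1.002
```

send_rows(
  motion=[
    [[0, 0, -35], 0],
    [[0, 0, -35], 0],
    [[0, 0, 0], 0],
    [[0, 0, 0], 0],
    [[0, 0, 0], 0],
  ],
)

```text
time_s: 4.62
position: [0.4384, 0.2973, 0.2379]
tcp_rot: [[0.999, 0.004, 0.032], [0.003, -1.0, 0.007], [0.032, -0.006, -0.999]]
force: [-0.3, 0.7, -0.2]
opening: 1.002
```

send_rows(
  motion=[
    [[0, 0, 10], 0],
    [[0, 0, 10], 0],
    [[0, 0, 10], 0],
    [[0, 0, 10], 0],
    [[0, 0, 10], 0],
  ],
)

```text
time_s: 5.03
position: [0.4423, 0.2962, 0.1864]
tcp_rot: [[0.999, 0.0, 0.036], [0.0, -1.0, 0.008], [0.036, -0.008, -0.999]]
force: [-1.6, -0.1, 0.4]
opening: 1.001
```

```bash
python3 -c "
from h import *
s,p,R=st();print(s['time_s'],s['joint_positions'].round(3),p.round(4),R[:,2].round(4),s['qvel'].round(2))
for i in range(3): capture('top')
s,p,R=st();print(s['time_s'],s['joint_positions'].round(3),p.round(4),R[:,2].round(4),s['qvel'].round(2))
"
```

```text
5.0333 [21.985 25.178 99.052 -0.458 53.665 22.241] [0.4423 0.2962 0.1864] [ 0.0365  0.0078 -0.9993] [ -0.56  11.37   7.41  -0.21 -17.95  -0.06]
5.1833 [21.992 25.197 99.05  -0.459 53.79  22.244] [0.4417 0.296  0.1862] [ 0.0342  0.0068 -0.9994] [ 0.13 -1.34 -1.46  0.2   0.19 -0.02]
```

send_rows(
  motion=[
    [[0, 0, 0], 0],
    [[0, 0, 0], 0],
    [[0, 0, 0], 0],
    [[0, 0, 0], 0],
    [[0, 0, 0], 0],
  ],
)

```text
time_s: 5.6
position: [0.443, 0.2961, 0.1877]
tcp_rot: [[0.999, -0.0, 0.037], [-0.0, -1.0, 0.008], [0.037, -0.008, -0.999]]
force: [0.3, -0.4, 0.4]
opening: 0.999
```

```bash
python3 -c "
from h import *
s,p,R=st();print(s['time_s'],s['joint_positions'].round(3),p.round(4),R[:,2].round(4),s['qvel'].round(2))
"
```

```text
5.6 [21.959 25.093 98.926 -0.459 53.849 22.237] [0.443  0.2961 0.1877] [ 0.0369  0.0079 -0.9993] [ 0.1  -0.48 -0.28  0.09  0.09  0.01]
```

send_rows(
  motion=[
    [[0, 0, 0], 0],
    [[0, 0, 0], 0],
    [[0, 0, 0], 0],
    [[0, 0, 0], 0],
    [[0, 0, 0], 0],
  ],
)

```text
time_s: 6.02
position: [0.4434, 0.2965, 0.1888]
tcp_rot: [[0.999, 0.0, 0.039], [-0.0, -1.0, 0.009], [0.039, -0.009, -0.999]]
force: [-0.4, -0.5, -0.2]
opening: 0.998
```

```bash
python3 -c "
from h import *
s,p,R=st();print(s['time_s'],s['joint_positions'].round(3),p.round(4),R[:,2].round(4),s['qvel'].round(2))
"
```

```text
6.0167 [21.974 24.995 98.886 -0.457 53.858 22.237] [0.4434 0.2965 0.1888] [ 0.039   0.0088 -0.9992] [ 0.04 -0.04 -0.13 -0.02 -0.02 -0.01]
```

send_rows(
  motion=[
    [[0, 0, -10], 0],
    [[0, 0, -10], 0],
    [[0, 0, -10], 0],
    [[0, 0, -10], 0],
    [[0, 0, -10], 0],
  ],
)

```text
time_s: 6.43
position: [0.4396, 0.2953, 0.2405]
tcp_rot: [[0.999, 0.0, 0.033], [-0.0, -1.0, 0.006], [0.033, -0.006, -0.999]]
force: [0.7, -0.2, -0.8]
opening: 0.998
```

```bash
cat > d.py <<'E'
from h import *
s,p,R=st();print(s['time_s'],s['joint_positions'].round(3),p.round(4),R[:,2].round(4),s['qvel'].round(2))
for i in range(4): capture('top')
s,p,R=st();print(s['time_s'],s['joint_positions'].round(3),p.round(4),R[:,2].round(4),s['qvel'].round(2))
E
python3 d.py
```

```text
6.4333 [22.01  20.857 95.828 -0.422 61.405 22.204] [0.4396 0.2953 0.2405] [ 0.0333  0.0065 -0.9994] [  0.16 -10.07  -8.71   0.1   18.47  -0.02]
6.6333 [22.01  20.901 95.887 -0.426 61.26  22.208] [0.4398 0.2954 0.2398] [ 0.034   0.0067 -0.9994] [-0.08  0.98  0.93 -0.11 -0.02  0.01]
```

send_rows(
  motion=[
    [[0, 0, 0], 0],
    [[0, 0, 0], 0],
    [[0, 0, 0], 0],
    [[0, 0, 0], 0],
    [[0, 0, -40], 0],
  ],
)

```text
time_s: 7.05
position: [0.4324, 0.2923, 0.2708]
tcp_rot: [[1.0, -0.0, 0.013], [-0.0, -1.0, -0.002], [0.013, 0.002, -1.0]]
force: [-0.5, 0.2, -0.0]
opening: 0.999
```

```bash
python3 d.py
```

```text
7.05 [22.006 18.697 93.738 -0.417 66.93  22.192] [0.4324 0.2923 0.2708] [ 0.0128 -0.0021 -0.9999] [  0.44 -37.14 -39.16   0.42  72.65  -0.11]
7.25 [22.037 18.186 93.193 -0.409 66.816 22.192] [0.4377 0.2948 0.2785] [ 0.0317  0.0057 -0.9995] [-0.06  1.18  2.27 -0.07  0.06 -0.05]
```

send_rows(
  motion=[
    [[0, 0, 0], 0],
    [[0, 0, 0], 0],
    [[0, 0, 0], 0],
    [[0, 0, 0], 0],
    [[0, 0, 40], 0],
  ],
)

```text
time_s: 7.67
position: [0.4417, 0.2962, 0.2409]
tcp_rot: [[0.999, 0.0, 0.04], [-0.0, -1.0, 0.009], [0.04, -0.009, -0.999]]
force: [0.1, 0.4, -0.4]
opening: 0.998
```

```bash
python3 d.py
```

```text
7.6667 [22.02  20.831 95.824 -0.422 60.995 22.21 ] [0.4417 0.2962 0.2409] [ 0.0404  0.0094 -0.9991] [ -0.74  38.72  39.25  -0.41 -74.33   0.35]
7.8667 [21.998 21.241 96.322 -0.428 61.245 22.207] [0.4356 0.2935 0.2345] [ 0.0218  0.0017 -0.9998] [ 0.03 -1.73 -2.48 -0.01 -0.39  0.07]
```

send_rows(
  motion=[
    [[0, 0, 0], 0],
    [[0, 0, 0], 0],
    [[0, 0, 0], 0],
    [[0, 0, 0], 0],
    [[0, 0, 0], 0],
  ],
)

```text
time_s: 8.28
position: [0.4386, 0.2949, 0.2401]
tcp_rot: [[1.0, 0.0, 0.031], [0.0, -1.0, 0.005], [0.031, -0.005, -1.0]]
force: [-0.1, 0.7, 0.1]
opening: 1.0
```

```bash
python3 d.py
```

```text
8.2833 [22.013 20.87  95.888 -0.423 61.5   22.204] [0.4386 0.2949 0.2401] [ 0.0306  0.0054 -0.9995] [ 0.   -0.76 -0.59  0.04  0.21  0.  ]
8.4833 [22.009 20.92  95.941 -0.424 61.488 22.204] [0.4381 0.2947 0.2393] [ 0.0292  0.0048 -0.9996] [-0.02  0.23  0.25 -0.   -0.13 -0.08]
```

send_rows(
  motion=[
    [[0, 0, 0], 0],
    [[0, 0, 0], 0],
    [[0, 0, 0], 0],
    [[0, 0, 0], 0],
    [[0, 0, -40], 0],
  ],
)

```text
time_s: 8.9
position: [0.4322, 0.2923, 0.2727]
tcp_rot: [[1.0, -0.0, 0.013], [-0.0, -1.0, -0.002], [0.013, 0.002, -1.0]]
force: [-0.1, -0.2, -0.5]
opening: 1.003
```

```bash
python3 d.py
```

```text
8.9 [22.012 18.566 93.605 -0.415 67.201 22.189] [0.4322 0.2923 0.2727] [ 0.0127 -0.0021 -0.9999] [  0.45 -37.25 -39.58   0.22  72.66  -0.26]
9.1 [22.042 18.065 93.067 -0.408 67.084 22.194] [0.4374 0.2947 0.2803] [ 0.0313  0.0056 -0.9995] [ 0.06  1.19  2.34 -0.1   0.11  0.15]
```

send_rows(
  motion=[
    [[0, 0, 0], 0],
    [[0, 0, 0], 0],
    [[0, 0, 0], 0],
    [[0, 0, 0], 0],
    [[0, 0, 0], 0],
  ],
)

```text
time_s: 9.52
position: [0.435, 0.2936, 0.2767]
tcp_rot: [[1.0, 0.0, 0.024], [-0.0, -1.0, 0.003], [0.024, -0.003, -1.0]]
force: [0.0, 0.0, 0.1]
opening: 1.0
```

```bash
python3 d.py
```

```text
9.5167 [22.035 18.259 93.386 -0.41  67.018 22.191] [0.435  0.2936 0.2767] [ 0.0241  0.0026 -0.9997] [ 0.02  0.51  0.47  0.07 -0.06  0.01]
9.7167 [22.039 18.233 93.349 -0.409 67.02  22.19 ] [0.4353 0.2938 0.2771] [ 0.0251  0.0031 -0.9997] [ 0.06 -0.2  -0.13 -0.15  0.01 -0.06]
```

send_rows(
  motion=[
    [[0, 0, 0], 0],
    [[0, 0, 0], 0],
    [[0, 0, 0], 0],
    [[0, 0, -30], 0],
    [[0, 0, -30], 0],
  ],
)

```text
time_s: 10.13
position: [0.4301, 0.2919, 0.3321]
tcp_rot: [[1.0, -0.0, 0.01], [-0.0, -1.0, -0.003], [0.01, 0.003, -1.0]]
force: [1.1, 0.0, -0.3]
opening: 0.997
```

```bash
python3 d.py
```

```text
10.1333 [22.062 15.048 88.793 -0.395 75.676 22.17 ] [0.4301 0.2919 0.3321] [ 0.0103 -0.003  -0.9999] [ 9.000e-02 -1.735e+01 -2.816e+01  5.000e-02  5.164e+01 -1.900e-01]
10.3333 [22.068 14.959 88.784 -0.398 75.471 22.171] [0.4311 0.2923 0.333 ] [ 0.0153 -0.0011 -0.9999] [-0.1   1.35  2.27 -0.04 -0.06  0.01]
```

send_rows(
  motion=[
    [[0, 0, 8], 0],
    [[0, 0, 8], 0],
    [[0, 0, 8], 0],
    [[0, 0, 8], 0],
    [[0, 0, 8], 0],
  ],
)

```text
time_s: 10.75
position: [0.4294, 0.2912, 0.2858]
tcp_rot: [[1.0, -0.0, 0.009], [-0.0, -1.0, -0.004], [0.009, 0.004, -1.0]]
force: [0.2, -0.4, -0.4]
opening: 1.0
```

```bash
python3 d.py
```

```text
10.75 [22.026 17.592 92.8   -0.413 69.212 22.183] [0.4294 0.2912 0.2858] [ 0.0089 -0.0036 -1.    ] [-2.000e-01  7.430e+00  9.600e+00 -1.000e-02 -1.525e+01 -5.000e-02]
10.95 [22.026 17.532 92.663 -0.416 69.34  22.182] [0.4299 0.2914 0.2871] [ 0.0101 -0.0033 -0.9999] [ 0.06 -0.91 -1.18  0.02  0.06  0.02]
```

```bash
python3 - <<'E'
from h import *
plan([.4266,.3041,.14],1.3,12,15)
E
```

```text
t 10.95 pos [0.4299 0.2914 0.2871] yaw -0.01 tilt 0.61 | shift [ -4.8 -13.2 147.1] turn -0.023 rad (-1.3 deg) open 1.002 F [ 0.2 -0.4  1.2]
[[-0.3, -1.3, 14.9], -0.023],
[[-0.3, -1.3, 14.9], -0.0],
[[-0.3, -1.3, 14.9], -0.0],
[[-0.3, -1.3, 14.9], -0.0],
[[-0.3, -1.3, 14.9], -0.0]
--
[[-0.3, -1.3, 14.9], -0.0],
[[-0.3, -1.3, 14.9], -0.0],
[[-0.3, -1.3, 14.9], -0.0],
[[-0.3, -1.3, 14.9], -0.0],
[[-0.3, -1.1, 12.7], -0.0]
--
[[0.0, 0.0, 0.0], -0.0],
```

send_rows(
  motion=[
    [[-1, -2, 15], -0.023],
    [[-1, -2, 15], 0],
    [[-1, -2, 15], 0],
    [[-1, -2, 15], 0],
    [[-1, -2, 15], 0],
  ],
)

```text
time_s: 11.37
position: [0.4323, 0.3041, 0.2164]
tcp_rot: [[0.999, 0.023, 0.028], [0.023, -1.0, 0.004], [0.028, -0.003, -1.0]]
force: [0.1, 0.1, 0.9]
opening: 1.002
```

```bash
python3 d.py; python3 - <<'E'
from h import *
plan([.4266,.3041,.062],1.3,1)
E
```

```text
11.3667 [23.246 22.701 97.347 -0.487 58.39  22.156] [0.4323 0.3041 0.2164] [ 0.0279  0.0041 -0.9996] [  3.01  14.31  10.47  -0.23 -26.4    3.3 ]
11.5667 [23.237 22.684 97.313 -0.49  58.553 22.135] [0.4319 0.3038 0.2167] [ 0.0261  0.0033 -0.9997] [-0.15 -0.94 -0.9   0.1  -0.07  0.04]
t 11.57 pos [0.4319 0.3038 0.2167] yaw 1.35 tilt 1.51 | shift [ -9.3  -0.  154.5] turn 0.001 rad (0.1 deg) open 0.999 F [ 0.7 -0.6  0.5]
[[-1.4, -0.1, 40.0], 0.001],
```

send_rows(
  motion=[
    [[-1, 0, 0], 0],
    [[-1, 0, -20], 0],
    [[-1, 0, -30], 0],
    [[-1, 0, -30], 0],
    [[-1, 0, -30], 0],
  ],
)

```text
time_s: 11.98
position: [0.4223, 0.3019, 0.3291]
tcp_rot: [[1.0, 0.023, 0.019], [0.023, -1.0, 0.0], [0.019, 0.0, -1.0]]
force: [0.0, 0.3, 0.0]
opening: 0.999
```

```bash
sed -i 's/range(4)/range(8)/' d.py; python3 d.py
```

```text
11.9833 [23.473 14.896 89.511 -0.456 74.571 22.3  ] [0.4223 0.3019 0.3291] [ 1.940e-02  1.000e-04 -9.998e-01] [  0.65 -22.78 -31.05   0.16  52.9    0.51]
12.3833 [23.473 15.11  89.743 -0.458 74.318 22.3  ] [0.4218 0.3016 0.3258] [ 0.0164 -0.0013 -0.9999] [-0.04  0.42 -0.1  -0.01  0.1   0.1 ]
```

send_rows(
  motion=[
    [[-1, 0, 5], 0],
    [[-1, 0, 7], 0],
    [[-1, 0, 7], 0],
    [[-1, 0, 7], 0],
    [[-1, 0, 40], 0],
  ],
)

```text
time_s: 12.8
position: [0.421, 0.303, 0.2592]
tcp_rot: [[0.999, 0.022, 0.025], [0.022, -1.0, 0.003], [0.025, -0.002, -1.0]]
force: [1.9, 1.1, -0.4]
opening: 0.997
```

```bash
python3 d.py; python3 - <<'E'
from h import *
plan([.4266,.3041,.062],1.3,1)
E
```

```text
12.8 [23.644 18.894 95.542 -0.482 64.18  22.566] [0.421  0.303  0.2592] [ 0.0252  0.0028 -0.9997] [ -0.24  35.25  44.11  -0.43 -75.93   0.73]
13.2 [23.626 19.012 95.717 -0.488 64.448 22.56 ] [0.4182 0.3015 0.2572] [ 0.0162 -0.0013 -0.9999] [ 0.   -0.07  0.31  0.13 -0.06 -0.03]
t 13.20 pos [0.4182 0.3015 0.2572] yaw 1.27 tilt 0.93 | shift [  5.3  -2.7 195.3] turn -0.000 rad (-0.0 deg) open 1.002 F [0.2 0.2 0.1]
[[1.7, -0.5, 40.0], -0.0],
```

send_rows(
  motion=[
    [[1, 0, 6], 0],
    [[1, 0, 7], 0],
    [[1, -1, 7], 0],
    [[1, -1, 7], 0],
    [[2, -1, 40], 0],
  ],
)

```text
time_s: 13.62
position: [0.4336, 0.3086, 0.1978]
tcp_rot: [[0.999, 0.023, 0.04], [0.022, -1.0, 0.009], [0.04, -0.008, -0.999]]
force: [1.8, 1.0, -0.3]
opening: 1.003
```

```bash
cat > g.py <<'E'
import sys
from h import *
for i in range(7): capture('top')
a=[float(v) for v in sys.argv[1:5]]
s,p,R=st(); print("zaxis",R[:,2].round(4), "grip F", s["opening"])
need(a[:3],a[3])
E
python3 g.py .4266 .3041 .062 1.3
```

```text
zaxis [ 0.0294  0.0045 -0.9996] grip F 0.9985086279953583
t 13.97 pos [0.4298 0.3066 0.195 ] yaw 1.27 tilt 1.71 | shift [ -7.2   3.  132.8] turn -0.000 rad (-0.0 deg) open 0.999 F [-0.1  0.7  0.3]
```

send_rows(
  motion=[
    [[0, 0, 0], 0],
    [[0, 0, 0], 0],
    [[0, 0, -38], 0],
    [[0, 0, -38], 0],
    [[0, 0, 38], 0],
  ],
)

```text
time_s: 14.38
position: [0.4337, 0.3091, 0.2456]
tcp_rot: [[0.999, 0.023, 0.047], [0.022, -1.0, 0.013], [0.047, -0.011, -0.999]]
force: [2.5, 2.1, -0.0]
opening: 0.997
```

```bash
python3 g.py .4266 .3041 .062 1.3
```

```text
zaxis [ 2.100e-02  7.000e-04 -9.998e-01] grip F 1.0009215616805893
t 14.73 pos [0.4254 0.3049 0.2327] yaw 1.27 tilt 1.21 | shift [ -2.4   0.9 170.7] turn -0.001 rad (-0.0 deg) open 1.001 F [ 0.5 -0.4  0.9]
```

send_rows(
  motion=[
    [[0, 0, 0], 0],
    [[0, 0, 0], 0],
    [[0, 0, 0], 0],
    [[0, 0, -38], 0],
    [[0, 0, 38], 0],
  ],
)

```text
time_s: 15.15
position: [0.4303, 0.3073, 0.2427]
tcp_rot: [[0.999, 0.022, 0.034], [0.022, -1.0, 0.007], [0.034, -0.006, -0.999]]
force: [3.6, 1.4, 0.3]
opening: 0.997
```

```bash
python3 g.py .4266 .3041 .062 1.3
```

```text
zaxis [ 0.0091 -0.0046 -0.9999] grip F 1.0034383088588896
t 15.50 pos [0.4221 0.3032 0.2309] yaw 1.25 tilt 0.58 | shift [  3.   -1.6 168.9] turn -0.001 rad (-0.0 deg) open 1.003 F [-1.6  1.4 -0.1]
```

send_rows(
  motion=[
    [[0, 0, 0], 0],
    [[0, 0, 0], 0],
    [[0, 0, 0], 0],
    [[0, 0, -28], 0],
    [[1, -1, 40], 0],
  ],
)

```text
time_s: 15.92
position: [0.4289, 0.307, 0.229]
tcp_rot: [[0.999, 0.022, 0.025], [0.022, -1.0, 0.002], [0.025, -0.002, -1.0]]
force: [2.2, 1.3, 0.6]
opening: 1.003
```

```bash
python3 g.py .4266 .3041 .062 1.3
```

```text
zaxis [ 0.003  -0.0073 -1.    ] grip F 1.0022550718805945
t 16.27 pos [0.4214 0.3034 0.2196] yaw 1.25 tilt 0.46 | shift [  4.7  -1.8 157.7] turn -0.001 rad (-0.0 deg) open 1.002 F [-0.6 -0.8  0.2]
```

send_rows(
  motion=[
    [[0, 0, 0], 0],
    [[0, 0, 0], 0],
    [[0, 0, 0], 0],
    [[0, 0, 0], 0],
    [[3, -1, 40], 0],
  ],
)

```text
time_s: 16.68
position: [0.4314, 0.3076, 0.1886]
tcp_rot: [[0.999, 0.022, 0.024], [0.022, -1.0, 0.002], [0.024, -0.001, -1.0]]
force: [1.6, 0.4, -0.4]
opening: 0.996
```

```bash
python3 g.py .4266 .3041 .062 1.3
```

```text
zaxis [ 0.0102 -0.0041 -0.9999] grip F 0.9984627388580244
t 17.03 pos [0.4269 0.3053 0.184 ] yaw 1.26 tilt 0.63 | shift [ -1.5   0.7 122. ] turn -0.001 rad (-0.0 deg) open 0.998 F [ 0.6 -0.7 -0.5]
```

send_rows(
  motion=[
    [[0, 0, 0], 0],
    [[0, 0, 0], 0],
    [[0, 0, 0], 0],
    [[0, 0, 0], 0],
    [[2, -1, 41], 0],
  ],
)

```text
time_s: 17.45
position: [0.4367, 0.31, 0.1538]
tcp_rot: [[0.999, 0.023, 0.034], [0.022, -1.0, 0.006], [0.034, -0.006, -0.999]]
force: [1.6, 0.8, 0.9]
opening: 1.0
```

```bash
python3 g.py .4266 .3041 .062 1.3
```

```text
zaxis [ 2.020e-02  3.000e-04 -9.998e-01] grip F 1.0017959416410798
t 17.80 pos [0.432  0.3076 0.1491] yaw 1.27 tilt 1.16 | shift [-7.3  3.4 87. ] turn -0.000 rad (-0.0 deg) open 1.002 F [-0.5 -0.6  0.2]
```

send_rows(
  motion=[
    [[0, 0, 0], 0],
    [[0, 0, 0], 0],
    [[0, 0, 0], 0],
    [[-1, 0, -38], 0],
    [[-2, 1, 40], 0],
  ],
)

```text
time_s: 18.22
position: [0.4364, 0.3102, 0.1648]
tcp_rot: [[0.999, 0.023, 0.045], [0.022, -1.0, 0.011], [0.045, -0.01, -0.999]]
force: [2.6, 1.5, 1.1]
opening: 1.006
```

```bash
python3 g.py .4266 .3041 .062 1.3
```

```text
zaxis [ 0.0151 -0.0021 -0.9999] grip F 1.0013409204781696
t 18.57 pos [0.4273 0.3056 0.1503] yaw 1.27 tilt 0.87 | shift [-2.   1.3 88.3] turn -0.001 rad (-0.0 deg) open 1.001 F [ 0.1 -0.6 -0.3]
```

send_rows(
  motion=[
    [[0, 0, 8], 0],
    [[0, 0, 8], 0],
    [[0, 0, 8], 0],
    [[0, 0, 8], 0],
    [[0, 0, 8], 0],
  ],
)

```text
time_s: 18.98
position: [0.4302, 0.3066, 0.1088]
tcp_rot: [[1.0, 0.022, 0.02], [0.022, -1.0, 0.0], [0.02, 0.0, -1.0]]
force: [0.5, -0.6, -0.5]
opening: 1.002
```

```bash
python3 g.py .4266 .3041 .062 1.3
```

```text
zaxis [ 2.090e-02  5.000e-04 -9.998e-01] grip F 0.9984891282143444
t 19.33 pos [0.4305 0.3068 0.1102] yaw 1.27 tilt 1.20 | shift [-5.   2.6 48.1] turn -0.001 rad (-0.0 deg) open 0.998 F [ 0.2  0.8 -0.4]
```

send_rows(
  motion=[
    [[-1, 0, 0], 0],
    [[-1, 1, -38], 0],
    [[-1, 1, 38], 0],
    [[0, 0, -38], 0],
    [[0, 0, 40], 0],
  ],
)

```text
time_s: 19.75
position: [0.4255, 0.3044, 0.1054]
tcp_rot: [[1.0, 0.023, -0.016], [0.022, -1.0, -0.016], [-0.017, 0.015, -1.0]]
force: [2.0, 1.3, 2.1]
opening: 0.998
```

```bash
python3 g.py .4266 .3041 .062 1.3
```

```text
zaxis [-0.0086 -0.0123 -0.9999] grip F 1.0001611787045117
t 20.10 pos [0.4246 0.3036 0.111 ] yaw 1.26 tilt 0.86 | shift [ 2.4 -1.  49. ] turn -0.001 rad (-0.0 deg) open 1.000 F [-0.7  0.1  0. ]
```

send_rows(
  motion=[
    [[0, 0, 7], 0],
    [[0, 0, 7], 0],
    [[0, 0, 7], 0],
    [[0, 0, 6], 0],
    [[0, 0, 4], 0],
  ],
)

```text
time_s: 20.52
position: [0.429, 0.3054, 0.0903]
tcp_rot: [[1.0, 0.022, 0.015], [0.022, -1.0, -0.002], [0.015, 0.002, -1.0]]
force: [-0.9, 0.5, 0.1]
opening: 1.003
```

```bash
python3 g.py .4266 .3041 .062 1.3
```

```text
zaxis [ 0.0141 -0.0024 -0.9999] grip F 0.997659275518232
t 20.87 pos [0.4291 0.3055 0.0901] yaw 1.28 tilt 0.82 | shift [-2.9  1.2 28.1] turn -0.000 rad (-0.0 deg) open 0.998 F [-0.2 -0.2  0.3]
```

send_rows(
  motion=[
    [[-1, 0, 6], 0],
    [[-1, 1, 6], 0],
    [[-1, 0, 6], 0],
    [[-1, 1, 6], 0],
    [[0, 0, 4], 0],
  ],
)

```text
time_s: 21.28
position: [0.4258, 0.3035, 0.0601]
tcp_rot: [[1.0, 0.022, 0.016], [0.022, -1.0, -0.002], [0.016, 0.002, -1.0]]
force: [-0.7, -0.9, -0.3]
opening: 0.999
```

```bash
python3 g.py .4266 .3041 .062 1.3
```

```text
zaxis [ 1.820e-02 -6.000e-04 -9.998e-01] grip F 1.0024058595814977
t 21.63 pos [0.427  0.304  0.0615] yaw 1.29 tilt 1.05 | shift [-0.4 -0.1 -0.5] turn -0.000 rad (-0.0 deg) open 1.002 F [-1.6  0.8 -0.1]
```

send_rows(
  motion=[
    [[0, 0, 0], 0],
    [[0, 0, 0], 0],
    [[0, 0, 0], 0],
    [[0, 0, 0], 0],
    [[0, 0, 0], 0],
  ],
  gripper=0.6,
)

```text
time_s: 22.05
position: [0.4275, 0.3044, 0.0626]
tcp_rot: [[1.0, 0.022, 0.02], [0.022, -1.0, 0.0], [0.02, 0.0, -1.0]]
force: [-3.2, 0.2, 1.4]
opening: 0.707
```

```bash
python3 g.py .4266 .3041 .062 1.3
```

```text
zaxis [ 1.950e-02  1.000e-04 -9.998e-01] grip F 0.6869897758571726
t 22.40 pos [0.4272 0.3043 0.0626] yaw 1.29 tilt 1.12 | shift [-0.6  0.2  0.6] turn -0.000 rad (-0.0 deg) open 0.687 F [-1.6 -0.9  3. ]
```

send_rows(
  motion=[
    [[0, 0, -8], 0],
    [[0, 0, -15], 0],
    [[0, 0, -20], 0],
    [[0, 0, -25], 0],
    [[0, 0, -25], 0],
  ],
)

```text
time_s: 22.82
position: [0.4218, 0.3019, 0.1524]
tcp_rot: [[1.0, 0.022, 0.006], [0.022, -1.0, -0.007], [0.006, 0.007, -1.0]]
force: [0.2, 0.1, -3.7]
opening: 0.685
```

```bash
python3 g.py .6187 .2429 .20 -.5
```

```text
zaxis [ 0.0043 -0.0073 -1.    ] grip F 0.6899593442446845
t 23.17 pos [0.4211 0.3018 0.1506] yaw 1.29 tilt 0.49 | shift [196.4  63.6 -48.1] turn 0.031 rad (1.8 deg) open 0.690 F [ 0.9  0.3 -3.9]
```

send_rows(
  motion=[
    [[10, 3, -10], 0],
    [[20, 6, -12], 0.031],
    [[20, 6, -12], 0],
    [[20, 6, -12], 0],
    [[20, 6, -12], 0],
  ],
)

```text
time_s: 23.58
position: [0.5011, 0.2726, 0.1979]
tcp_rot: [[1.0, -0.005, -0.027], [-0.005, -1.0, -0.018], [-0.027, 0.018, -0.999]]
force: [0.3, 0.6, -3.7]
opening: 0.689
```

```bash
python3 g.py .6187 .2429 .20 -.5
```

```text
zaxis [-0.0271 -0.0178 -0.9995] grip F 0.6889568037737888
t 23.93 pos [0.4995 0.273  0.1978] yaw -0.30 tilt 1.86 | shift [119.2  29.6  -4.9] turn 0.004 rad (0.2 deg) open 0.689 F [-0.4 -0.8 -2.8]
```

send_rows(
  motion=[
    [[15, 4, 0], 0],
    [[20, 5, 0], 0],
    [[20, 5, 0], 0],
    [[20, 5, 0], 0],
    [[15, 4, 0], 0],
  ],
)

```text
time_s: 24.35
position: [0.5798, 0.2518, 0.1904]
tcp_rot: [[0.999, 0.005, -0.044], [0.004, -1.0, -0.021], [-0.044, 0.021, -0.999]]
force: [-0.1, -0.2, -3.8]
opening: 0.689
```

```bash
python3 g.py .6187 .2429 .20 -.5
```

```text
zaxis [-0.0455 -0.0212 -0.9987] grip F 0.6901288516513725
t 24.70 pos [0.5778 0.2522 0.191 ] yaw 0.22 tilt 2.88 | shift [ 40.4   9.7 -10.7] turn 0.013 rad (0.7 deg) open 0.690 F [ 0.2  0.4 -4.1]
```

send_rows(
  motion=[
    [[5, 1, -8], 0],
    [[5, 1, -10], 0],
    [[5, 1, -10], 0],
    [[5, 1, -10], 0],
    [[5, 1, -6], 0],
  ],
)

```text
time_s: 25.12
position: [0.6003, 0.2499, 0.2361]
tcp_rot: [[0.999, 0.01, -0.053], [0.008, -1.0, -0.023], [-0.053, 0.022, -0.998]]
force: [-0.8, -0.5, -3.6]
opening: 0.689
```

```bash
python3 g.py .6187 .2429 .20 -.5
```

```text
zaxis [-0.057  -0.0237 -0.9981] grip F 0.6892209864919757
t 25.47 pos [0.5988 0.2493 0.2332] yaw 0.45 tilt 3.54 | shift [21.7  5.8 32.2] turn 0.017 rad (0.9 deg) open 0.689 F [-0.1  0.8 -3.5]
```

send_rows(
  motion=[
    [[0, 0, 0], 0],
    [[0, 0, 34], 0],
    [[0, 0, -34], 0],
    [[0, 0, 34], 0],
    [[0, 0, -34], 0],
  ],
)

```text
time_s: 25.88
position: [0.5851, 0.2467, 0.2136]
tcp_rot: [[0.992, 0.012, -0.129], [0.007, -0.999, -0.04], [-0.13, 0.039, -0.991]]
force: [-2.6, -1.5, -13.7]
opening: 0.692
```

```bash
python3 g.py .6187 .2429 .20 -.5
```

```text
zaxis [-0.0748 -0.0275 -0.9968] grip F 0.690345182625864
t 26.23 pos [0.5987 0.2502 0.2408] yaw 0.47 tilt 4.57 | shift [22.9  6.4 39.4] turn 0.017 rad (1.0 deg) open 0.690 F [-0.1  0.6 -3.6]
```

send_rows(
  motion=[
    [[0, 0, 0], 0],
    [[0, 0, 0], 0],
    [[0, 0, 0], 0],
    [[0, 0, 0], 0],
    [[0, 0, 0], 0],
  ],
)

```text
time_s: 26.65
position: [0.5979, 0.25, 0.2457]
tcp_rot: [[0.998, 0.01, -0.068], [0.008, -1.0, -0.026], [-0.068, 0.025, -0.997]]
force: [-0.5, -0.6, -3.6]
opening: 0.689
```

```bash
python3 g.py .6187 .2429 .20 -.5
```

```text
zaxis [-0.0687 -0.0261 -0.9973] grip F 0.6909060962495438
t 27.00 pos [0.5979 0.25   0.245 ] yaw 0.48 tilt 4.21 | shift [23.8  6.1 43.7] turn 0.017 rad (1.0 deg) open 0.691 F [ 0.2 -0.4 -3.7]
```

send_rows(
  motion=[
    [[0, 0, -41], 0],
    [[0, 0, 0], 0],
    [[0, 0, 0], 0],
    [[0, 0, 0], 0],
    [[0, 0, 0], 0],
  ],
)

```text
time_s: 27.42
position: [0.6004, 0.2509, 0.2853]
tcp_rot: [[0.997, 0.01, -0.071], [0.008, -1.0, -0.027], [-0.071, 0.026, -0.997]]
force: [0.3, -0.3, -4.5]
opening: 0.692
```

```bash
python3 g.py .6187 .2429 .20 -.5
```

```text
zaxis [-0.0715 -0.0267 -0.9971] grip F 0.6862895507435686
t 27.77 pos [0.6004 0.2509 0.2853] yaw 0.47 tilt 4.38 | shift [24.3  6.  83.9] turn 0.017 rad (1.0 deg) open 0.686 F [-0.5  0.1 -4.3]
```

send_rows(
  motion=[
    [[0, 0, 41], 0],
    [[0, 0, 0], 0],
    [[0, 0, 0], 0],
    [[0, 0, 0], 0],
    [[0, 0, 0], 0],
  ],
)

```text
time_s: 28.18
position: [0.5984, 0.2501, 0.246]
tcp_rot: [[0.998, 0.01, -0.069], [0.008, -1.0, -0.026], [-0.069, 0.025, -0.997]]
force: [0.2, 0.4, -3.7]
opening: 0.689
```

```bash
python3 g.py .6187 .2429 .20 -.5
```

```text
zaxis [-0.071  -0.0266 -0.9971] grip F 0.6873330452752899
t 28.53 pos [0.5974 0.2499 0.2451] yaw 0.48 tilt 4.35 | shift [24.4  6.  43.6] turn 0.017 rad (1.0 deg) open 0.687 F [ 0.2 -0.5 -2.5]
```

send_rows(
  motion=[
    [[0, 0, -41], 0],
    [[0, 0, 0], 0],
    [[0, 0, 0], 0],
    [[0, 0, 38], 0],
    [[0, 0, 38], 0],
  ],
)

```text
time_s: 28.95
position: [0.6028, 0.2511, 0.2204]
tcp_rot: [[0.999, 0.01, -0.047], [0.009, -1.0, -0.021], [-0.047, 0.02, -0.999]]
force: [-0.3, -0.2, -4.9]
opening: 0.684
```

```bash
python3 g.py .6187 .2429 .20 -.5
```

```text
zaxis [-0.0471 -0.0208 -0.9987] grip F 0.684610085928162
t 29.30 pos [0.6035 0.2512 0.2218] yaw 0.51 tilt 2.95 | shift [16.1  8.  21.3] turn 0.018 rad (1.0 deg) open 0.685 F [ 0.1  0.2 -3.6]
```

send_rows(
  motion=[
    [[0, 0, -41], 0],
    [[0, 0, 0], 0],
    [[0, 0, 0], 0],
    [[0, 0, -41], 0],
    [[0, 0, 0], 0],
  ],
)

```text
time_s: 29.72
position: [0.6102, 0.2538, 0.3104]
tcp_rot: [[0.999, 0.01, -0.036], [0.009, -1.0, -0.018], [-0.036, 0.018, -0.999]]
force: [2.7, 0.8, -0.6]
opening: 0.686
```

```bash
python3 g.py .6187 .2429 .20 -.5
```

```text
zaxis [-0.0571 -0.0232 -0.9981] grip F 0.6910654145950043
t 30.07 pos [0.6043 0.2521 0.2991] yaw 0.49 tilt 3.53 | shift [20.   7.1 98.3] turn 0.017 rad (1.0 deg) open 0.691 F [-0.6 -0.1 -3.8]
```

send_rows(
  motion=[
    [[0, 0, 0], 0],
    [[0, 0, 0], 0],
    [[0, 0, 0], 0],
    [[0, 0, 40], 0],
    [[0, 0, 40], 0],
  ],
)

```text
time_s: 30.48
position: [0.6065, 0.252, 0.2254]
tcp_rot: [[0.999, 0.01, -0.037], [0.009, -1.0, -0.018], [-0.038, 0.018, -0.999]]
force: [0.0, -0.5, -5.3]
opening: 0.688
```

```bash
python3 g.py .6187 .2429 .20 -.5
```

```text
zaxis [-0.0361 -0.0181 -0.9992] grip F 0.689084481813058
t 30.83 pos [0.6077 0.2523 0.2278] yaw 0.51 tilt 2.31 | shift [12.   9.  27.5] turn 0.018 rad (1.0 deg) open 0.689 F [ 0.8 -0.6 -2.6]
```

send_rows(
  motion=[
    [[0, 0, -41], 0],
    [[0, 0, 0], 0],
    [[0, 0, 0], 0],
    [[0, 0, 0], 0],
    [[0, 0, 0], 0],
  ],
)

```text
time_s: 31.25
position: [0.6132, 0.2541, 0.2774]
tcp_rot: [[1.0, 0.009, -0.02], [0.009, -1.0, -0.014], [-0.02, 0.014, -1.0]]
force: [0.9, 0.6, -3.6]
opening: 0.685
```

send_rows(
  motion=[
    [[0, 0, -41], 0],
    [[0, 0, 0], 0],
    [[0, 0, 0], 0],
    [[0, 0, 0], 0],
    [[0, 0, 0], 0],
  ],
)

```text
time_s: 31.67
position: [0.6133, 0.2546, 0.3184]
tcp_rot: [[1.0, 0.01, -0.021], [0.009, -1.0, -0.014], [-0.021, 0.014, -1.0]]
force: [-0.1, 0.8, -5.2]
opening: 0.689
```

```bash
python3 g.py .6187 .2429 .20 -.5
```

```text
zaxis [-0.0205 -0.0143 -0.9997] grip F 0.6881396832262839
t 32.02 pos [0.6135 0.2546 0.3185] yaw 0.53 tilt 1.43 | shift [  7.5  10.1 118.5] turn 0.018 rad (1.0 deg) open 0.688 F [ 0.  -0.5 -4.3]
```

send_rows(
  motion=[
    [[0, 0, 0], 0],
    [[0, 0, 0], 0],
    [[0, 0, 0], 0],
    [[0, 0, 40], 0],
    [[0, 0, 40], 0],
  ],
)

```text
time_s: 32.43
position: [0.6194, 0.2555, 0.2476]
tcp_rot: [[1.0, 0.01, 0.003], [0.01, -1.0, -0.009], [0.003, 0.009, -1.0]]
force: [0.3, 0.4, -4.7]
opening: 0.691
```

```bash
python3 g.py .6187 .2429 .20 -.5
```

```text
zaxis [ 0.0039 -0.0084 -1.    ] grip F 0.6849464199030918
t 32.78 pos [0.6203 0.2557 0.2497] yaw 0.54 tilt 0.53 | shift [-1.9 12.4 49.8] turn 0.018 rad (1.0 deg) open 0.685 F [ 0.1 -0.7 -3. ]
```

send_rows(
  motion=[
    [[-2, 12, 5], 0.018],
    [[0, 0, 0], 0],
    [[0, 0, 0], 0],
    [[0, 0, 0], 0],
    [[0, 0, 0], 0],
  ],
)

```text
time_s: 33.2
position: [0.6214, 0.2426, 0.2517]
tcp_rot: [[1.0, -0.011, 0.016], [-0.011, -1.0, -0.006], [0.016, 0.006, -1.0]]
force: [1.9, -0.7, -2.8]
opening: 0.685
```

```bash
python3 g.py .6187 .2429 .20 -.5
```

```text
zaxis [ 0.0141 -0.0066 -0.9999] grip F 0.6884762682674392
t 33.55 pos [0.6209 0.2428 0.2507] yaw -0.59 tilt 0.89 | shift [-3.  -0.4 50.7] turn -0.002 rad (-0.1 deg) open 0.688 F [-0.7  0.2 -2.2]
```

send_rows(
  motion=[
    [[-3, 0, 40], 0],
    [[0, 0, 0], 0],
    [[0, 0, 0], 0],
    [[0, 0, 0], 0],
    [[0, 0, 0], 0],
  ],
)

```text
time_s: 33.97
position: [0.6206, 0.2435, 0.2127]
tcp_rot: [[1.0, -0.01, 0.019], [-0.01, -1.0, -0.006], [0.019, 0.005, -1.0]]
force: [0.1, 1.3, -2.7]
opening: 0.685
```

```bash
python3 g.py .6187 .2429 .18 -.5
```

```text
zaxis [ 0.017  -0.006  -0.9998] grip F 0.689187285614061
t 34.32 pos [0.6198 0.2433 0.2119] yaw -0.56 tilt 1.03 | shift [-1.7  0.2 31.9] turn -0.001 rad (-0.1 deg) open 0.689 F [ 0.9 -0.2 -3.6]
```

send_rows(
  motion=[
    [[-3, 0, 15], 0],
    [[0, 0, 0], 0],
    [[0, 0, 0], 0],
    [[0, 0, 0], 0],
    [[0, 0, 0], 0],
  ],
)

```text
time_s: 34.73
position: [0.6183, 0.2434, 0.199]
tcp_rot: [[1.0, -0.01, 0.02], [-0.01, -1.0, -0.005], [0.021, 0.005, -1.0]]
force: [-0.4, 0.3, -3.1]
opening: 0.684
```

```bash
python3 g.py .6187 .2429 .16 -.5; python3 - <<'E'
from gold import *
c=cam("scene"); zoom(c,240,190,420,320,4.4,"s3.png")
w=cam("wrist","w3.png")
E
```

```text
zaxis [ 0.0198 -0.0054 -0.9998] grip F 0.6936864244986025
t 35.08 pos [0.618  0.2433 0.1986] yaw -0.56 tilt 1.18 | shift [-0.   0.2 38.6] turn -0.001 rad (-0.1 deg) open 0.694 F [ 0.   0.7 -3.7]
```

```bash
python3 - <<'E'
from ov import *
c=cam("scene"); s,p,R=st()
im=crop(c,330,250,390,320,9)
z0=p[2]-.0626
drawbox(im,c,9,330,250,(p[0],p[1],-.5),z0)
drawbox(im,c,9,330,250,(.6191,.2795,-.5),.01,col=(0,0,255)); drawbox(im,c,9,330,250,(.6183,.2058,-.5),.01,col=(0,0,255))
cv2.imwrite("pics/ov3.png",im)
E
```

send_rows(
  motion=[
    [[0, 0, 30], 0],
    [[0, 0, 0], 0],
    [[0, 0, 0], 0],
    [[0, 0, 0], 0],
    [[0, 0, 0], 0],
  ],
)

```text
time_s: 35.65
position: [0.6199, 0.2436, 0.1705]
tcp_rot: [[1.0, -0.01, 0.023], [-0.01, -1.0, -0.005], [0.023, 0.005, -1.0]]
force: [-0.7, -0.3, -3.6]
opening: 0.688
```

```bash
python3 g.py .6187 .2429 .14 -.5; python3 f3b.py 2>/dev/null; python3 - <<'E'
from gold import *
c=cam("scene"); zoom(c,300,230,400,320,7,"s4.png")
for k,v in packs(c,C).items(): print(k,v if isinstance(v,int) else (v[0].round(4),round(v[1],1)))
E
```

```text
zaxis [ 0.0221 -0.0049 -0.9997] grip F 0.6865046287486699
t 36.00 pos [0.6195 0.2435 0.17  ] yaw -0.56 tilt 1.30 | shift [-1.5  0.4 30. ] turn -0.001 rad (-0.1 deg) open 0.687 F [-0.  -0.4 -3.2]
A 1
B (array([0.45  , 0.2074]), np.float64(-13.0))
C (array([0.4408, 0.0713]), np.float64(-8.0))
s3 1
s2 (array([0.6191, 0.2047]), np.float64(7.9))
s1 (array([0.6186, 0.1318]), np.float64(-0.8))
s0 (array([0.618 , 0.0578]), np.float64(-0.5))
```

```bash
python3 - <<'E'
from ov import *
c=cam("scene"); s,p,R=st()
for nm,dz in (("a",0),):
    im=crop(c,320,250,380,320,9)
    z0=p[2]-.0626
    for (v,z,col) in [((p[0],p[1],-.5),z0,(0,255,0)),((.6191,.2795,-.5),.01,(0,0,255)),((.6183,.2058,-.5),.01,(0,0,255))]:
        drawbox(im,c,9,320,250,v,z,col=col)
    cv2.imwrite("pics/ov4.png",im)
E
```

send_rows(
  motion=[
    [[-2, 0, 25], 0],
    [[0, 0, 0], 0],
    [[0, 0, 0], 0],
    [[0, 0, 0], 0],
    [[0, 0, 0], 0],
  ],
)

```text
time_s: 36.52
position: [0.6193, 0.2437, 0.1467]
tcp_rot: [[1.0, -0.01, 0.025], [-0.01, -1.0, -0.004], [0.025, 0.004, -1.0]]
force: [0.3, 0.5, -2.4]
opening: 0.685
```

```bash
python3 g.py .6187 .2429 .0726 -.5
```

```text
zaxis [ 0.0243 -0.0045 -0.9997] grip F 0.6906329982223011
t 36.87 pos [0.6189 0.2436 0.1463] yaw -0.55 tilt 1.41 | shift [-2.   0.4 73.7] turn -0.001 rad (-0.1 deg) open 0.691 F [ 0.2 -0.2 -3. ]
```

send_rows(
  motion=[
    [[-2, 0.5, 35], 0],
    [[0, 0, 0], 0],
    [[0, 0, 0], 0],
    [[0, 0, 0], 0],
    [[0, 0, 0], 0],
  ],
)

```text
time_s: 37.28
position: [0.6196, 0.2434, 0.1132]
tcp_rot: [[1.0, -0.01, 0.027], [-0.01, -1.0, -0.004], [0.027, 0.003, -1.0]]
force: [0.5, -1.0, -3.3]
opening: 0.686
```

```bash
python3 g.py .6187 .2429 .0726 -.5
```

```text
zaxis [ 0.0266 -0.004  -0.9996] grip F 0.6880458680384561
t 37.63 pos [0.6191 0.2433 0.1126] yaw -0.55 tilt 1.54 | shift [-1.4  0.3 40. ] turn -0.001 rad (-0.0 deg) open 0.688 F [ 0.4  0.3 -3.1]
```

send_rows(
  motion=[
    [[-2, 0, 28], 0],
    [[0, 0, 0], 0],
    [[0, 0, 0], 0],
    [[0, 0, 0], 0],
    [[0, 0, 0], 0],
  ],
)

```text
time_s: 38.05
position: [0.6227, 0.2446, 0.0901]
tcp_rot: [[0.999, -0.01, 0.039], [-0.01, -1.0, -0.001], [0.039, 0.001, -0.999]]
force: [0.5, 0.2, -3.0]
opening: 0.695
```

```bash
python3 g.py .6187 .2429 .0726 -.5
```

```text
zaxis [ 0.0381 -0.0012 -0.9993] grip F 0.6980239280726521
t 38.40 pos [0.6224 0.2445 0.0897] yaw -0.55 tilt 2.18 | shift [-4.3  1.6 16.9] turn -0.001 rad (-0.1 deg) open 0.698 F [ 0.1  0.3 -3.7]
```

send_rows(
  motion=[
    [[-3, 1, -30], 0],
    [[-2, 0, -30], 0],
    [[0, 0, 0], 0],
    [[0, 0, 0], 0],
    [[0, 0, 0], 0],
  ],
)

```text
time_s: 38.82
position: [0.6135, 0.2431, 0.1483]
tcp_rot: [[0.999, -0.01, 0.033], [-0.01, -1.0, -0.002], [0.033, 0.002, -0.999]]
force: [0.4, -0.0, -3.3]
opening: 0.7
```

```bash
python3 g.py .6187 .2429 .0726 -.5; python3 - <<'E'
from gold import *
c=cam("scene"); zoom(c,300,230,400,320,7,"s5.png")
w=cam("wrist","w5.png")
E
```

```text
zaxis [ 0.0301 -0.0029 -0.9995] grip F 0.6967560519816607
t 39.17 pos [0.6127 0.2429 0.1472] yaw -0.57 tilt 1.73 | shift [ 3.7 -0.3 74.7] turn -0.001 rad (-0.1 deg) open 0.697 F [-0.4 -0.  -3.7]
```

send_rows(
  motion=[
    [[0, 0, 0], 0],
    [[0, 0, 0], 0],
    [[0, 0, 0], 0],
    [[0, 0, -25], 0],
    [[0, 0, -25], 0],
  ],
)

```text
time_s: 39.68
position: [0.6072, 0.2419, 0.1915]
tcp_rot: [[1.0, -0.01, 0.016], [-0.01, -1.0, -0.006], [0.016, 0.006, -1.0]]
force: [0.5, -0.1, -2.9]
opening: 0.701
```

```bash
python3 g.py .6180 .2429 .0726 -.5
```

```text
zaxis [ 0.0159 -0.0061 -0.9999] grip F 0.6973235265542984
t 40.03 pos [0.6068 0.2418 0.1903] yaw -0.58 tilt 0.98 | shift [  9.3  -1.9 117.9] turn -0.001 rad (-0.1 deg) open 0.697 F [ 0.   0.3 -3.3]
```

send_rows(
  motion=[
    [[10, -1, 30], 0],
    [[0, 0, 0], 0],
    [[0, 0, 0], 0],
    [[0, 0, 0], 0],
    [[0, 0, 0], 0],
  ],
)

```text
time_s: 40.45
position: [0.6146, 0.242, 0.1545]
tcp_rot: [[1.0, -0.01, 0.006], [-0.01, -1.0, -0.008], [0.006, 0.008, -1.0]]
force: [0.4, -0.6, -4.1]
opening: 0.697
```

```bash
python3 g.py .6180 .2429 .0726 -.5
```

```text
zaxis [ 0.0078 -0.0078 -0.9999] grip F 0.6964415931842721
t 40.80 pos [0.6152 0.2421 0.1552] yaw -0.57 tilt 0.63 | shift [ 2.2 -1.5 82.6] turn -0.001 rad (-0.1 deg) open 0.696 F [-1.1  0.5 -3.6]
```

send_rows(
  motion=[
    [[0, 0, 25], 0],
    [[0, 0, 0], 0],
    [[0, 0, 0], 0],
    [[0, 0, 0], 0],
    [[0, 0, 0], 0],
  ],
)

```text
time_s: 41.22
position: [0.617, 0.2425, 0.1336]
tcp_rot: [[1.0, -0.01, 0.013], [-0.01, -1.0, -0.007], [0.013, 0.007, -1.0]]
force: [0.3, -0.1, -3.1]
opening: 0.699
```

```bash
python3 g.py .6180 .2429 .0726 -.5
```

```text
zaxis [ 0.0122 -0.0068 -0.9999] grip F 0.69630000055697
t 41.57 pos [0.6166 0.2423 0.1331] yaw -0.56 tilt 0.80 | shift [ 0.6 -1.  60.5] turn -0.001 rad (-0.1 deg) open 0.696 F [-0.9  0.9 -4.5]
```

send_rows(
  motion=[
    [[0, -0.5, 22], 0],
    [[0, 0, 0], 0],
    [[0, 0, 0], 0],
    [[0, 0, 0], 0],
    [[0, 0, 0], 0],
  ],
)

```text
time_s: 41.98
position: [0.618, 0.2429, 0.1129]
tcp_rot: [[1.0, -0.01, 0.015], [-0.01, -1.0, -0.006], [0.015, 0.006, -1.0]]
force: [0.5, -0.5, -3.5]
opening: 0.7
```

```bash
python3 g.py .6180 .2429 .0726 -.5
```

```text
zaxis [ 0.0142 -0.0065 -0.9999] grip F 0.6960490046283925
t 42.33 pos [0.6177 0.2429 0.1125] yaw -0.55 tilt 0.89 | shift [-0.3 -0.3 39.9] turn -0.001 rad (-0.1 deg) open 0.696 F [-0.5  0.8 -3.5]
```

send_rows(
  motion=[
    [[-1, 0, 15], 0],
    [[0, 0, 0], 0],
    [[0, 0, 0], 0],
    [[0, 0, 0], 0],
    [[0, 0, 0], 0],
  ],
)

```text
time_s: 42.75
position: [0.6179, 0.243, 0.0989]
tcp_rot: [[1.0, -0.01, 0.016], [-0.01, -1.0, -0.006], [0.016, 0.006, -1.0]]
force: [0.1, -0.3, -3.5]
opening: 0.697
```

```bash
python3 g.py .6180 .2429 .0726 -.5
```

```text
zaxis [ 0.016  -0.0061 -0.9999] grip F 0.6990019300987829
t 43.10 pos [0.6176 0.243  0.0986] yaw -0.55 tilt 0.98 | shift [-0.  -0.1 26. ] turn -0.001 rad (-0.1 deg) open 0.699 F [ 0.6 -0.5 -2.9]
```

send_rows(
  motion=[
    [[0, 0, 12], 0],
    [[0, 0, 0], 0],
    [[0, 0, 0], 0],
    [[0, 0, 0], 0],
    [[0, 0, 0], 0],
  ],
)

```text
time_s: 43.52
position: [0.6175, 0.2428, 0.0849]
tcp_rot: [[1.0, -0.01, 0.015], [-0.01, -1.0, -0.006], [0.015, 0.006, -1.0]]
force: [0.5, 0.0, -3.9]
opening: 0.699
```

```bash
python3 g.py .6180 .2429 .0726 -.5
```

```text
zaxis [ 0.0159 -0.0061 -0.9999] grip F 0.6997709542881178
t 43.87 pos [0.6178 0.2429 0.0853] yaw -0.55 tilt 0.97 | shift [ 0.  -0.1 12.7] turn -0.001 rad (-0.1 deg) open 0.700 F [-0.2  0.4 -3.6]
```

send_rows(
  motion=[
    [[-1, 0, 10], 0],
    [[0, 0, 0], 0],
    [[0, 0, 0], 0],
    [[0, 0, 0], 0],
    [[0, 0, 0], 0],
  ],
)

```text
time_s: 44.28
position: [0.6167, 0.2428, 0.0741]
tcp_rot: [[1.0, -0.01, 0.016], [-0.01, -1.0, -0.006], [0.016, 0.006, -1.0]]
force: [-0.0, 0.3, -2.0]
opening: 0.696
```

```bash
python3 g.py .6180 .2429 .0726 -.5
```

```text
zaxis [ 0.016  -0.0061 -0.9999] grip F 0.6974425720738676
t 44.63 pos [0.6168 0.2428 0.0744] yaw -0.55 tilt 0.98 | shift [ 1.1 -0.1  1.8] turn -0.001 rad (-0.1 deg) open 0.697 F [-0.1 -0.3 -3.3]
```

send_rows(
  motion=[
    [[1, 0, 3], 0],
    [[0, 0, 1], 0],
    [[0, 0, 0.5], 0],
    [[0, 0, 0], 0],
    [[0, 0, 0], 0],
  ],
)

```text
time_s: 45.05
position: [0.6182, 0.2428, 0.0695]
tcp_rot: [[1.0, -0.01, 0.016], [-0.01, -1.0, -0.006], [0.017, 0.006, -1.0]]
force: [0.2, -0.1, -2.7]
opening: 0.699
```

```bash
python3 g.py .6180 .2429 .0726 -.5
```

```text
zaxis [ 0.0168 -0.0059 -0.9998] grip F 0.6929208878090835
t 45.40 pos [0.6183 0.2428 0.0697] yaw -0.55 tilt 1.02 | shift [-0.2 -0.1 -2.9] turn -0.001 rad (-0.1 deg) open 0.693 F [ 0.2  0.4 -3.6]
```

send_rows(
  motion=[
    [[0, 0, 3], 0],
    [[0, 0, 0], 0],
    [[0, 0, 0], 0],
    [[0, 0, 0], 0],
    [[0, 0, 0], 0],
  ],
)

```text
time_s: 45.82
position: [0.62, 0.2429, 0.068]
tcp_rot: [[1.0, -0.01, 0.021], [-0.01, -1.0, -0.005], [0.021, 0.005, -1.0]]
force: [1.0, 0.0, -2.2]
opening: 0.689
```

```bash
python3 g.py .6180 .2429 .0726 -.5
```

```text
zaxis [ 0.0208 -0.0054 -0.9998] grip F 0.6880533329468205
t 46.17 pos [0.62   0.2429 0.068 ] yaw -0.55 tilt 1.23 | shift [-1.9  0.1 -4.6] turn -0.001 rad (-0.1 deg) open 0.688 F [ 0.   0.2 -2.9]
```

send_rows(
  motion=[
    [[0, 0, 2], 0],
    [[0, 0, 1], 0],
    [[0, 0, 0], 0],
    [[0, 0, 0], 0],
    [[0, 0, 0], 0],
  ],
)

```text
time_s: 46.58
position: [0.6206, 0.2429, 0.0676]
tcp_rot: [[1.0, -0.009, 0.022], [-0.009, -1.0, -0.005], [0.022, 0.005, -1.0]]
force: [-0.4, -0.3, -0.8]
opening: 0.684
```

```bash
python3 g.py .6180 .2429 .0726 -.5; python3 -c "
from h import *
c=cam('scene'); zoom(c,300,230,400,320,7,'s6.png')"
```

```text
zaxis [ 0.0219 -0.0054 -0.9997] grip F 0.6863804847840684
t 46.93 pos [0.6205 0.243  0.0676] yaw -0.53 tilt 1.29 | shift [-2.4  0.1 -5. ] turn -0.001 rad (-0.0 deg) open 0.686 F [-0.2 -0.4 -2.3]
```

send_rows(
  motion=[
    [[0, 0, 0], 0],
    [[0, 0, 0], 0],
    [[0, 0, 0], 0],
    [[0, 0, 0], 0],
    [[0, 0, 0], 0],
  ],
  gripper=0,
)

```text
time_s: 47.4
position: [0.6228, 0.2434, 0.0693]
tcp_rot: [[1.0, -0.01, 0.027], [-0.009, -1.0, -0.004], [0.027, 0.004, -1.0]]
force: [-0.0, 0.1, -0.6]
opening: 0.956
```

```bash
python3 g.py .6180 .2429 .16 -.5
```

```text
zaxis [ 0.0264 -0.0045 -0.9996] grip F 0.999137142751923
t 47.75 pos [0.6224 0.2433 0.069 ] yaw -0.54 tilt 1.53 | shift [ -2.    0.8 -91.1] turn -0.001 rad (-0.0 deg) open 0.999 F [-0.5  0.7 -0.2]
```

send_rows(
  motion=[
    [[-2, 0, -25], 0],
    [[-2, 0, -38], 0],
    [[0, 0, -38], 0],
    [[0, 0, -10], 0],
    [[0, 0, 0], 0],
  ],
)

```text
time_s: 48.17
position: [0.6133, 0.2433, 0.1804]
tcp_rot: [[1.0, -0.01, 0.018], [-0.01, -1.0, -0.006], [0.018, 0.006, -1.0]]
force: [-0.5, 0.1, -0.2]
opening: 0.998
```

```bash
sed -i 's/range(7)/range(int(sys.argv[5]) if len(sys.argv)>5 else 2)/' g.py; python3 g.py .4516 .2051 .16 -4.5; python3 -c "
from gold import *
c=cam('scene'); zoom(c,300,230,400,320,7,'s7.png')
C['A']=(.6188,.243,.01)
for k,v in packs(c,C).items(): print(k,v if isinstance(v,int) else (v[0].round(4),round(v[1],1)))"
```

```text
zaxis [ 0.0149 -0.0069 -0.9999] grip F 1.00515827817596
t 48.27 pos [0.6125 0.243  0.1781] yaw -0.56 tilt 0.94 | shift [-160.7   39.4   15.9] turn 0.069 rad (3.9 deg) open 1.005 F [-0.1 -0.2 -0.9]
A 1
B (array([0.4514, 0.2054]), np.float64(-4.4))
C (array([0.4408, 0.0713]), np.float64(-7.9))
s3 (array([0.6197, 0.2798]), np.float64(-0.0))
s2 (array([0.619 , 0.2055]), np.float64(0.7))
s1 (array([0.6183, 0.1316]), np.float64(-0.2))
s0 (array([0.6179, 0.0575]), np.float64(-0.5))
```

send_rows(
  motion=[
    [[-30, 7, 0], 0.069],
    [[-40, 10, 0], 0],
    [[-40, 10, 0], 0],
    [[-30, 7, 0], 0],
    [[-10, 3, 0], 0],
  ],
)

```text
time_s: 48.73
position: [0.4511, 0.213, 0.1638]
tcp_rot: [[0.996, -0.084, -0.003], [-0.085, -0.996, -0.011], [-0.002, 0.011, -1.0]]
force: [-0.4, 0.3, 0.3]
opening: 1.001
```

```bash
python3 g.py .4516 .2051 .16 -4.5
```

```text
zaxis [-1.000e-04 -1.070e-02 -9.999e-01] grip F 0.9950560337641771
t 48.83 pos [0.4536 0.2134 0.1642] yaw -4.86 tilt 0.61 | shift [-1.3  8.4  4.2] turn -0.006 rad (-0.4 deg) open 0.995 F [-0.2 -0.4 -0.9]
```

send_rows(
  motion=[
    [[-1, 8, 38], 0],
    [[0, 0, 0], 0],
    [[0, 0, 0], 0],
    [[0, 0, 0], 0],
    [[0, 0, 0], 0],
  ],
)

```text
time_s: 49.25
position: [0.4583, 0.2062, 0.1235]
tcp_rot: [[0.996, -0.086, 0.003], [-0.086, -0.996, -0.01], [0.003, 0.01, -1.0]]
force: [0.8, 0.6, -0.2]
opening: 1.001
```

```bash
python3 g.py .4516 .2051 .061 -4.5 1
```

```text
zaxis [ 0.0035 -0.0096 -0.9999] grip F 1.00245461310848
t 49.30 pos [0.4585 0.2063 0.1238] yaw -4.92 tilt 0.59 | shift [-7.   1.2 62.8] turn -0.007 rad (-0.4 deg) open 1.002 F [ 1.  -0.2  0.8]
```

send_rows(
  motion=[
    [[-8, 1, 25], -0.006],
    [[0, 0, 0], 0],
    [[0, 0, 0], 0],
    [[0, 0, 0], 0],
    [[0, 0, 0], 0],
  ],
)

```text
time_s: 49.72
position: [0.4577, 0.2078, 0.1051]
tcp_rot: [[0.997, -0.08, 0.019], [-0.079, -0.997, -0.006], [0.02, 0.004, -1.0]]
force: [0.3, 0.1, 0.1]
opening: 1.004
```

```bash
python3 g.py .4516 .2051 .061 -4.5 1
```

```text
zaxis [ 0.0199 -0.006  -0.9998] grip F 1.0029616535051993
t 49.77 pos [0.4578 0.2078 0.1052] yaw -4.56 tilt 1.19 | shift [-6.8  3.  44.1] turn -0.001 rad (-0.1 deg) open 1.003 F [ 0.7  0.9 -0.2]
```

send_rows(
  motion=[
    [[-3, 1, 8], 0],
    [[-2, 0.6, 9], 0],
    [[-2, 0.6, 9], 0],
    [[-1, 0.5, 9], 0],
    [[-1, 0, 5], 0],
  ],
)

```text
time_s: 50.18
position: [0.4527, 0.2063, 0.0667]
tcp_rot: [[0.996, -0.08, 0.031], [-0.08, -0.997, -0.004], [0.031, 0.001, -1.0]]
force: [0.9, 0.9, -0.1]
opening: 0.999
```

```bash
python3 g.py .4516 .2051 .061 -4.5 2
```

```text
zaxis [ 0.029  -0.004  -0.9996] grip F 1.0014449139174249
t 50.28 pos [0.4522 0.2062 0.0666] yaw -4.57 tilt 1.68 | shift [-0.7  1.2  5.6] turn -0.001 rad (-0.1 deg) open 1.001 F [-0.   0.4 -0.6]
```

send_rows(
  motion=[
    [[-1, 1.3, 5], 0],
    [[0, 0, 0], 0],
    [[0, 0, 0], 0],
    [[0, 0, 0], 0],
    [[0, 0, 0], 0],
  ],
  gripper=0.25,
)

```text
time_s: 50.7
position: [0.4522, 0.2051, 0.0621]
tcp_rot: [[0.996, -0.08, 0.031], [-0.08, -0.997, -0.004], [0.032, 0.001, -1.0]]
force: [0.3, 0.3, 0.2]
opening: 0.772
```

```bash
python3 g.py .4516 .2051 .061 -4.5 0
```

```text
zaxis [ 0.0313 -0.0035 -0.9995] grip F 0.7724665527866014
t 50.70 pos [0.4522 0.2051 0.0621] yaw -4.57 tilt 1.81 | shift [-0.6  0.   1. ] turn -0.001 rad (-0.1 deg) open 0.772 F [0.3 0.3 0.2]
```

send_rows(
  motion=[
    [[0, 0, 0], 0],
    [[0, 0, 0], 0],
    [[0, 0, 0], 0],
    [[0, 0, 0], 0],
    [[0, 0, -2], 0],
  ],
  gripper=0.6,
)

```text
time_s: 51.12
position: [0.4516, 0.2051, 0.0641]
tcp_rot: [[0.996, -0.08, 0.03], [-0.08, -0.997, -0.004], [0.03, 0.001, -1.0]]
force: [0.1, 0.1, -2.8]
opening: 0.69
```

send_rows(
  motion=[
    [[0, 0, -10], 0],
    [[0, 0, -15], 0],
    [[0, 0, -20], 0],
    [[0, 0, -25], 0],
    [[0, 0, -20], 0],
  ],
)

```text
time_s: 51.53
position: [0.4441, 0.2043, 0.1543]
tcp_rot: [[0.997, -0.08, 0.016], [-0.08, -0.997, -0.007], [0.016, 0.005, -1.0]]
force: [0.6, 0.6, -2.4]
opening: 0.691
```

```bash
python3 g.py .618 .168 .20 -.5 2
```

```text
zaxis [ 0.0231 -0.0051 -0.9997] grip F 0.6961087818942524
t 51.63 pos [0.4465 0.2049 0.156 ] yaw -4.57 tilt 1.36 | shift [174.8  23.2 -39.8] turn -0.071 rad (-4.1 deg) open 0.696 F [ 0.8  0.2 -2.8]
```

send_rows(
  motion=[
    [[38, 5, -14], -0.03],
    [[0, 0, 0], 0],
    [[0, 0, 0], 0],
    [[0, 0, 0], 0],
    [[0, 0, 0], 0],
  ],
)

```text
time_s: 52.05
position: [0.4764, 0.196, 0.1675]
tcp_rot: [[0.999, -0.047, 0.014], [-0.047, -0.999, -0.007], [0.014, 0.006, -1.0]]
force: [-0.8, 0.2, -3.0]
opening: 0.69
```

send_rows(
  motion=[
    [[38, 5, -14], -0.03],
    [[0, 0, 0], 0],
    [[0, 0, 0], 0],
    [[0, 0, 0], 0],
    [[0, 0, 0], 0],
  ],
)

```text
time_s: 52.47
position: [0.5058, 0.1885, 0.1762]
tcp_rot: [[1.0, -0.014, -0.004], [-0.014, -1.0, -0.01], [-0.004, 0.01, -1.0]]
force: [-0.3, -1.6, -2.7]
opening: 0.688
```

send_rows(
  motion=[
    [[38, 5, -10], -0.01],
    [[0, 0, 0], 0],
    [[0, 0, 0], 0],
    [[0, 0, 0], 0],
    [[0, 0, 0], 0],
  ],
)

```text
time_s: 52.88
position: [0.5363, 0.1831, 0.1818]
tcp_rot: [[1.0, -0.001, -0.019], [-0.001, -1.0, -0.012], [-0.019, 0.012, -1.0]]
force: [-0.1, -0.6, -3.5]
opening: 0.686
```

```bash
python3 g.py .618 .168 .20 -.5 1
```

```text
zaxis [-0.0182 -0.0117 -0.9998] grip F 0.687735269410573
t 52.93 pos [0.5365 0.1831 0.182 ] yaw -0.08 tilt 1.24 | shift [ 81.2  15.2 -19.3] turn 0.007 rad (0.4 deg) open 0.688 F [-0.  -0.2 -3.1]
```

send_rows(
  motion=[
    [[0, 0, -41], 0],
    [[0, 0, -41], 0],
    [[0, 0, -20], 0],
    [[0, 0, 0], 0],
    [[0, 0, 0], 0],
  ],
)

```text
time_s: 53.35
position: [0.5344, 0.1848, 0.2839]
tcp_rot: [[1.0, 0.001, -0.028], [0.0, -1.0, -0.013], [-0.028, 0.013, -1.0]]
force: [-0.2, 0.0, -4.1]
opening: 0.688
```

```bash
python3 g.py .618 .168 .20 -.5 1
```

```text
zaxis [-0.0279 -0.013  -0.9995] grip F 0.6909455239800494
t 53.40 pos [0.5345 0.1848 0.2837] yaw 0.01 tilt 1.77 | shift [85.9 15.8 81.6] turn 0.009 rad (0.5 deg) open 0.691 F [-0.7  0.7 -3.6]
```

send_rows(
  motion=[
    [[15, 2, 0], 0],
    [[15, 3, 0], 0],
    [[20, 3, 0], 0],
    [[20, 3, 35], 0],
    [[15, 3, 38], 0],
  ],
)

```text
time_s: 53.82
position: [0.6155, 0.1714, 0.2057]
tcp_rot: [[1.0, 0.004, -0.027], [0.004, -1.0, -0.012], [-0.027, 0.012, -1.0]]
force: [0.7, -0.9, -4.0]
opening: 0.69
```

```bash
python3 g.py .618 .168 .20 -.5 4
```

```text
zaxis [-0.0372 -0.0131 -0.9992] grip F 0.6880252932115103
t 54.02 pos [0.6121 0.1712 0.2038] yaw 0.19 tilt 2.26 | shift [6.  3.2 3.6] turn 0.012 rad (0.7 deg) open 0.688 F [ 0.2 -0.3 -3.3]
```

send_rows(
  motion=[
    [[0, 0, -41], 0],
    [[0, 0, 0], 0],
    [[0, 0, 0], 0],
    [[0, 0, 0], 0],
    [[0, 0, -41], 0],
  ],
)

```text
time_s: 54.43
position: [0.6077, 0.1732, 0.2821]
tcp_rot: [[0.999, 0.006, -0.05], [0.005, -1.0, -0.014], [-0.05, 0.013, -0.999]]
force: [-1.1, -0.0, -5.5]
opening: 0.687
```

send_rows(
  motion=[
    [[0, 0, 0], 0],
    [[0, 0, 0], 0],
    [[0, 0, 0], 0],
    [[0, 0, 40], 0],
    [[0, 0, 40], 0],
  ],
)

```text
time_s: 54.85
position: [0.6174, 0.1754, 0.2231]
tcp_rot: [[1.0, 0.007, -0.001], [0.007, -1.0, -0.008], [-0.001, 0.008, -1.0]]
force: [0.2, -0.8, -3.8]
opening: 0.689
```

```bash
python3 g.py .618 .168 .20 -.5 5
```

```text
zaxis [-0.005  -0.0083 -1.    ] grip F 0.6881421681092728
t 55.10 pos [0.6175 0.1753 0.2232] yaw 0.40 tilt 0.55 | shift [ 0.5  7.1 23.3] turn 0.016 rad (0.9 deg) open 0.688 F [-0.2 -0.3 -2.2]
```

send_rows(
  motion=[
    [[5, 3, -41], 0.012],
    [[0, 0, 0], 0],
    [[0, 0, 0], 0],
    [[0, 0, 0], 0],
    [[0, 0, 0], 0],
  ],
)

```text
time_s: 55.52
position: [0.628, 0.1733, 0.2749]
tcp_rot: [[1.0, -0.005, 0.013], [-0.005, -1.0, -0.006], [0.013, 0.006, -1.0]]
force: [0.0, -0.2, -2.4]
opening: 0.689
```

send_rows(
  motion=[
    [[0, 0, -41], 0],
    [[0, 0, 0], 0],
    [[0, 0, 0], 0],
    [[0, 0, 0], 0],
    [[0, 0, 0], 0],
  ],
)

```text
time_s: 55.93
position: [0.6272, 0.1738, 0.3169]
tcp_rot: [[1.0, -0.005, 0.014], [-0.005, -1.0, -0.006], [0.015, 0.006, -1.0]]
force: [0.9, -0.5, -2.3]
opening: 0.687
```

```bash
python3 g.py .618 .168 .20 -.5 1
```

```text
zaxis [ 0.0147 -0.0061 -0.9999] grip F 0.6838103700934317
t 55.98 pos [0.6273 0.1739 0.3169] yaw -0.26 tilt 0.91 | shift [-11.    5.2 116.8] turn 0.004 rad (0.2 deg) open 0.684 F [ 0.5  0.2 -3.2]
```

send_rows(
  motion=[
    [[-10, 5, 41], 0],
    [[0, 0, 0], 0],
    [[0, 0, 0], 0],
    [[0, 0, 0], 0],
    [[0, 0, 0], 0],
  ],
)

```text
time_s: 56.4
position: [0.6087, 0.1681, 0.2684]
tcp_rot: [[1.0, -0.004, -0.008], [-0.004, -1.0, -0.008], [-0.008, 0.008, -1.0]]
force: [0.1, -0.7, -2.8]
opening: 0.689
```

send_rows(
  motion=[
    [[-1, 1, 41], 0],
    [[0, 0, 0], 0],
    [[0, 0, 0], 0],
    [[0, 0, 0], 0],
    [[0, 0, 0], 0],
  ],
)

```text
time_s: 56.82
position: [0.6144, 0.1679, 0.233]
tcp_rot: [[1.0, -0.004, 0.005], [-0.004, -1.0, -0.006], [0.005, 0.006, -1.0]]
force: [0.8, 0.4, -2.8]
opening: 0.692
```

```bash
python3 g.py .618 .168 .17 -.5 1
```

```text
zaxis [ 0.0058 -0.0062 -1.    ] grip F 0.6894823794742361
t 56.87 pos [0.6146 0.168  0.2333] yaw -0.25 tilt 0.49 | shift [ 3.1 -0.4 63.4] turn 0.004 rad (0.3 deg) open 0.689 F [ 0.6 -0.6 -3.6]
```

send_rows(
  motion=[
    [[0, 0, 30], 0.004],
    [[0, 0, 0], 0],
    [[0, 0, 0], 0],
    [[0, 0, 0], 0],
    [[0, 0, 0], 0],
  ],
)

```text
time_s: 57.28
position: [0.6205, 0.1687, 0.2129]
tcp_rot: [[1.0, -0.008, 0.022], [-0.008, -1.0, -0.005], [0.022, 0.004, -1.0]]
force: [-0.0, -0.4, -3.3]
opening: 0.687
```

send_rows(
  motion=[
    [[0, 0, 15], 0],
    [[0, 0, 0], 0],
    [[0, 0, 0], 0],
    [[0, 0, 0], 0],
    [[0, 0, 0], 0],
  ],
)

```text
time_s: 57.7
position: [0.624, 0.1691, 0.2047]
tcp_rot: [[0.999, -0.008, 0.032], [-0.008, -1.0, -0.004], [0.032, 0.003, -0.999]]
force: [-0.1, 0.7, -1.6]
opening: 0.685
```

```bash
python3 g.py .618 .168 .14 -.5 1
```

```text
zaxis [ 0.0326 -0.0035 -0.9995] grip F 0.685937296345328
t 57.75 pos [0.6241 0.1691 0.2048] yaw -0.43 tilt 1.88 | shift [-8.2  0.9 64.6] turn 0.001 rad (0.1 deg) open 0.686 F [-0.5  0.4 -2.6]
```

send_rows(
  motion=[
    [[-8, 1, 25], 0],
    [[0, 0, 0], 0],
    [[0, 0, 0], 0],
    [[0, 0, 0], 0],
    [[0, 0, 0], 0],
  ],
)

```text
time_s: 58.17
position: [0.6198, 0.1685, 0.1836]
tcp_rot: [[0.999, -0.007, 0.04], [-0.007, -1.0, -0.003], [0.04, 0.002, -0.999]]
force: [0.5, 0.0, -1.9]
opening: 0.687
```

```bash
python3 g.py .618 .168 .14 -.5 2; python3 -c "
from ov import *
c=cam('scene'); s,p,R=st()
im=crop(c,300,240,360,310,9)
for v,z,col in [((p[0],p[1],-.5),p[2]-.0625,(0,255,0)),((.6176,.132,-.5),.01,(0,0,255)),((.6183,.2058,-.5),.01,(0,0,255))]: drawbox(im,c,9,300,240,v,z,col=col)
cv2.imwrite('pics/ov5.png',im)"
```

```text
zaxis [ 0.0398 -0.0027 -0.9992] grip F 0.6902223151122457
t 58.27 pos [0.6198 0.1684 0.1836] yaw -0.43 tilt 2.29 | shift [-3.5  0.3 43.5] turn 0.001 rad (0.1 deg) open 0.690 F [-0.  -0.5 -3.4]
```

send_rows(
  motion=[
    [[0, 0, 0], 0],
    [[0, 0, 0], 0],
    [[0, 0, 0], 0],
    [[0, 0, -30], 0],
    [[0, 0, 41], 0],
  ],
)

```text
time_s: 58.73
position: [0.6264, 0.1693, 0.1858]
tcp_rot: [[0.998, -0.007, 0.056], [-0.007, -1.0, -0.001], [0.056, 0.001, -0.998]]
force: [5.0, 1.1, -1.1]
opening: 0.689
```

```bash
python3 g.py .618 .168 .14 -.5 6
```

```text
zaxis [ 0.0296 -0.0038 -0.9996] grip F 0.6894527922359874
t 59.03 pos [0.6171 0.168  0.1738] yaw -0.44 tilt 1.71 | shift [-0.1 -0.2 33.8] turn 0.001 rad (0.1 deg) open 0.689 F [-0.2  0.5 -3.1]
```

Well aligned; descend.

send_rows(
  motion=[
    [[0, 0, 30], 0],
    [[0, 0, 0], 0],
    [[0, 0, 0], 0],
    [[0, 0, 0], 0],
    [[0, 0, 0], 0],
  ],
)

```text
time_s: 59.45
position: [0.6232, 0.1686, 0.1514]
tcp_rot: [[0.999, -0.008, 0.043], [-0.007, -1.0, -0.002], [0.043, 0.002, -0.999]]
force: [-0.3, -0.2, -2.7]
opening: 0.692
```

```bash
python3 g.py .6175 .168 .0725 -.5 1
```

```text
zaxis [ 0.0437 -0.0024 -0.999 ] grip F 0.6905182871019377
t 59.50 pos [0.6233 0.1686 0.1516] yaw -0.42 tilt 2.51 | shift [-9.2  0.5 78.8] turn 0.001 rad (0.1 deg) open 0.691 F [-0.3  0.2 -2.7]
```

send_rows(
  motion=[
    [[-2, 0, 25], 0],
    [[0, 0, 0], 0],
    [[0, 0, 0], 0],
    [[0, 0, 0], 0],
    [[0, 0, 0], 0],
  ],
)

```text
time_s: 59.92
position: [0.626, 0.1691, 0.1331]
tcp_rot: [[0.999, -0.007, 0.054], [-0.007, -1.0, -0.001], [0.054, 0.001, -0.999]]
force: [1.2, -0.8, -3.0]
opening: 0.693
```

```bash
python3 g.py .6175 .168 .0725 -.5 1
```

```text
zaxis [ 0.0542 -0.0014 -0.9985] grip F 0.6887916819696024
t 59.97 pos [0.6261 0.1691 0.1332] yaw -0.41 tilt 3.11 | shift [-11.9   1.1  60.2] turn 0.002 rad (0.1 deg) open 0.689 F [ 0.1 -0.1 -3.2]
```

send_rows(
  motion=[
    [[-4, 0.5, -10], 0],
    [[-3, 0.5, -34], 0],
    [[0, 0, 34], 0],
    [[0, 0, -34], 0],
    [[0, 0, 34], 0],
  ],
)

```text
time_s: 60.38
position: [0.6185, 0.1687, 0.1401]
tcp_rot: [[1.0, -0.007, 0.027], [-0.007, -1.0, -0.004], [0.027, 0.003, -1.0]]
force: [4.6, -0.0, 0.3]
opening: 0.688
```

```bash
python3 g.py .6175 .168 .0725 -.5 7
```

```text
zaxis [ 0.0268 -0.0039 -0.9996] grip F 0.6928462555522212
t 60.73 pos [0.6151 0.1679 0.1422] yaw -0.42 tilt 1.55 | shift [ 0.6 -0.4 69.7] turn 0.001 rad (0.1 deg) open 0.693 F [ 0.1  0.3 -3. ]
```

send_rows(
  motion=[
    [[0, 0, 25], 0],
    [[0, 0, 0], 0],
    [[0, 0, 0], 0],
    [[0, 0, 0], 0],
    [[0, 0, 0], 0],
  ],
)

```text
time_s: 61.15
position: [0.6208, 0.1685, 0.1329]
tcp_rot: [[0.999, -0.007, 0.051], [-0.007, -1.0, -0.002], [0.051, 0.001, -0.999]]
force: [0.3, 0.6, -3.0]
opening: 0.688
```

```bash
python3 g.py .6178 .168 .0725 -.5 7
```

```text
zaxis [ 0.047  -0.002  -0.9989] grip F 0.6911515615715931
t 61.50 pos [0.6197 0.1684 0.1303] yaw -0.40 tilt 2.69 | shift [-4.7  0.3 57.6] turn 0.002 rad (0.1 deg) open 0.691 F [ 0.3 -0.3 -2.5]
```

send_rows(
  motion=[
    [[-1, 0, 22], 0],
    [[0, 0, 0], 0],
    [[0, 0, 0], 0],
    [[0, 0, 0], 0],
    [[0, 0, 0], 0],
  ],
)

```text
time_s: 61.92
position: [0.6204, 0.1684, 0.1085]
tcp_rot: [[0.999, -0.007, 0.047], [-0.007, -1.0, -0.002], [0.047, 0.002, -0.999]]
force: [0.3, -0.8, -3.0]
opening: 0.691
```

```bash
python3 g.py .6178 .168 .0725 -.5 7
```

```text
zaxis [ 0.047  -0.002  -0.9989] grip F 0.6859666934789455
t 62.27 pos [0.6202 0.1684 0.1084] yaw -0.40 tilt 2.70 | shift [-4.1  0.3 35.7] turn 0.002 rad (0.1 deg) open 0.686 F [-0.6 -0.8 -2.1]
```

send_rows(
  motion=[
    [[-3, 0, 0], 0],
    [[0, 0, 0], 0],
    [[0, 0, 0], 0],
    [[0, 0, -38], 0],
    [[0, 0, 38], 0],
  ],
)

```text
time_s: 62.68
position: [0.6219, 0.1693, 0.1196]
tcp_rot: [[0.998, -0.007, 0.06], [-0.007, -1.0, -0.0], [0.06, 0.0, -0.998]]
force: [5.8, -0.3, 0.1]
opening: 0.692
```

```bash
python3 g.py .6178 .168 .0725 -.5 7
```

```text
zaxis [ 0.0316 -0.0036 -0.9995] grip F 0.6926322307190627
t 63.03 pos [0.6117 0.1677 0.1061] yaw -0.41 tilt 1.82 | shift [ 5.  -0.5 33.7] turn 0.002 rad (0.1 deg) open 0.693 F [-0.3  1.  -2.7]
```

send_rows(
  motion=[
    [[0, 0, 15], 0],
    [[0, 0, 0], 0],
    [[0, 0, 0], 0],
    [[0, 0, 0], 0],
    [[0, 0, 0], 0],
  ],
)

```text
time_s: 63.45
position: [0.616, 0.1682, 0.0963]
tcp_rot: [[0.999, -0.007, 0.042], [-0.007, -1.0, -0.003], [0.042, 0.002, -0.999]]
force: [-0.1, -0.4, -3.0]
opening: 0.691
```

```bash
python3 g.py .6178 .168 .0725 -.5 7
```

```text
zaxis [ 0.0402 -0.0027 -0.9992] grip F 0.6916571502667225
t 63.80 pos [0.6154 0.1681 0.0955] yaw -0.40 tilt 2.31 | shift [ 1.5  0.  23. ] turn 0.002 rad (0.1 deg) open 0.692 F [ 0.6  0.3 -2.9]
```

send_rows(
  motion=[
    [[1, 0, 12], 0],
    [[0, 0, 0], 0],
    [[0, 0, 0], 0],
    [[0, 0, 0], 0],
    [[0, 0, 0], 0],
  ],
)

```text
time_s: 64.22
position: [0.6166, 0.168, 0.0813]
tcp_rot: [[0.999, -0.007, 0.039], [-0.007, -1.0, -0.003], [0.039, 0.003, -0.999]]
force: [0.5, -0.2, -2.3]
opening: 0.688
```

```bash
python3 g.py .6178 .168 .0725 -.5 5
```

```text
zaxis [ 0.0395 -0.0028 -0.9992] grip F 0.6863693988201572
t 64.47 pos [0.6168 0.168  0.0818] yaw -0.40 tilt 2.27 | shift [ 0.6 -0.   9.4] turn 0.002 rad (0.1 deg) open 0.686 F [-0.3 -0.  -3.3]
```

send_rows(
  motion=[
    [[0, 0, 12], 0],
    [[0, 0, 0], 0],
    [[0, 0, 0], 0],
    [[0, 0, 0], 0],
    [[0, 0, 0], 0],
  ],
)

```text
time_s: 64.88
position: [0.6213, 0.1683, 0.0716]
tcp_rot: [[0.999, -0.007, 0.049], [-0.007, -1.0, -0.002], [0.049, 0.002, -0.999]]
force: [0.1, -0.3, 2.2]
opening: 0.695
```

```bash
python3 g.py .6178 .168 .0725 -.5 5
```

```text
zaxis [ 0.0491 -0.0021 -0.9988] grip F 0.693620749378904
t 65.13 pos [0.6212 0.1682 0.0716] yaw -0.40 tilt 2.82 | shift [-3.4  0.2 -1. ] turn 0.002 rad (0.1 deg) open 0.694 F [ 0.3  0.9 -0.8]
```

send_rows(
  motion=[
    [[-2, 0, 0], 0],
    [[0, 0, 0], 0],
    [[0, 0, 0], 0],
    [[0, 0, 0], 0],
    [[0, 0, -3], 0],
  ],
  gripper=0,
)

```text
time_s: 65.55
position: [0.6194, 0.1683, 0.0749]
tcp_rot: [[0.999, -0.007, 0.051], [-0.007, -1.0, -0.002], [0.051, 0.002, -0.999]]
force: [-0.4, 1.3, -0.2]
opening: 0.961
```

send_rows(
  motion=[
    [[0, 0, -30], 0],
    [[0, 0, -40], 0],
    [[0, 0, -40], 0],
    [[0, 0, 0], 0],
    [[0, 0, 0], 0],
  ],
)

```text
time_s: 65.97
position: [0.6124, 0.1684, 0.1884]
tcp_rot: [[0.999, -0.007, 0.045], [-0.007, -1.0, -0.002], [0.045, 0.002, -0.999]]
force: [-0.6, -0.8, -0.0]
opening: 1.003
```

```bash
python3 g.py .4408 .0715 .17 -7 1; python3 -c "
from gold import *
c=cam('scene','sc8.png'); zoom(c,240,190,400,310,5,'s8.png')
C['A']=(.6188,.243,.01);C['B']=(.618,.169,.01)
for k,v in packs(c,C).items(): print(k,v if isinstance(v,int) else (v[0].round(4),round(v[1],1)))"
```

```text
zaxis [ 0.0482 -0.002  -0.9988] grip F 1.0032462207992876
t 66.02 pos [0.6135 0.1686 0.1892] yaw -0.40 tilt 2.77 | shift [-172.8   98.3   11. ] turn 0.115 rad (6.6 deg) open 1.003 F [ 0.8 -0.5  1.3]
A (array([0.6221, 0.2433]), np.float64(-1.1))
B (array([0.6203, 0.168 ]), np.float64(0.7))
C (array([0.4408, 0.0713]), np.float64(-8.0))
s3 (array([0.6196, 0.2799]), np.float64(-0.3))
s2 (array([0.6189, 0.2055]), np.float64(0.6))
s1 (array([0.6183, 0.1316]), np.float64(-0.4))
s0 (array([0.6177, 0.0576]), np.float64(0.1))
```

send_rows(
  motion=[
    [[-30, 17, -3], 0.06],
    [[-36, 18, 0], 0.055],
    [[-36, 16, 0], 0],
    [[-36, 16, 0], 0],
    [[-28, 12, 0], 0],
  ],
)

```text
time_s: 66.48
position: [0.4396, 0.1042, 0.1763]
tcp_rot: [[0.991, -0.126, 0.046], [-0.126, -0.992, -0.001], [0.046, -0.004, -0.999]]
force: [-1.0, -0.2, -1.2]
opening: 1.0
```

```bash
python3 g.py .4408 .0715 .17 -7 5
```

```text
zaxis [ 0.0527 -0.0013 -0.9986] grip F 0.9932385984803874
t 66.73 pos [0.445  0.1047 0.1776] yaw -7.26 tilt 3.02 | shift [-0.3 33.5  7.4] turn -0.004 rad (-0.3 deg) open 0.993 F [-0.6 -0.1  0.3]
```

send_rows(
  motion=[
    [[0, 33, 0], 0],
    [[0, 0, 0], 0],
    [[0, 0, 0], 0],
    [[0, 0, -41], 0],
    [[0, 0, -41], 0],
  ],
)

```text
time_s: 67.15
position: [0.4401, 0.0714, 0.252]
tcp_rot: [[0.991, -0.126, 0.036], [-0.126, -0.992, 0.001], [0.036, -0.005, -0.999]]
force: [0.8, -1.0, 0.0]
opening: 0.997
```

```bash
python3 g.py .4408 .0715 .17 -7 6
```

```text
zaxis [ 4.010e-02  2.000e-04 -9.992e-01] grip F 1.000385228474275
t 67.45 pos [0.4396 0.0717 0.2519] yaw -7.18 tilt 2.30 | shift [-2.   0.4 81.9] turn -0.003 rad (-0.2 deg) open 1.000 F [ 0.9  0.  -0.3]
```

send_rows(
  motion=[
    [[0, 0, 0], 0],
    [[0, 0, 0], 0],
    [[0, 0, 0], 0],
    [[0, 0, -41], 0],
    [[0, 0, -41], 0],
  ],
)

```text
time_s: 67.87
position: [0.4288, 0.0727, 0.323]
tcp_rot: [[0.992, -0.125, 0.007], [-0.125, -0.992, 0.003], [0.006, -0.004, -1.0]]
force: [1.3, 0.2, 0.3]
opening: 0.999
```

```bash
python3 g.py .4408 .0715 .17 -7 6
```

```text
zaxis [ 0.0109  0.0029 -0.9999] grip F 1.0007299132996414
t 68.17 pos [0.4294 0.0727 0.3227] yaw -7.16 tilt 0.65 | shift [  9.9   0.4 152.8] turn -0.003 rad (-0.2 deg) open 1.001 F [ 0.1  0.3 -0.8]
```

send_rows(
  motion=[
    [[0, 0, 6], 0],
    [[0, 0, 10], 0],
    [[0, 0, 12], 0],
    [[0, 0, 12], 0],
    [[0, 0, 12], 0],
  ],
)

```text
time_s: 68.58
position: [0.4269, 0.073, 0.2633]
tcp_rot: [[0.992, -0.125, 0.003], [-0.125, -0.992, 0.004], [0.002, -0.004, -1.0]]
force: [-0.0, 0.1, 0.2]
opening: 1.003
```

send_rows(
  motion=[
    [[0, 0, 12], 0],
    [[0, 0, 12], 0],
    [[0, 0, 12], 0],
    [[0, 0, 12], 0],
    [[0, 0, 12], 0],
  ],
)

```text
time_s: 69.0
position: [0.4199, 0.0737, 0.1921]
tcp_rot: [[0.992, -0.126, -0.015], [-0.125, -0.992, 0.005], [-0.016, -0.003, -1.0]]
force: [-0.2, 0.9, -0.0]
opening: 1.0
```

```bash
python3 g.py .4408 .0715 .12 -7 3
```

```text
zaxis [-0.0171  0.0054 -0.9998] grip F 1.000519185273471
t 69.15 pos [0.4195 0.0737 0.1924] yaw -7.21 tilt 1.03 | shift [22.7 -0.3 72. ] turn -0.004 rad (-0.2 deg) open 1.001 F [ 0.3  0.6 -0. ]
```

send_rows(
  motion=[
    [[6, 0, 14], 0],
    [[6, 0, 16], 0],
    [[6, 0, 16], 0],
    [[3, 0, 16], 0],
    [[0, 0, 10], 0],
  ],
)

```text
time_s: 69.57
position: [0.4439, 0.0712, 0.1208]
tcp_rot: [[0.992, -0.125, -0.007], [-0.125, -0.992, 0.005], [-0.007, -0.004, -1.0]]
force: [0.3, 0.0, 0.7]
opening: 1.0
```

```bash
python3 g.py .4408 .0715 .061 -7 3
```

```text
zaxis [-0.0086  0.0047 -1.    ] grip F 0.9988514124189473
t 69.72 pos [0.4429 0.0713 0.1213] yaw -7.19 tilt 0.56 | shift [-1.6  0.3 60.3] turn -0.003 rad (-0.2 deg) open 0.999 F [ 0.4 -0.1 -0. ]
```

send_rows(
  motion=[
    [[0, 0, 12], 0],
    [[-1, 0, 12], 0],
    [[0, 0, 12], 0],
    [[-1, 0, 12], 0],
    [[0, 0, 8], 0],
  ],
)

```text
time_s: 70.13
position: [0.4463, 0.0717, 0.0701]
tcp_rot: [[0.992, -0.124, 0.007], [-0.124, -0.992, 0.003], [0.007, -0.004, -1.0]]
force: [-0.4, -0.3, -0.3]
opening: 1.001
```

```bash
python3 g.py .4408 .0716 .061 -7 2
```

```text
zaxis [ 0.0055  0.0035 -1.    ] grip F 1.0004346809543778
t 70.23 pos [0.446  0.0717 0.0698] yaw -7.16 tilt 0.37 | shift [-5.2  0.8  8.8] turn -0.003 rad (-0.2 deg) open 1.000 F [-0.5  0.5  0.3]
```

send_rows(
  motion=[
    [[-6, 0.7, 9], 0],
    [[0, 0, 0], 0],
    [[0, 0, 0], 0],
    [[0, 0, 0], 0],
    [[0, 0, 0], 0],
  ],
  gripper=0.25,
)

```text
time_s: 70.65
position: [0.4435, 0.0716, 0.0643]
tcp_rot: [[0.992, -0.124, 0.013], [-0.124, -0.992, 0.003], [0.013, -0.004, -1.0]]
force: [0.5, 0.3, 0.4]
opening: 0.769
```

```bash
python3 g.py .4408 .0716 .061 -7 0
```

```text
zaxis [ 0.0132  0.0029 -0.9999] grip F 0.7686559990981776
t 70.65 pos [0.4435 0.0716 0.0643] yaw -7.14 tilt 0.78 | shift [-2.7  0.3  3.2] turn -0.002 rad (-0.1 deg) open 0.769 F [0.5 0.3 0.4]
```

send_rows(
  motion=[
    [[-3, 0, 2], 0],
    [[0, 0, 0], 0],
    [[0, 0, 0], 0],
    [[0, 0, 0], 0],
    [[0, 0, 0], 0],
  ],
  gripper=0.6,
)

```text
time_s: 71.07
position: [0.4409, 0.072, 0.0629]
tcp_rot: [[0.992, -0.124, 0.015], [-0.124, -0.992, 0.003], [0.014, -0.005, -1.0]]
force: [-0.2, -0.0, -1.2]
opening: 0.687
```

```bash
python3 g.py .4408 .0716 .061 -7 2
```

```text
zaxis [ 0.0146  0.0027 -0.9999] grip F 0.6855895852804189
t 71.17 pos [0.4409 0.072  0.0629] yaw -7.14 tilt 0.85 | shift [-0.1  0.4  1.9] turn -0.002 rad (-0.1 deg) open 0.686 F [-0.  -0.3 -2.3]
```

send_rows(
  motion=[
    [[0, 0, -15], 0],
    [[0, 0, -25], 0],
    [[0, 0, -40], 0],
    [[0, 0, -40], 0],
    [[0, 0, -20], 0],
  ],
)

```text
time_s: 71.58
position: [0.4341, 0.0717, 0.2018]
tcp_rot: [[0.992, -0.125, -0.005], [-0.125, -0.992, 0.005], [-0.006, -0.004, -1.0]]
force: [0.6, 0.6, -3.7]
opening: 0.692
```

```bash
python3 g.py .617 .0947 .20 -.5 2
```

```text
zaxis [-8.0e-04  4.2e-03 -1.0e+00] grip F 0.6919231734019428
t 71.68 pos [0.4355 0.0716 0.2018] yaw -7.18 tilt 0.24 | shift [177.2 -45.6   1.8] turn -0.117 rad (-6.7 deg) open 0.692 F [ 0.2  0.2 -3.9]
```

send_rows(
  motion=[
    [[20, -5, -5], -0.06],
    [[38, -7, -10], -0.057],
    [[40, -7, -10], 0],
    [[40, -7, -10], 0],
    [[35, -6, -10], 0],
  ],
)

```text
time_s: 72.1
position: [0.5964, 0.0994, 0.2346]
tcp_rot: [[0.999, -0.003, -0.035], [-0.003, -1.0, 0.005], [-0.035, -0.005, -0.999]]
force: [1.2, 0.7, -3.8]
opening: 0.693
```

```bash
python3 g.py .617 .095 .20 -.5 5
```

```text
zaxis [-0.0385  0.0049 -0.9992] grip F 0.6881216550187217
t 72.35 pos [0.5934 0.099  0.2338] yaw -0.17 tilt 2.22 | shift [24.9  4.1 32.8] turn 0.006 rad (0.3 deg) open 0.688 F [-0.7 -0.2 -4.4]
```

send_rows(
  motion=[
    [[14, 2, -41], 0],
    [[0, 0, 0], 0],
    [[0, 0, 0], 0],
    [[0, 0, 0], 0],
    [[0, 0, -30], 0],
  ],
)

```text
time_s: 72.77
position: [0.5926, 0.0963, 0.2887]
tcp_rot: [[0.997, -0.004, -0.081], [-0.004, -1.0, 0.006], [-0.082, -0.005, -0.997]]
force: [-0.9, 0.7, -4.9]
opening: 0.69
```

send_rows(
  motion=[
    [[0, 0, 0], 0],
    [[0, 0, 0], 0],
    [[0, 0, 0], 0],
    [[0, 0, 40], 0],
    [[0, 0, 40], 0],
  ],
)

```text
time_s: 73.18
position: [0.5944, 0.0965, 0.2186]
tcp_rot: [[0.999, -0.004, -0.051], [-0.004, -1.0, 0.005], [-0.051, -0.005, -0.999]]
force: [0.6, 0.3, -3.9]
opening: 0.69
```

```bash
python3 g.py .617 .095 .20 -.5 6
```

```text
zaxis [-0.0509  0.0052 -0.9987] grip F 0.6882579839130973
t 73.48 pos [0.5959 0.0964 0.2207] yaw -0.22 tilt 2.93 | shift [22.2  1.4 19.6] turn 0.005 rad (0.3 deg) open 0.688 F [-0.3  0.  -3.7]
```

send_rows(
  motion=[
    [[0, 0, -41], 0],
    [[0, 0, 0], 0],
    [[0, 0, -41], 0],
    [[0, 0, 0], 0],
    [[0, 0, 0], 0],
  ],
)

```text
time_s: 73.9
position: [0.6034, 0.096, 0.3045]
tcp_rot: [[0.999, -0.004, -0.032], [-0.004, -1.0, 0.005], [-0.032, -0.005, -0.999]]
force: [-0.1, -0.4, -4.3]
opening: 0.69
```

send_rows(
  motion=[
    [[0, 0, -41], 0],
    [[0, 0, 0], 0],
    [[0, 0, 0], 0],
    [[0, 0, 0], 0],
    [[0, 0, 0], 0],
  ],
)

```text
time_s: 74.32
position: [0.6076, 0.0959, 0.3513]
tcp_rot: [[1.0, -0.004, -0.016], [-0.004, -1.0, 0.004], [-0.016, -0.004, -1.0]]
force: [-0.3, 0.4, -2.7]
opening: 0.692
```

```bash
python3 g.py .617 .095 .20 -.5 1
```

```text
zaxis [-0.0163  0.0045 -0.9999] grip F 0.6934773683339909
t 74.37 pos [0.6077 0.0959 0.3513] yaw -0.22 tilt 0.97 | shift [ 11.8   1.5 151.1] turn 0.005 rad (0.3 deg) open 0.693 F [ 0.5  0.9 -3. ]
```

send_rows(
  motion=[
    [[0, 0, 0], 0],
    [[0, 0, 0], 0],
    [[0, 0, 40], 0],
    [[0, 0, 41], 0],
    [[0, 0, 41], 0],
  ],
)

```text
time_s: 74.78
position: [0.6141, 0.0965, 0.2354]
tcp_rot: [[1.0, -0.004, 0.009], [-0.004, -1.0, 0.004], [0.009, -0.004, -1.0]]
force: [0.7, 1.0, -4.1]
opening: 0.688
```

```bash
python3 g.py .617 .095 .20 -.5 6
```

```text
zaxis [ 0.0088  0.0041 -1.    ] grip F 0.6938616139224382
t 75.08 pos [0.6149 0.0964 0.238 ] yaw -0.20 tilt 0.56 | shift [ 1.8  1.6 38.1] turn 0.005 rad (0.3 deg) open 0.694 F [ 0.7 -0.5 -2.4]
```

send_rows(
  motion=[
    [[0, 1.5, 38], 0.005],
    [[0, 0, 0], 0],
    [[0, 0, 0], 0],
    [[0, 0, 0], 0],
    [[0, 0, 0], 0],
  ],
)

```text
time_s: 75.5
position: [0.6249, 0.0952, 0.2146]
tcp_rot: [[0.999, -0.008, 0.035], [-0.008, -1.0, 0.004], [0.035, -0.004, -0.999]]
force: [-0.1, -0.2, -2.2]
opening: 0.69
```

```bash
python3 g.py .617 .095 .0729 -.5 6
```

```text
zaxis [ 0.0308  0.0037 -0.9995] grip F 0.6895682981192967
t 75.80 pos [0.6233 0.0952 0.2122] yaw -0.47 tilt 1.78 | shift [-10.6   0.8 139. ] turn 0.001 rad (0.0 deg) open 0.690 F [-0.4 -0.9 -3.5]
```

send_rows(
  motion=[
    [[-6, 0, 0], 0],
    [[0, 0, 0], 0],
    [[0, 0, 0], 0],
    [[0, 0, -36], 0],
    [[0, 0, 41], 0],
  ],
)

```text
time_s: 76.22
position: [0.6209, 0.0954, 0.2198]
tcp_rot: [[0.999, -0.008, 0.042], [-0.008, -1.0, 0.004], [0.042, -0.004, -0.999]]
force: [4.9, -0.4, -0.4]
opening: 0.692
```

```bash
python3 g.py .617 .095 .0729 -.5 7
```

```text
zaxis [ 0.0145  0.004  -0.9999] grip F 0.6906282857053913
t 76.57 pos [0.6117 0.0952 0.2074] yaw -0.48 tilt 0.86 | shift [  3.3   0.7 134.6] turn 0.000 rad (0.0 deg) open 0.691 F [ 0.4 -0.3 -2.4]
```

send_rows(
  motion=[
    [[2, 0, 25], 0],
    [[0, 0, 0], 0],
    [[0, 0, 0], 0],
    [[0, 0, 0], 0],
    [[0, 0, 0], 0],
  ],
)

```text
time_s: 76.98
position: [0.6179, 0.0954, 0.1881]
tcp_rot: [[1.0, -0.008, 0.025], [-0.008, -1.0, 0.004], [0.025, -0.004, -1.0]]
force: [0.7, -0.4, -3.1]
opening: 0.691
```

```bash
python3 g.py .617 .095 .0729 -.5 6
```

```text
zaxis [ 0.0233  0.0038 -0.9997] grip F 0.687522557847877
t 77.28 pos [0.6173 0.0954 0.1872] yaw -0.47 tilt 1.35 | shift [ -2.9   0.8 114.3] turn 0.001 rad (0.0 deg) open 0.688 F [-0.2  0.8 -3.3]
```

send_rows(
  motion=[
    [[-1, 0.4, 30], 0],
    [[0, 0, 0], 0],
    [[0, 0, 0], 0],
    [[0, 0, 0], 0],
    [[0, 0, 0], 0],
  ],
)

```text
time_s: 77.7
position: [0.6186, 0.0951, 0.1596]
tcp_rot: [[1.0, -0.008, 0.027], [-0.008, -1.0, 0.004], [0.027, -0.004, -1.0]]
force: [0.2, 0.1, -2.2]
opening: 0.689
```

```bash
python3 g.py .617 .095 .0729 -.5 6;  python3 -c "
from gold import *
c=cam('scene'); zoom(c,240,200,340,300,6,'s9.png')"
```

```text
zaxis [ 0.0264  0.0037 -0.9996] grip F 0.6895467678716612
t 78.00 pos [0.6182 0.0951 0.1592] yaw -0.46 tilt 1.53 | shift [-3.5  0.5 86.2] turn 0.001 rad (0.0 deg) open 0.690 F [ 0.6 -0.2 -3.5]
```

send_rows(
  motion=[
    [[-3, 0.3, 32], 0],
    [[0, 0, 0], 0],
    [[0, 0, 0], 0],
    [[0, 0, 0], 0],
    [[0, 0, 0], 0],
  ],
)

```text
time_s: 78.47
position: [0.6181, 0.095, 0.1295]
tcp_rot: [[0.999, -0.008, 0.031], [-0.008, -1.0, 0.004], [0.031, -0.004, -1.0]]
force: [-0.5, -0.8, -2.9]
opening: 0.696
```

```bash
python3 g.py .617 .095 .0729 -.5 6
```

```text
zaxis [ 0.0301  0.0037 -0.9995] grip F 0.6893488488359281
t 78.77 pos [0.6176 0.095  0.1291] yaw -0.45 tilt 1.74 | shift [-2.3  0.2 56.1] turn 0.001 rad (0.0 deg) open 0.689 F [ 0.2 -1.  -3.1]
```

send_rows(
  motion=[
    [[-3, 0, 22], 0],
    [[0, 0, 0], 0],
    [[0, 0, 0], 0],
    [[0, 0, 0], 0],
    [[0, 0, 0], 0],
  ],
)

```text
time_s: 79.18
position: [0.6171, 0.0952, 0.1095]
tcp_rot: [[0.999, -0.008, 0.034], [-0.008, -1.0, 0.004], [0.034, -0.004, -0.999]]
force: [0.9, -0.2, -3.5]
opening: 0.691
```

```bash
python3 g.py .617 .095 .0729 -.5 6
```

```text
zaxis [ 0.0338  0.0036 -0.9994] grip F 0.6916486028299994
t 79.48 pos [0.6168 0.0952 0.1091] yaw -0.45 tilt 1.95 | shift [-1.   0.3 36.2] turn 0.001 rad (0.1 deg) open 0.692 F [-0.4  0.  -3.5]
```

send_rows(
  motion=[
    [[-3, 0, 18], 0],
    [[0, 0, 0], 0],
    [[0, 0, 0], 0],
    [[0, 0, 0], 0],
    [[0, 0, 0], 0],
  ],
)

```text
time_s: 79.9
position: [0.6158, 0.0952, 0.0927]
tcp_rot: [[0.999, -0.008, 0.037], [-0.008, -1.0, 0.004], [0.037, -0.004, -0.999]]
force: [0.7, 1.3, -2.5]
opening: 0.688
```

```bash
python3 g.py .617 .095 .0729 -.5 6
```

```text
zaxis [ 0.0365  0.0035 -0.9993] grip F 0.6940178563002479
t 80.20 pos [0.6155 0.0953 0.0925] yaw -0.45 tilt 2.10 | shift [ 0.8  0.3 19.6] turn 0.001 rad (0.1 deg) open 0.694 F [-1.   0.2 -3.3]
```

send_rows(
  motion=[
    [[-2, 0, 15], 0],
    [[0, 0, 0], 0],
    [[0, 0, 0], 0],
    [[0, 0, 0], 0],
    [[0, 0, 0], 0],
  ],
)

```text
time_s: 80.62
position: [0.6152, 0.0953, 0.0788]
tcp_rot: [[0.999, -0.008, 0.039], [-0.008, -1.0, 0.003], [0.039, -0.004, -0.999]]
force: [0.5, 0.0, -4.2]
opening: 0.691
```

```bash
python3 g.py .617 .095 .0729 -.5 6
```

```text
zaxis [ 0.0386  0.0035 -0.9992] grip F 0.6870307086574512
t 80.92 pos [0.615  0.0953 0.0786] yaw -0.44 tilt 2.22 | shift [1.8 0.3 5.8] turn 0.001 rad (0.1 deg) open 0.687 F [ 0.4 -0.2 -2.7]
```

send_rows(
  motion=[
    [[1, 0, 8], 0],
    [[0, 0, 0], 0],
    [[0, 0, 0], 0],
    [[0, 0, 0], 0],
    [[0, 0, 0], 0],
  ],
)

```text
time_s: 81.33
position: [0.6193, 0.0954, 0.0724]
tcp_rot: [[0.999, -0.008, 0.046], [-0.008, -1.0, 0.004], [0.046, -0.004, -0.999]]
force: [1.0, 0.0, 0.8]
opening: 0.695
```

```bash
python3 g.py .617 .095 .0729 -.5 3
```

```text
zaxis [ 0.0456  0.0036 -0.999 ] grip F 0.6934034173881367
t 81.48 pos [0.6193 0.0954 0.0725] yaw -0.47 tilt 2.62 | shift [-2.3  0.4 -0.5] turn 0.001 rad (0.0 deg) open 0.693 F [-0.5  0.3 -2.6]
```

On the floor. Release and rise, and look for the canister/dock.

send_rows(
  motion=[
    [[-1, 0, 0], 0],
    [[0, 0, 0], 0],
    [[0, 0, 0], 0],
    [[0, 0, 0], 0],
    [[0, 0, -3], 0],
  ],
  gripper=0,
)

```text
time_s: 81.9
position: [0.6191, 0.0953, 0.0762]
tcp_rot: [[0.999, -0.008, 0.048], [-0.008, -1.0, 0.003], [0.048, -0.004, -0.999]]
force: [0.2, 0.4, 0.8]
opening: 0.966
```

send_rows(
  motion=[
    [[0, 0, -30], 0],
    [[0, 0, -40], 0],
    [[0, 0, -40], 0],
    [[0, 0, -40], 0],
    [[0, 0, -30], 0],
  ],
)

```text
time_s: 82.32
position: [0.6053, 0.0944, 0.2549]
tcp_rot: [[1.0, -0.008, 0.027], [-0.009, -1.0, 0.004], [0.027, -0.004, -1.0]]
force: [1.2, -0.3, 0.2]
opening: 1.0
```

```bash
python3 g.py .45 .05 .25 -7 4; python3 -c "
from gold import *
c=cam('scene','sc10.png'); zoom(c,190,190,400,310,3.8,'s10.png')
C['A']=(.6188,.243,.01);C['B']=(.618,.169,.01);C['C']=(.618,.095,.01)
for k,v in packs(c,C).items(): print(k,v if isinstance(v,int) else (v[0].round(4),round(v[1],1)))
w=cam('wrist','w10.png')"
```

```text
zaxis [ 0.0269  0.0038 -0.9996] grip F 0.9982360437930503
t 82.52 pos [0.6051 0.0944 0.2527] yaw -0.49 tilt 1.56 | shift [-154.7   45.7   -1.6] turn 0.114 rad (6.5 deg) open 0.998 F [0.3 0.  0. ]
A (array([0.6221, 0.2433]), np.float64(-1.1))
B (array([0.6208, 0.1681]), np.float64(-0.1))
C (array([0.6198, 0.095 ]), np.float64(-1.8))
s3 (array([0.6196, 0.2799]), np.float64(0.0))
s2 (array([0.6189, 0.2055]), np.float64(1.0))
s1 (array([0.6184, 0.1315]), np.float64(-0.6))
s0 (array([0.6177, 0.0577]), np.float64(-0.3))
```

```bash
python3 - <<'E'
from h import *
plan([.57,-.06,.26],89,15,20,full=True)
E
```

```text
t 82.62 pos [0.6036 0.0944 0.25  ] yaw -0.49 tilt 1.23 | shift [-32.1 154.6 -11.4] turn -1.562 rad (-89.5 deg) open 1.001 F [-0.7  0.4 -0.7]
[[-4.1, 19.5, -1.3], -0.122],
[[-6.4, 18.9, -1.3], -0.122],
[[-8.7, 18.0, -1.3], -0.122],
[[-10.8, 16.8, -1.3], -0.122],
[[-12.8, 15.3, -1.3], -0.122]
--
[[-14.5, 13.7, -1.3], -0.122],
[[-16.1, 11.8, -1.3], -0.122],
[[-16.0, 8.9, -1.2], -0.122],
[[0.0, 0.0, 0.0], -0.122],
[[0.0, 0.0, 0.0], -0.122]
--
[[0.0, 0.0, 0.0], -0.122],
[[0.0, 0.0, 0.0], -0.122],
[[0.0, 0.0, 0.0], -0.096],
[[0.0, 0.0, 0.0], -0.0],
```

send_rows(
  motion=[
    [[-4, 20, 0], -0.122],
    [[-6, 19, 0], -0.122],
    [[-9, 18, 0], -0.122],
    [[-11, 17, 0], -0.122],
    [[-13, 15, 0], -0.122],
  ],
)

```text
time_s: 83.03
position: [0.5767, -0.0021, 0.2381]
tcp_rot: [[0.814, 0.581, 0.002], [0.581, -0.814, 0.009], [0.006, -0.006, -1.0]]
force: [-0.5, -0.2, 0.3]
opening: 1.001
```

send_rows(
  motion=[
    [[-15, 14, 0], -0.122],
    [[-16, 12, 0], -0.122],
    [[-16, 9, 0], -0.122],
    [[0, 0, 0], -0.122],
    [[0, 0, 0], -0.122],
  ],
)

```text
time_s: 83.45
position: [0.5574, -0.0652, 0.2256]
tcp_rot: [[0.323, 0.946, -0.022], [0.946, -0.323, 0.014], [0.006, -0.026, -1.0]]
force: [0.8, 0.5, -0.2]
opening: 1.003
```

send_rows(
  motion=[
    [[0, 0, 0], -0.122],
    [[0, 0, 0], -0.122],
    [[0, 0, 0], -0.096],
    [[0, 0, 0], 0],
    [[0, 0, 0], 0],
  ],
)

```text
time_s: 83.87
position: [0.5508, -0.0651, 0.2145]
tcp_rot: [[-0.022, 0.999, -0.045], [0.999, 0.023, 0.022], [0.023, -0.044, -0.999]]
force: [-0.1, 0.6, 0.8]
opening: 1.005
```

```bash
python3 g.py .57 -.06 .26 89 4; python3 -c "
from gold import *
import pickle
cs={n:cam(n,n+'11.png') for n in ['wrist','top','scene']}; pickle.dump(cs,open('v11.pkl','wb'))"
```

```text
zaxis [-0.0418  0.0207 -0.9989] grip F 0.9989977329210269
t 84.07 pos [ 0.5516 -0.0652  0.2158] yaw 91.36 tilt 2.67 | shift [  5.8  16.7 -44.8] turn 0.041 rad (2.4 deg) open 0.999 F [ 1.2 -0.9  0.1]
```

```bash
python3 -c "
from h import *
import pickle
cs=pickle.load(open('v11.pkl','rb')); w=cs['wrist']
zoom(w,170,150,310,280,5.5,'z1.png'); zoom(w,290,30,400,160,4.6,'z2.png')
"
cat > dock.py <<'E'
from h import *
import pickle
cs=pickle.load(open('v11.pkl','rb')); w=cs['wrist']
def pz(x,y,s,ox,oy): return ((x+.5)/s-.5+ox,(y+.5)/s-.5+oy)
def fitc(P):
    P=np.array(P); A=np.c_[2*P,np.ones(len(P))]; b=(P**2).sum(1); s=np.linalg.lstsq(A,b,rcond=None)[0]
    return s[:2],np.sqrt(s[2]+s[:2]@s[:2])
out=[(65,395),(80,320),(120,262),(180,215),(240,185),(505,250),(550,310),(578,380),(585,440),(565,520),(520,590),(460,640)]
Q=[unproj(w,pz(x,y,5.5,170,150),.049)[:2] for x,y in out]; print("outer",fitc(Q))
inn=[(148,400),(165,350),(195,300),(240,262),(455,290),(490,340),(507,385),(512,430),(500,480)]
Q=[unproj(w,pz(x,y,5.5,170,150),.049)[:2] for x,y in inn]; print("inner",fitc(Q))
def dirn(a,b,z): 
    a,b=[unproj(w,pz(*p,5.5,170,150),z)[:2] for p in(a,b)]; d=b-a; return np.degrees(np.arctan2(d[1],d[0]))
print("plate edge dir",dirn((115,65),(655,155),.02),dirn((115,65),(655,155),.0))
top=[unproj(w,pz(x,y,5.5,170,150),.049)[:2] for x,y in [(308,178),(438,207)]]; bot=[unproj(w,pz(x,y,5.5,170,150),.049)[:2] for x,y in [(240,628),(382,665)]]
d=np.mean(bot,0)-np.mean(top,0); print("notch axis",np.degrees(np.arctan2(d[1],d[0])),np.mean(bot,0)/2+np.mean(top,0)/2, [np.linalg.norm(k[0]-k[1]) for k in(top,bot)])
# can wing top corners z=.116
W=[unproj(w,pz(x,y,4.6,290,30),.116)[:2] for x,y in [(214,115),(360,97),(380,455),(240,468)]]
W=np.array(W); print("can",W.mean(0),"len",np.linalg.norm(W[3]-W[0]),np.linalg.norm(W[2]-W[1]),"th",np.linalg.norm(W[1]-W[0]),np.linalg.norm(W[2]-W[3]))
for a,b in((0,3),(1,2)):
    d=W[a]-W[b]; print("can yaw",np.degrees(np.arctan2(d[1],d[0]))%180)
for n in cs:
  capture(n)
  for k,z in(("can_mid",.058),("seat",.02),("dock",0),("lamp_mid",.077),("hook_mid",.19)):
    print(n,k,[(round(r["p"],2),unproj(cs[n],r["xy"],z)[:2].round(4).tolist()) for r in place_of(n,k)[:3]])
E
python3 dock.py
```

```text
outer (array([ 0.58996354, -0.11645304]), np.float64(0.05159363877036998))
inner (array([ 0.5871337 , -0.11493341]), np.float64(0.03569279132238275))
plate edge dir 81.69442540667872 81.69442540667872
notch axis -8.00242853330469 [ 0.58876389 -0.11306728] [np.float64(0.025434130831864833), np.float64(0.02991026365526685)]
can [ 0.45345516 -0.00579142] len 0.05826523587959544 0.05895836709379463 th 0.024689603080722305 0.024980255344902252
can yaw 8.39226561585562
can yaw 8.66230190846855
wrist can_mid [(0.67, [0.4542, -0.0083])]
wrist seat [(0.88, [0.5894, -0.1144])]
wrist dock [(0.84, [0.5891, -0.1183])]
wrist lamp_mid [(0.88, [0.3919, -0.1958])]
wrist hook_mid []
top can_mid []
top seat [(0.74, [0.6166, 0.1757]), (0.73, [0.1808, 0.2706]), (0.64, [0.5736, -0.1233])]
top dock [(0.95, [0.188, 0.2827]), (0.66, [0.5949, -0.1243]), (0.39, [0.6109, 0.1674])]
top lamp_mid [(0.75, [0.6155, 0.2271]), (0.65, [0.3999, -0.1896]), (0.39, [0.4422, 0.4492])]
top hook_mid [(0.74, [0.5878, -0.3635])]
scene can_mid [(0.66, [0.7881, -0.2438]), (0.56, [0.4496, -0.001]), (0.33, [0.6192, 0.2848])]
scene seat [(0.97, [0.1931, 0.2753]), (0.63, [0.5939, -0.1147])]
scene dock [(0.76, [0.5888, -0.1159]), (0.65, [0.1849, 0.2763]), (0.45, [0.3925, -0.0206])]
scene lamp_mid [(0.57, [0.3928, -0.191])]
scene hook_mid [(0.73, [0.5944, -0.3569])]
```

```bash
python3 - <<'E'
from h import *
plan([.4535,-.0058,.24],98.5,8,33,full=True)
E
```

```text
t 85.12 pos [ 0.5518 -0.0654  0.2163] yaw 91.42 tilt 2.61 | shift [ 62.5 -97.7 -18.4] turn -0.124 rad (-7.1 deg) open 0.998 F [ 0.4  0.1 -0.4]
[[17.4, -27.2, -6.7], -0.122],
[[20.6, -24.9, -6.7], -0.001],
[[20.7, -24.9, -6.7], -0.0],
[[11.5, -13.9, -3.7], -0.0],
[[0.0, 0.0, 0.0], -0.0]
--
```

send_rows(
  motion=[
    [[17, -27, -7], -0.12],
    [[20, -25, -7], 0],
    [[20, -25, -7], 0],
    [[12, -14, -4], 0],
    [[0, 0, 0], 0],
  ],
)

```text
time_s: 85.53
position: [0.4516, -0.0069, 0.2454]
tcp_rot: [[-0.148, 0.988, -0.042], [0.989, 0.149, 0.021], [0.027, -0.038, -0.999]]
force: [-0.4, -0.8, 0.1]
opening: 0.997
```

```bash
python3 g.py .4535 -.0058 .083 98.5 4
```

```text
zaxis [-0.0375  0.019  -0.9991] grip F 0.9961510747596376
t 85.73 pos [ 0.4565 -0.0095  0.2449] yaw 98.43 tilt 2.41 | shift [  0.2   3.1 161.9] turn -0.001 rad (-0.1 deg) open 0.996 F [ 0.1 -0.5 -0.2]
```

send_rows(
  motion=[
    [[0, 0, 0], 0],
    [[0, 0, 0], 0],
    [[0, 0, 0], 0],
    [[0, 0, 40], 0],
    [[0, 0, 40], 0],
  ],
)

```text
time_s: 86.15
position: [0.4664, -0.013, 0.169]
tcp_rot: [[-0.145, 0.989, -0.014], [0.989, 0.145, 0.012], [0.014, -0.012, -1.0]]
force: [-0.4, -0.5, -0.4]
opening: 1.001
```

```bash
python3 g.py .4535 -.0058 .083 98.5 5
```

```text
zaxis [-0.0189  0.0135 -0.9997] grip F 1.001025344530018
t 86.40 pos [ 0.4653 -0.0126  0.1697] yaw 98.34 tilt 1.33 | shift [ 7.1 -9.3 87. ] turn -0.003 rad (-0.2 deg) open 1.001 F [-0.1  0.5 -0.3]
```

send_rows(
  motion=[
    [[0, 0, -41], 0],
    [[0, 0, 0], 0],
    [[0, 0, 0], 0],
    [[0, 0, 0], 0],
    [[0, 0, 0], 0],
  ],
)

```text
time_s: 86.82
position: [0.4716, -0.0147, 0.2201]
tcp_rot: [[-0.145, 0.989, -0.004], [0.989, 0.145, 0.009], [0.01, -0.002, -1.0]]
force: [-0.5, -0.2, 0.5]
opening: 1.0
```

```bash
python3 g.py .4535 -.0058 .083 98.5 4
```

```text
zaxis [-0.0073  0.0101 -0.9999] grip F 0.9994313845985676
t 87.02 pos [ 0.4707 -0.0145  0.2185] yaw 98.36 tilt 0.72 | shift [  9.6 -15.  135.7] turn -0.003 rad (-0.1 deg) open 0.999 F [-1.3  0.3 -0.1]
```

send_rows(
  motion=[
    [[3, -5, 8], 0],
    [[3, -5, 12], 0],
    [[2, -3, 14], 0],
    [[2, -2, 14], 0],
    [[0, 0, 14], 0],
  ],
)

```text
time_s: 87.43
position: [0.4548, -0.0063, 0.1558]
tcp_rot: [[-0.145, 0.989, -0.003], [0.989, 0.145, 0.009], [0.009, -0.002, -1.0]]
force: [0.4, 0.2, -0.1]
opening: 1.004
```

```bash
python3 g.py .4535 -.0058 .083 98.5 4
```

```text
zaxis [-0.0029  0.0088 -1.    ] grip F 0.9987880273782216
t 87.63 pos [ 0.4556 -0.0067  0.1565] yaw 98.34 tilt 0.53 | shift [ 0.5 -1.9 73.5] turn -0.003 rad (-0.2 deg) open 0.999 F [-0.  -0.4  0.3]
```

```bash
python3 -c "
from h import *
c=cam('scene'); zoom(c,180,140,320,270,5,'s12.png')
print([(round(r['p'],2),unproj(c,r['xy'],.058)[:2].round(4).tolist()) for r in place_of('scene','can_mid')[:3]],[(round(r['p'],2),unproj(c,r['xy'],.077)[:2].round(4).tolist()) for r in place_of('scene','lamp_mid')[:3]])"
```

```text
[(0.61, [0.4448, 0.0008])] [(0.87, [0.3823, -0.2096])]
```

send_rows(
  motion=[
    [[0, -1, 12], 0],
    [[0, 0, 13], 0],
    [[0, -1, 13], 0],
    [[0, 0, 13], 0],
    [[0, 0, 8], 0],
  ],
)

```text
time_s: 88.2
position: [0.4612, -0.0085, 0.1025]
tcp_rot: [[-0.145, 0.989, 0.017], [0.989, 0.145, 0.003], [0.001, 0.017, -1.0]]
force: [-0.5, 0.6, 0.6]
opening: 1.001
```

```bash
python3 g.py .4535 -.0058 .083 98.5 3
```

```text
zaxis [ 0.0157  0.0038 -0.9999] grip F 1.0017412753098613
t 88.35 pos [ 0.4608 -0.0084  0.1027] yaw 98.36 tilt 0.92 | shift [ 3.6 -7.2 19.6] turn -0.003 rad (-0.1 deg) open 1.002 F [-0.8 -0.1  0.3]
```

send_rows(
  motion=[
    [[2, -4, 10], 0],
    [[1, -3, 8], 0],
    [[0, -1, 3], 0],
    [[0, 0, 0], 0],
    [[0, 0, 0], 0],
  ],
)

```text
time_s: 88.77
position: [0.4565, -0.0075, 0.0849]
tcp_rot: [[-0.146, 0.989, 0.025], [0.989, 0.146, 0.001], [-0.002, 0.025, -1.0]]
force: [-0.2, -0.3, -1.2]
opening: 0.999
```

```bash
python3 g.py .4535 -.0058 .083 98.5 3
```

```text
zaxis [ 0.0251  0.0012 -0.9997] grip F 0.999685814021072
t 88.92 pos [ 0.4567 -0.0075  0.0849] yaw 98.37 tilt 1.44 | shift [ 2.1 -2.9  1.8] turn -0.002 rad (-0.1 deg) open 1.000 F [0.3 0.4 0.6]
```

send_rows(
  motion=[
    [[2, -3, 1.5], 0],
    [[0, 0, 0], 0],
    [[0, 0, 0], 0],
    [[0, 0, 0], 0],
    [[0, 0, 0], 0],
  ],
  gripper=0.55,
)

```text
time_s: 89.33
position: [0.4539, -0.0059, 0.0841]
tcp_rot: [[-0.146, 0.989, 0.027], [0.989, 0.146, 0.001], [-0.003, 0.027, -1.0]]
force: [-0.5, 0.8, 0.6]
opening: 0.709
```

```bash
python3 g.py .4535 -.0058 .083 98.5 1
```

```text
zaxis [ 2.700e-02  7.000e-04 -9.996e-01] grip F 0.6615484228445193
t 89.38 pos [ 0.4538 -0.0059  0.0841] yaw 98.38 tilt 1.55 | shift [ 0.2 -0.3  1.1] turn -0.002 rad (-0.1 deg) open 0.662 F [-0.2  0.7 -0.2]
```

send_rows(
  motion=[
    [[0, 0, 0], 0],
    [[0, 0, 0], 0],
    [[0, 0, 0], 0],
    [[0, 0, 0], 0],
    [[0, 0, 0], 0],
  ],
  gripper=0.95,
)

```text
time_s: 89.8
position: [0.4539, -0.0059, 0.084]
tcp_rot: [[-0.146, 0.989, 0.027], [0.989, 0.146, 0.001], [-0.003, 0.027, -1.0]]
force: [0.4, 0.4, -0.3]
opening: 0.316
```

```bash
python3 g.py .4535 -.0058 .083 98.5 6
```

```text
zaxis [ 2.690e-02  8.000e-04 -9.996e-01] grip F 0.3214519269520948
t 90.10 pos [ 0.4539 -0.0059  0.084 ] yaw 98.37 tilt 1.54 | shift [ 0.2 -0.4  1. ] turn -0.002 rad (-0.1 deg) open 0.321 F [-0.1  0.9 -1.2]
```

send_rows(
  motion=[
    [[0, 0, -15], 0],
    [[0, 0, -25], 0],
    [[0, 0, -35], 0],
    [[0, 0, -30], 0],
    [[0, 0, -10], 0],
  ],
)

```text
time_s: 90.52
position: [0.4464, -0.0054, 0.1984]
tcp_rot: [[-0.145, 0.989, 0.011], [0.989, 0.145, 0.004], [0.003, 0.011, -1.0]]
force: [1.6, -0.0, -2.2]
opening: 0.319
```

```bash
python3 - <<'E'
from h import *
plan([.587,-.115,.24],81.8,8,35,full=True)
E
```

```text
t 90.52 pos [ 0.4464 -0.0054  0.1984] yaw 98.36 tilt 0.67 | shift [-128.8  123.6  -40.6] turn 0.289 rad (16.6 deg) open 0.319 F [ 1.6 -0.  -2.2]
[[-24.7, 23.5, -8.0], 0.122],
[[-21.6, 26.4, -8.0], 0.122],
[[-18.2, 28.8, -8.0], 0.045],
[[-16.9, 29.6, -8.0], -0.0],
[[-16.9, 29.6, -8.0], -0.0]
--
[[-3.9, 6.8, -1.8], -0.0],
[[0.0, 0.0, 0.0], -0.0],
```

send_rows(
  motion=[
    [[-22, 20, -12], 0.122],
    [[-22, 26, -12], 0.122],
    [[-19, 28, -12], 0.045],
    [[-17, 29, -10], 0],
    [[-18, 30, -10], 0],
  ],
)

```text
time_s: 90.93
position: [0.5658, -0.1074, 0.2556]
tcp_rot: [[0.151, 0.988, -0.005], [0.988, -0.151, 0.011], [0.01, -0.007, -1.0]]
force: [1.7, 0.7, -3.1]
opening: 0.317
```

```bash
python3 g.py .589 -.115 .16 81.8 5
```

```text
zaxis [-0.0073  0.0119 -0.9999] grip F 0.32080742366767306
t 91.18 pos [ 0.5644 -0.1065  0.2542] yaw 81.27 tilt 0.80 | shift [-5.6 26.4 93.9] turn -0.009 rad (-0.5 deg) open 0.321 F [-0.8  0.5 -3.1]
```

send_rows(
  motion=[
    [[-5, 24, 0], -0.009],
    [[0, 0, 0], 0],
    [[0, 0, 0], 0],
    [[0, 0, 35], 0],
    [[0, 0, 35], 0],
  ],
)

```text
time_s: 91.6
position: [0.5845, -0.1105, 0.1859]
tcp_rot: [[0.139, 0.99, -0.004], [0.99, -0.139, 0.011], [0.01, -0.005, -1.0]]
force: [-0.4, -0.5, -4.3]
opening: 0.32
```

```bash
python3 g.py .589 -.115 .15 81.8 6
```

```text
zaxis [-0.0018  0.01   -0.9999] grip F 0.3195648029164882
t 91.90 pos [ 0.5863 -0.1116  0.1878] yaw 81.99 tilt 0.58 | shift [-3.3  3.2 37.8] turn 0.003 rad (0.2 deg) open 0.320 F [ 0.2 -0.1 -2.5]
```

send_rows(
  motion=[
    [[-3, 2, 22], 0.003],
    [[0, 0, 0], 0],
    [[0, 0, 0], 0],
    [[0, 0, 0], 0],
    [[0, 0, 0], 0],
  ],
)

```text
time_s: 92.32
position: [0.5932, -0.1164, 0.1759]
tcp_rot: [[0.142, 0.99, 0.014], [0.99, -0.142, 0.004], [0.006, 0.014, -1.0]]
force: [-0.5, 0.1, -2.5]
opening: 0.32
```

```bash
python3 g.py .589 -.115 .15 81.8 5; python3 -c "
from h import *
c=cam('scene'); zoom(c,150,180,290,310,5,'s13.png')"
```

```text
zaxis [ 0.012   0.0045 -0.9999] grip F 0.321938343492826
t 92.57 pos [ 0.5924 -0.1161  0.1746] yaw 81.85 tilt 0.73 | shift [ 0.5 -3.8 24.5] turn 0.001 rad (0.1 deg) open 0.322 F [ 0.7 -0.3 -3.3]
```

send_rows(
  motion=[
    [[0, -4, 22], 0],
    [[0, 0, 0], 0],
    [[0, 0, 0], 0],
    [[0, 0, 0], 0],
    [[0, 0, 0], 0],
  ],
)

```text
time_s: 93.03
position: [0.5897, -0.1157, 0.1535]
tcp_rot: [[0.142, 0.99, 0.014], [0.99, -0.142, 0.004], [0.006, 0.013, -1.0]]
force: [-0.7, -0.3, -1.9]
opening: 0.319
```

```bash
python3 g.py .589 -.115 .116 81.8 5; python3 -c "
from h import *
c=cam('scene'); im=cv2.resize(c['image'][180:310,150:290],None,fx=5,fy=5,interpolation=cv2.INTER_CUBIC)
s,p,R=st(); f=p+np.array([0,0,-.084])
def dr(P,col):
    q=(proj(c,P)-[150,180]+.5)*5-.5
    cv2.polylines(im,[q.astype(np.int32)],False,col,1,cv2.LINE_AA)
t=np.linspace(0,2*np.pi,60)
dr(np.c_[.589+.0365*np.cos(t),-.115+.0365*np.sin(t),0*t+.049],(0,0,255)); dr(np.c_[.589+.0516*np.cos(t),-.115+.0516*np.sin(t),0*t+.049],(0,0,255))
a=np.radians(-8.2); d=np.array([np.cos(a),np.sin(a),0])
dr(np.array([[.589,-.115,.049]+d*.0365,[.589,-.115,.049]+d*.0516]),(255,0,0))
dr(np.c_[f[0]+.033*np.cos(t),f[1]+.033*np.sin(t),0*t+f[2]],(0,255,0)); 
e=np.array([np.cos(np.radians(-8.2)),np.sin(np.radians(-8.2)),0]); dr(np.array([f+e*.033+[0,0,.008],f+e*.0435+[0,0,.008]]),(255,0,255))
cv2.imwrite('pics/s14.png',im)"
```

```text
zaxis [ 0.0134  0.004  -0.9999] grip F 0.3187014610357993
t 93.28 pos [ 0.5895 -0.1156  0.1534] yaw 81.86 tilt 0.80 | shift [ 0.3 -1.1 37.4] turn 0.001 rad (0.1 deg) open 0.319 F [-0.1  0.5 -2.5]
```

send_rows(
  motion=[
    [[0, -1, 20], 0],
    [[0, 0, 0], 0],
    [[0, 0, 0], 0],
    [[0, 0, 0], 0],
    [[0, 0, 0], 0],
  ],
)

```text
time_s: 93.75
position: [0.59, -0.1158, 0.1352]
tcp_rot: [[0.141, 0.99, 0.016], [0.99, -0.142, 0.003], [0.005, 0.016, -1.0]]
force: [0.1, -0.7, -3.0]
opening: 0.321
```

```bash
python3 g.py .589 -.115 .116 81.8 5
```

```text
zaxis [ 0.016   0.0029 -0.9999] grip F 0.3181433893024515
t 94.00 pos [ 0.5898 -0.1157  0.135 ] yaw 81.87 tilt 0.93 | shift [ 0.5 -1.2 19. ] turn 0.001 rad (0.1 deg) open 0.318 F [-0.5 -0.3 -3. ]
```

send_rows(
  motion=[
    [[0, -1, 14], 0],
    [[0, 0, 0], 0],
    [[0, 0, 0], 0],
    [[0, 0, 0], 0],
    [[0, 0, 0], 0],
  ],
)

```text
time_s: 94.42
position: [0.5901, -0.1159, 0.1227]
tcp_rot: [[0.141, 0.99, 0.019], [0.99, -0.141, 0.002], [0.005, 0.018, -1.0]]
force: [0.4, -0.1, -3.1]
opening: 0.32
```

```bash
python3 g.py .589 -.115 .116 81.8 5
```

```text
zaxis [ 0.0183  0.002  -0.9998] grip F 0.3185486137777597
t 94.67 pos [ 0.5899 -0.1159  0.1225] yaw 81.87 tilt 1.06 | shift [ 0.7 -1.1  6.5] turn 0.001 rad (0.1 deg) open 0.319 F [-0.3 -0.3 -2.5]
```

send_rows(
  motion=[
    [[0, -1, 10], 0],
    [[0, 0, 3], 0],
    [[0, 0, 3], 0],
    [[0, 0, 2], 0],
    [[0, 0, 2], 0],
  ],
)

```text
time_s: 95.08
position: [0.592, -0.1165, 0.1059]
tcp_rot: [[0.141, 0.99, 0.025], [0.99, -0.141, -0.0], [0.003, 0.024, -1.0]]
force: [0.3, 1.5, 8.6]
opening: 0.317
```

```bash
python3 g.py .589 -.115 .104 81.8 3
```

```text
zaxis [ 2.480e-02 -4.000e-04 -9.997e-01] grip F 0.31876754402686097
t 95.23 pos [ 0.592  -0.1165  0.1062] yaw 81.88 tilt 1.42 | shift [ 1.1 -3.3  2.1] turn 0.001 rad (0.1 deg) open 0.319 F [-0.5  1.   8.2]
```

send_rows(
  motion=[
    [[0, -2, 4], 0],
    [[0, -1, 4], 0],
    [[0, 0, 4], 0.06],
    [[0, 0, 3], 0.1],
    [[0, 0, 3], 0.1],
  ],
)

```text
time_s: 95.65
position: [0.5943, -0.1167, 0.1039]
tcp_rot: [[0.393, 0.919, 0.037], [0.919, -0.393, -0.006], [0.009, 0.037, -0.999]]
force: [-5.0, 2.1, 16.8]
opening: 0.319
```

```bash
python3 g.py .589 -.115 .104 81.8 0
```

```text
zaxis [ 0.0373 -0.0061 -0.9993] grip F 0.3187644441705545
t 95.65 pos [ 0.5943 -0.1167  0.1039] yaw 66.84 tilt 2.17 | shift [-0.5 -5.6 -0.3] turn -0.261 rad (-15.0 deg) open 0.319 F [-5.   2.1 16.8]
```

send_rows(
  motion=[
    [[-1, -2, 2], 0.12],
    [[-1, -2, 2], 0.12],
    [[-1, -1, 2], 0.12],
    [[-1, -1, 2], 0.12],
    [[-1, -1, 2], 0.12],
  ],
)

```text
time_s: 96.07
position: [0.5916, -0.1189, 0.1048]
tcp_rot: [[0.854, 0.517, 0.053], [0.518, -0.855, -0.015], [0.037, 0.04, -0.998]]
force: [-1.1, 0.3, 11.8]
opening: 0.32
```

```bash
python3 g.py .589 -.115 .104 81.8 0
```

```text
zaxis [ 0.0527 -0.0153 -0.9985] grip F 0.3196475326490949
t 96.07 pos [ 0.5916 -0.1189  0.1048] yaw 31.25 tilt 3.15 | shift [-0.2 -4.7  0.6] turn -0.882 rad (-50.6 deg) open 0.320 F [-1.1  0.3 11.8]
```

send_rows(
  motion=[
    [[0, -1, 3], 0.12],
    [[0, -1, 3], 0.12],
    [[0, -1, 3], 0.12],
    [[-0.5, -0.5, 3], 0.12],
    [[-0.5, 0, 3], 0.12],
  ],
)

```text
time_s: 96.48
position: [0.5915, -0.1183, 0.1039]
tcp_rot: [[0.996, -0.067, 0.057], [-0.066, -0.997, -0.027], [0.058, 0.023, -0.998]]
force: [-4.4, 3.9, 17.1]
opening: 0.33
```

```bash
python3 g.py .589 -.115 .104 81.8 0
```

```text
zaxis [ 0.0567 -0.0266 -0.998 ] grip F 0.3298280636280261
t 96.48 pos [ 0.5915 -0.1183  0.1039] yaw -3.76 tilt 3.59 | shift [-2.7 -3.1 -0.4] turn -1.493 rad (-85.6 deg) open 0.330 F [-4.4  3.9 17.1]
```

send_rows(
  motion=[
    [[0, -0.5, 3], 0.05],
    [[0, 0, 3], 0.03],
    [[0, 0, 0], 0],
    [[0, 0, -3], 0],
    [[0, 0, -3], 0],
  ],
)

```text
time_s: 96.9
position: [0.5878, -0.1166, 0.1113]
tcp_rot: [[0.99, -0.135, 0.05], [-0.134, -0.991, -0.031], [0.053, 0.024, -0.998]]
force: [2.6, 4.3, -14.3]
opening: 0.327
```

```bash
python3 g.py .589 -.115 .104 81.8 3
```

```text
zaxis [ 0.0493 -0.0306 -0.9983] grip F 0.3301914845486468
t 97.05 pos [ 0.5879 -0.1166  0.1112] yaw -7.74 tilt 3.33 | shift [ 0.5 -1.9  7.2] turn -1.563 rad (-89.5 deg) open 0.330 F [0.2 1.9 1.5]
```

send_rows(
  motion=[
    [[0, 0, 0], 0],
    [[0, 0, 0], 0],
    [[0, 0, 0], 0],
    [[0, 0, 0], 0],
    [[0, 0, 0], 0],
  ],
  gripper=0,
)

```text
time_s: 97.47
position: [0.5892, -0.1175, 0.1107]
tcp_rot: [[0.989, -0.142, 0.052], [-0.141, -0.99, -0.03], [0.055, 0.022, -0.998]]
force: [-0.2, -1.0, -0.2]
opening: 0.627
```

```bash
python3 g.py .589 -.115 .104 81.8 3
```

```text
zaxis [ 0.0515 -0.0299 -0.9982] grip F 0.7591497499040728
t 97.62 pos [ 0.5892 -0.1174  0.1107] yaw -8.07 tilt 3.41 | shift [-0.9 -2.5  6.6] turn -1.568 rad (-89.9 deg) open 0.759 F [0.2 0.  0.2]
```

send_rows(
  motion=[
    [[0, 0, -25], 0],
    [[0, 0, -40], 0],
    [[0, 0, -40], 0],
    [[0, 0, -40], 0],
    [[0, 0, -30], 0],
  ],
)

```text
time_s: 98.03
position: [0.5748, -0.1107, 0.2819]
tcp_rot: [[0.989, -0.143, 0.029], [-0.142, -0.99, -0.021], [0.032, 0.017, -0.999]]
force: [1.0, 0.4, -0.3]
opening: 0.992
```

```bash
python3 g.py .39 -.19 .25 0 3; python3 -c "
from h import *
import pickle
cs={n:cam(n,n+'15.png') for n in ['wrist','top','scene']}; pickle.dump(cs,open('v15.pkl','wb'))
zoom(cs['scene'],120,130,290,310,3.3,'s15.png'); zoom(cs['top'],300,130,460,260,5,'t15.png')"
```

```text
zaxis [ 0.0337 -0.0229 -0.9992] grip F 0.996012221638623
t 98.18 pos [ 0.5761 -0.1112  0.2822] yaw -8.18 tilt 2.33 | shift [-174.   104.    27.7] turn -0.143 rad (-8.2 deg) open 0.996 F [-0.7 -0.6 -0.4]
```

```bash
python3 -c "
from h import *
import pickle
cs=pickle.load(open('v15.pkl','rb')); zoom(cs['wrist'],225,110,345,240,5.5,'z15.png')"
python3 - <<'E'
from h import *
import pickle
cs=pickle.load(open('v15.pkl','rb')); t=cs['top']
def pz(x,y,s,ox,oy): return ((x+.5)/s-.5+ox,(y+.5)/s-.5+oy)
U=lambda x,y,z: unproj(t,pz(x,y,5,300,130),z)[:2]
a,b=U(187,542,.152),U(393,523,.152); d=a-b
print("bar",a,b,(a+b)/2,"len",np.linalg.norm(d),"dir",np.degrees(np.arctan2(d[1],d[0])))
tl,tr=U(477,270,.2),U(595,300,.2); bl,br=U(511,110,.19),U(627,142,.19)
print(tl,tr,bl,br,"sep",np.linalg.norm(tl-tr),np.linalg.norm(bl-br))
for p,q in((tl,bl),(tr,br)):
    d=q-p; print("prong len",np.linalg.norm(d),"dir",np.degrees(np.arctan2(d[1],d[0])))
d=tl-tr; print("tips dir",np.degrees(np.arctan2(d[1],d[0]))-90); d=bl-br; print("base dir",np.degrees(np.arctan2(d[1],d[0]))-90)
print("mid tips",(tl+tr)/2)
E
```

```text
bar [ 0.38425323 -0.12793444] [ 0.39544099 -0.25986094] [ 0.38984711 -0.19389769] len 0.13240003095865374 dir 94.84725773782615
[ 0.54964515 -0.31135646] [ 0.52964423 -0.38488219] [ 0.657835   -0.34105323] [ 0.63587711 -0.41456326] sep 0.07619757597024411 0.07671944914870758
prong len 0.11219153938939244 dir -15.348952782029789
prong len 0.11030136212668536 dir -15.61016395575397
tips dir -15.217723646298424
base dir -16.63120566009907
mid tips [ 0.53964469 -0.34811932]
```

```bash
python3 - <<'E'
from h import *
plan([.3917,-.194,.25],4.85,8,41,full=True)
E
```

```text
t 98.33 pos [ 0.5734 -0.1102  0.2773] yaw -8.19 tilt 1.75 | shift [-168.6  108.4   24.6] turn -0.228 rad (-13.0 deg) open 0.997 F [-0.9  0.7 -0.7]
[[-34.1, 22.1, 5.5], -0.122],
[[-36.5, 17.8, 5.5], -0.105],
[[-38.2, 13.8, 5.5], -0.0],
[[-38.2, 13.8, 5.5], -0.0],
[[-35.3, 12.8, 5.1], -0.0]
--
[[0.0, 0.0, 0.0], -0.0],
```

send_rows(
  motion=[
    [[-34, 22, 3], -0.122],
    [[-36, 18, 3], -0.105],
    [[-38, 14, 3], 0],
    [[-38, 14, 3], 0],
    [[-35, 13, 3], 0],
  ],
)

```text
time_s: 98.75
position: [0.3917, -0.1937, 0.2499]
tcp_rot: [[0.994, 0.106, 0.016], [0.106, -0.994, -0.01], [0.015, 0.012, -1.0]]
force: [-0.8, -2.0, 0.7]
opening: 0.998
```

```bash
python3 g.py .3917 -.194 .128 4.85 5; python3 -c "
from h import *
c=cam('top','top16.png'); w=cam('wrist','w16.png'); zoom(c,300,130,460,260,5,'t16.png')"
```

```text
zaxis [ 0.0191 -0.0118 -0.9997] grip F 0.9987137267842018
t 99.00 pos [ 0.3945 -0.1944  0.2511] yaw 5.94 tilt 1.28 | shift [ -4.9  -2.3 123. ] turn 0.019 rad (1.1 deg) open 0.999 F [ 0.  -1.   0.1]
```

```bash
python3 - <<'E'
from h import *
w=cam('wrist')
a=unproj(w,(277,124),.154)[:2]; b=unproj(w,(274,273),.154)[:2]; print(a,b,(a+b)/2,np.linalg.norm(a-b),np.degrees(np.arctan2(*(a-b)[::-1])))
print([(round(r['p'],2),unproj(w,r['xy'],.077)[:2].round(4).tolist()) for r in place_of('wrist','lamp_mid')[:2]])
E
```

```text
[ 0.38890492 -0.12786954] [ 0.39995174 -0.25917662] [ 0.39442833 -0.19352308] 0.13177094150628071 94.8089533951541
[(0.94, [0.3952, -0.1902])]
```

send_rows(
  motion=[
    [[0, 0, 10], 0.019],
    [[0, 0, 13], 0],
    [[0, 0, 13], 0],
    [[0, 0, 13], 0],
    [[0, 0, 13], 0],
  ],
)

```text
time_s: 99.62
position: [0.4043, -0.1944, 0.1906]
tcp_rot: [[0.995, 0.097, 0.029], [0.097, -0.995, -0.02], [0.027, 0.023, -0.999]]
force: [-0.1, -0.6, -0.4]
opening: 0.998
```

```bash
python3 g.py .3944 -.1935 .128 4.85 3
```

```text
zaxis [ 0.0268 -0.018  -0.9995] grip F 1.0000178274347955
t 99.77 pos [ 0.4034 -0.194   0.1904] yaw 5.55 tilt 1.85 | shift [-10.4  -2.6  62.1] turn 0.012 rad (0.7 deg) open 1.000 F [-0.4  0.1  0.4]
```

send_rows(
  motion=[
    [[-3, -1, 12], 0.012],
    [[-3, -1, 13], 0],
    [[-3, 0, 13], 0],
    [[-2, 0, 12], 0],
    [[-1, 0, 8], 0],
  ],
)

```text
time_s: 100.18
position: [0.3996, -0.1967, 0.1359]
tcp_rot: [[0.995, 0.089, 0.039], [0.09, -0.996, -0.028], [0.036, 0.031, -0.999]]
force: [0.7, -0.2, 0.4]
opening: 1.001
```

```bash
python3 g.py .3944 -.1935 .128 4.85 3
```

```text
zaxis [ 0.0383 -0.0274 -0.9989] grip F 1.0017962628216213
t 100.33 pos [ 0.3994 -0.1967  0.1361] yaw 5.16 tilt 2.70 | shift [-5.  -3.9  7.8] turn 0.005 rad (0.3 deg) open 1.002 F [0.2 0.8 0.5]
```

send_rows(
  motion=[
    [[-5, -3.5, 8], 0.005],
    [[0, 0, 0], 0],
    [[0, 0, 0], 0],
    [[0, 0, 0], 0],
    [[0, 0, 0], 0],
  ],
  gripper=0.5,
)

```text
time_s: 100.75
position: [0.3981, -0.1961, 0.1315]
tcp_rot: [[0.995, 0.085, 0.045], [0.086, -0.996, -0.033], [0.042, 0.037, -0.998]]
force: [0.9, 0.6, -0.2]
opening: 0.706
```

send_rows(
  motion=[
    [[0, 0, 0], 0],
    [[0, 0, 0], 0],
    [[0, 0, 0], 0],
    [[0, 0, 0], 0],
    [[0, 0, 0], 0],
  ],
  gripper=1,
)

```text
time_s: 101.17
position: [0.3995, -0.1972, 0.1331]
tcp_rot: [[0.995, 0.085, 0.049], [0.087, -0.996, -0.036], [0.045, 0.04, -0.998]]
force: [0.2, 0.5, 0.3]
opening: 0.329
```

```bash
python3 g.py .3944 -.1935 .128 4.85 6
```

```text
zaxis [ 0.048  -0.0352 -0.9982] grip F 0.1562650246124278
t 101.47 pos [ 0.3993 -0.1969  0.1327] yaw 4.95 tilt 3.42 | shift [-4.8 -4.   4.3] turn 0.002 rad (0.1 deg) open 0.156 F [-0.7 -0.  -3.2]
```

send_rows(
  motion=[
    [[0, 0, -12], 0],
    [[0, 0, -25], 0],
    [[0, 0, -35], 0],
    [[0, 0, -25], 0],
    [[0, 0, -10], 0],
  ],
)

```text
time_s: 101.88
position: [0.3908, -0.1901, 0.238]
tcp_rot: [[0.996, 0.084, 0.036], [0.085, -0.996, -0.023], [0.034, 0.026, -0.999]]
force: [1.2, -0.1, -3.9]
opening: 0.157
```

```bash
python3 g.py .5055 -.34 .235 -15.5 3; python3 - <<'E'
from h import *
plan([.5055,-.34,.235],-15.5,8,36,full=True)
c=cam('scene'); zoom(c,60,100,300,280,3.3,'s17.png')
E
```

```text
zaxis [ 0.0343 -0.0225 -0.9992] grip F 0.15996088455351465
t 102.03 pos [ 0.3903 -0.1899  0.2359] yaw 4.86 tilt 2.35 | shift [102.  159.2   8.3] turn 0.355 rad (20.4 deg) open 0.160 F [-0.1 -0.2 -3.3]
t 102.03 pos [ 0.3903 -0.1899  0.2359] yaw 4.86 tilt 2.35 | shift [102.  159.2   8.3] turn 0.355 rad (20.4 deg) open 0.160 F [-0.1 -0.2 -3.3]
[[19.4, 30.3, 0.2], 0.122],
[[23.0, 27.7, 0.2], 0.122],
[[26.2, 24.7, 0.2], 0.111],
[[28.7, 21.7, 0.2], -0.0],
[[28.7, 21.7, 0.2], -0.0]
--
[[7.4, 5.6, 0.0], -0.0],
[[0.0, 0.0, 0.0], -0.0],
```

Lamp held. Transit to in front of the hook, slightly rising.

send_rows(
  motion=[
    [[19, 28, -5], 0.122],
    [[23, 27, -5], 0.122],
    [[26, 24, -4], 0.111],
    [[28, 21, -3], 0],
    [[20, 14, -2], 0],
  ],
)

```text
time_s: 102.5
position: [0.4819, -0.3097, 0.2444]
tcp_rot: [[0.959, -0.282, 0.006], [-0.282, -0.959, 0.005], [0.004, -0.006, -1.0]]
force: [0.0, -0.5, -1.8]
opening: 0.161
```

```bash
python3 g.py .5055 -.34 .235 -15.5 6;python3 -c "
from h import *
c=cam('scene'); zoom(c,40,100,280,280,3.3,'s18.png')
c=cam('top'); zoom(c,340,130,470,260,5,'t18.png')"
```

```text
zaxis [ 0.0026  0.0085 -1.    ] grip F 0.15623124290132084
t 102.80 pos [ 0.4792 -0.3058  0.2444] yaw -16.31 tilt 0.51 | shift [34.8 25.5  9.2] turn -0.014 rad (-0.8 deg) open 0.156 F [-0.5  1.  -2.1]
```

send_rows(
  motion=[
    [[10, 12, 0], -0.014],
    [[12, 12, 0], 0],
    [[12, 2, 0], 0],
    [[0, 0, 0], 0],
    [[0, 0, 0], 0],
  ],
)

```text
time_s: 103.32
position: [0.502, -0.3364, 0.2448]
tcp_rot: [[0.965, -0.263, -0.001], [-0.263, -0.965, 0.01], [-0.004, -0.009, -1.0]]
force: [-0.4, -0.3, -3.6]
opening: 0.158
```

```bash
python3 g.py .596 -.366 .235 -15.5 5
```

```text
zaxis [-8.0e-04  9.3e-03 -1.0e+00] grip F 0.15812128323067393
t 103.57 pos [ 0.502  -0.3363  0.2451] yaw -15.27 tilt 0.54 | shift [98.5  4.   9.8] turn 0.004 rad (0.2 deg) open 0.158 F [-0.1  1.  -2.7]
```

send_rows(
  motion=[
    [[18, 1, 0], 0],
    [[22, 1, 0], 0],
    [[22, 1, 0], 0],
    [[20, 0, 0], 0],
    [[5, 0, 0], 0],
  ],
)

```text
time_s: 103.98
position: [0.5593, -0.3493, 0.2397]
tcp_rot: [[0.963, -0.263, -0.067], [-0.26, -0.965, 0.04], [-0.076, -0.021, -0.997]]
force: [-3.6, 3.0, -0.8]
opening: 0.196
```

```bash
python3 g.py .589 -.3633 .20 -15.5 5;python3 -c "
from h import *
c=cam('scene'); zoom(c,40,130,200,290,4.5,'s19.png')
c=cam('wrist','w19.png')"
```

```text
zaxis [-0.066   0.0403 -0.997 ] grip F 0.1971595722845833
t 104.23 pos [ 0.5586 -0.3487  0.2391] yaw -15.14 tilt 4.44 | shift [36.   6.9 36.4] turn 0.006 rad (0.4 deg) open 0.197 F [-4.6  3.1 -7. ]
```

send_rows(
  motion=[
    [[1, 0, 4], 0],
    [[2, 1, 6], 0],
    [[2, 0, 6], 0],
    [[1, 1, 6], 0],
    [[1, 0, 4], 0],
  ],
)

```text
time_s: 104.75
position: [0.5654, -0.3522, 0.2121]
tcp_rot: [[0.963, -0.263, -0.057], [-0.261, -0.965, 0.036], [-0.064, -0.02, -0.998]]
force: [-0.6, 0.2, -3.5]
opening: 0.196
```

```bash
python3 g.py .564 -.35 .184 -15.5 4;python3 -c "
from h import *
c=cam('scene'); zoom(c,40,130,200,290,4.5,'s20.png')
c=cam('wrist','w20.png')"
```

```text
zaxis [-0.0575  0.0365 -0.9977] grip F 0.19457897899212043
t 104.95 pos [ 0.5652 -0.3518  0.2128] yaw -15.17 tilt 3.91 | shift [ 0.2 -0.9 28.9] turn 0.006 rad (0.3 deg) open 0.195 F [ 0.3  0.6 -3. ]
```

send_rows(
  motion=[
    [[1, 0, 6], 0],
    [[1, 0, 6], 0],
    [[1, 0, 6], 0],
    [[1, 0, 5], 0],
    [[0, 0, 3], 0],
  ],
)

```text
time_s: 105.47
position: [0.5688, -0.354, 0.1885]
tcp_rot: [[0.963, -0.262, -0.054], [-0.261, -0.965, 0.031], [-0.06, -0.016, -0.998]]
force: [-3.5, 2.0, 13.9]
opening: 0.199
```

```bash
python3 g.py .568 -.351 .184 -15.5 3
```

```text
zaxis [-0.0532  0.0306 -0.9981] grip F 0.19815114017055674
t 105.62 pos [ 0.5688 -0.3539  0.1889] yaw -15.16 tilt 3.52 | shift [-1.2 -2.5  5. ] turn 0.006 rad (0.3 deg) open 0.198 F [-1.7 -0.3  2.6]
```

send_rows(
  motion=[
    [[0, 0, 0], 0],
    [[0, 0, 0], 0],
    [[0, 0, 0], 0],
    [[0, 0, 0], 0],
    [[0, 0, 0], 0],
  ],
  gripper=0.79,
)

```text
time_s: 106.03
position: [0.5672, -0.3526, 0.1876]
tcp_rot: [[0.963, -0.263, -0.057], [-0.261, -0.965, 0.034], [-0.064, -0.017, -0.998]]
force: [0.9, -0.1, -0.7]
opening: 0.215
```

```bash
python3 g.py .568 -.351 .184 -15.5 3
```

```text
zaxis [-0.0563  0.0332 -0.9979] grip F 0.21272626442450426
t 106.18 pos [ 0.5676 -0.3528  0.1878] yaw -15.16 tilt 3.75 | shift [ 0.1 -1.8  3.9] turn 0.006 rad (0.3 deg) open 0.213 F [ 1.1 -0.2 -0.2]
```

send_rows(
  motion=[
    [[0, 0, 0], 0],
    [[0, 0, 0], 0],
    [[0, 0, 0], 0],
    [[0, 0, 0], 0],
    [[0, 0, 0], 0],
  ],
  gripper=0.78,
)

```text
time_s: 106.6
position: [0.568, -0.3529, 0.1884]
tcp_rot: [[0.963, -0.262, -0.056], [-0.261, -0.965, 0.033], [-0.063, -0.017, -0.998]]
force: [-0.5, 0.3, -1.3]
opening: 0.218
```

```bash
python3 g.py .568 -.351 .184 -15.5 3; python3 -c "
from h import *
c=cam('scene'); zoom(c,40,130,200,290,4.5,'s21.png')"
```

```text
zaxis [-0.055   0.0323 -0.998 ] grip F 0.2171015669775761
t 106.75 pos [ 0.5684 -0.353   0.1885] yaw -15.14 tilt 3.66 | shift [-0.6 -1.8  4.6] turn 0.006 rad (0.4 deg) open 0.217 F [-1.8 -0.1  0.2]
```

send_rows(
  motion=[
    [[0, 0, 0], 0],
    [[0, 0, 0], 0],
    [[0, 0, 0], 0],
    [[0, 0, 0], 0],
    [[0, 0, 0], 0],
  ],
  gripper=0.55,
)

```text
time_s: 107.22
position: [0.5687, -0.3532, 0.1887]
tcp_rot: [[0.963, -0.262, -0.054], [-0.261, -0.965, 0.032], [-0.061, -0.016, -0.998]]
force: [0.4, 0.3, -0.6]
opening: 0.432
```

```bash
python3 g.py .568 -.351 .184 -15.5 6; python3 -c "
from h import *
c=cam('scene'); zoom(c,40,130,200,290,4.5,'s22.png'); cam('wrist','w22.png')"
```

```text
zaxis [-0.0542  0.0318 -0.998 ] grip F 0.4468229971815798
t 107.52 pos [ 0.5687 -0.3532  0.1887] yaw -15.14 tilt 3.60 | shift [-1.  -1.9  4.8] turn 0.006 rad (0.4 deg) open 0.447 F [-0.2 -0.8  0.7]
```

```bash
python3 - <<'E'
from h import *
c=cam('scene','s23'); w=cam('wrist','w23')
from rig import bot
s=bot.read_state(); print(s['time_s'],s['position'],s['force'],s['opening'])
E
ls pics | tail -3
```

```text
z1.png
z15.png
z2.pngTraceback (most recent call last):
  File "<stdin>", line 2, in <module>
  File "h.py", line 5, in cam
    if save: cv2.imwrite("pics/"+save,c["image"])
             ~~~~~~~~~~~^^^^^^^^^^^^^^^^^^^^^^^^^
cv2.error: OpenCV(4.12.0) /io/opencv/modules/imgcodecs/src/loadsave.cpp:1051: error: (-2:Unspecified error) could not find a writer for the specified extension in function 'imwrite_'
```

```bash
cat h.py | head -40
```

```text
from rig import bot, capture, recognise, place_of
import numpy as np, cv2
def cam(n,save=None):
    c=capture(n); c["R"]=cv2.Rodrigues(np.array(c["rvec"],float))[0]; c["t"]=np.array(c["tvec"],float).ravel()
    if save: cv2.imwrite("pics/"+save,c["image"])
    return c
def proj(c,P):
    P=np.atleast_2d(P)@c["R"].T+c["t"]; return np.c_[c["fx"]*P[:,0]/P[:,2]+c["cx"],c["fy"]*P[:,1]/P[:,2]+c["cy"]]
def unproj(c,xy,z):
    d=c["R"].T@np.array([(xy[0]-c["cx"])/c["fx"],(xy[1]-c["cy"])/c["fy"],1.]); o=-c["R"].T@c["t"]
    return o+d*(z-o[2])/d[2]
def zoom(c,x0,y0,x1,y1,s,name):
    im=cv2.resize(c["image"][y0:y1,x0:x1],None,fx=s,fy=s,interpolation=cv2.INTER_CUBIC); cv2.imwrite("pics/"+name,im)
def st():
    s=bot.read_state(); p=np.array(s["position"]); R=np.array(s["tcp_rot"])
    return s,p,R
def yaw(R): return np.degrees(np.arctan2(R[1,0],R[0,0]))
def need(p,yd):
    "tool-frame shift mm & turn rad to reach TCP p with tool x-axis at yaw yd (mod 180)"
    s,q,R=st(); d=(R.T@(np.array(p)-q))*1000
    a=-(yd-yaw(R)); a=(a+90)%180-90
    print("t %.2f pos %s yaw %.2f tilt %.2f | shift %s turn %.3f rad (%.1f deg) open %.3f F %s"%(s["time_s"],np.round(q,4),yaw(R),np.degrees(np.arccos(-R[2,2])),np.round(d,1),np.radians(a),a,s["opening"],np.round(s["force"],1)))
def plan(p,yd,n=10,step=40.,full=False):
    need(p,yd); s,q,R=st(); q=q.copy(); p=np.array(p)
    y=yaw(R); tgt=y+((yd-y) if full else ((yd-y+90)%180-90))
    for i in range(n):
        R2=np.array([[np.cos(np.radians(y)),np.sin(np.radians(y)),0],[np.sin(np.radians(y)),-np.cos(np.radians(y)),0],[0,0,-1]])
        d=R2.T@(p-q)*1000; L=np.linalg.norm(d); 
        if L>step: d*=step/L
        t=np.clip(tgt-y,-7,7)
        print([[float(v) for v in np.round(d,1)],float(np.round(-np.radians(t),3))], end=",\n" if i%5!=4 else "\n--\n")
        q=q+R2@d/1000; y+=t
        if L<.2 and abs(t)<.05: break
```

send_rows(
  motion=[
    [[0, 0, 0], 0],
    [[0, 0, 0], 0],
    [[0, 0, 0], 0],
    [[0, 0, 0], 0],
    [[0, 0, 0], 0],
  ],
)

```text
time_s: 108.08
position: [0.5687, -0.3533, 0.1887]
tcp_rot: [[0.963, -0.262, -0.054], [-0.261, -0.965, 0.032], [-0.061, -0.016, -0.998]]
force: [-0.6, -0.8, 0.1]
opening: 0.446
```

send_rows(
  motion=[
    [[0, 0, 0], 0],
    [[0, 0, 0], 0],
    [[0, 0, 0], 0],
    [[0, 0, 0], 0],
    [[0, 0, 0], 0],
  ],
)

```text
time_s: 108.5
position: [0.5687, -0.3532, 0.1887]
tcp_rot: [[0.963, -0.262, -0.054], [-0.261, -0.965, 0.032], [-0.061, -0.016, -0.998]]
force: [-0.5, 0.5, 0.5]
opening: 0.451
```

```bash
python3 - <<'E'
from h import *
c=cam('scene','s23.png'); w=cam('wrist','w23.png')
for i in range(4): w=cam('wrist')
c=cam('scene','s24.png')
from rig import bot
s=bot.read_state(); print(s['time_s'],s['position'],s['force'],s['opening'])
p=proj(c,[.58,-.355,.15])[0];print(p)
x,y=map(int,p);zoom(c,max(0,x-90),max(0,y-80),min(560,x+90),min(420,y+80),4,'z24.png')
E
```

```text
108.85 [ 0.56868956 -0.3532368   0.18867782] [-0.05867633 -0.54003123  1.22678478] 0.451954948336196
[118.40964654 202.69026655]
```

View pics/z24.png

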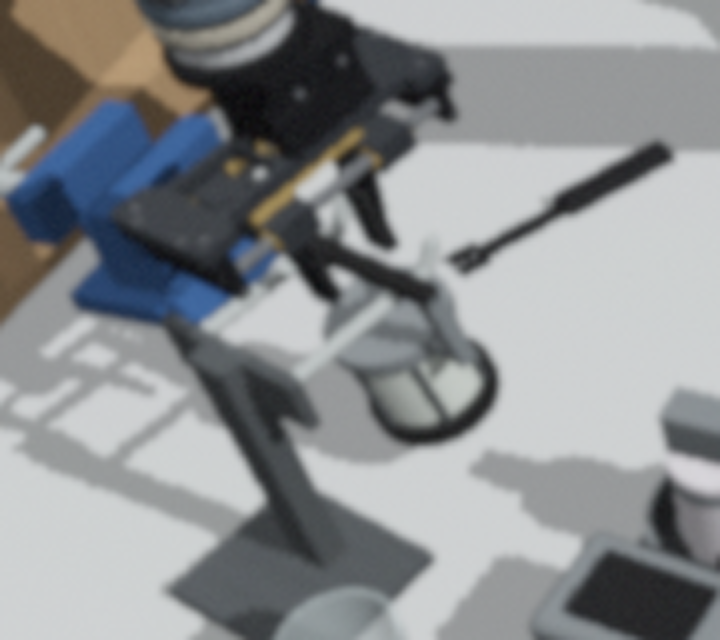

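View pics/w23.png

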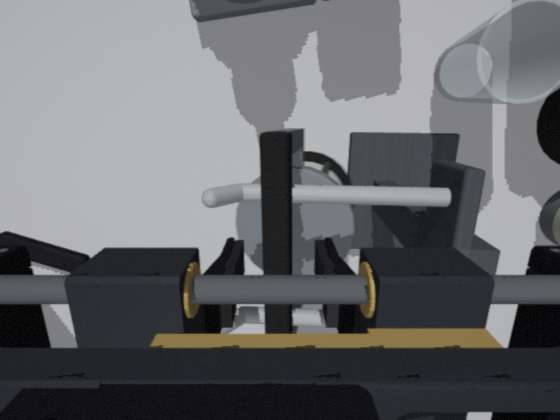

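The lamp hangs at rest with its bar (column ~278 in the wrist view) centred between the fingers and lying across the visible prong. I'm withdrawing upward.

send_rows(
  motion=[
    [[0, 0, -8], 0],
    [[0, 0, -15], 0],
    [[0, 0, -20], 0],
    [[0, 0, -30], 0],
    [[0, 0, -30], 0],
  ],
)

```text
time_s: 109.27
position: [0.5707, -0.3535, 0.2877]
tcp_rot: [[0.962, -0.263, -0.069], [-0.26, -0.965, 0.045], [-0.078, -0.025, -0.997]]
force: [1.4, 0.4, 0.3]
opening: 0.454
```

send_rows(
  motion=[
    [[0, 0, -35], 0],
    [[-30, 0, -10], 0],
    [[-40, 0, 0], 0],
    [[-40, 0, 0], 0],
    [[-40, 0, 0], 0],
  ],
)

```text
time_s: 109.68
position: [0.4355, -0.3211, 0.3553]
tcp_rot: [[0.965, -0.257, -0.048], [-0.256, -0.966, 0.026], [-0.053, -0.013, -0.998]]
force: [-0.2, -1.0, 0.1]
opening: 0.446
```

send_rows(
  motion=[
    [[-40, 0, 0], 0],
    [[0, 0, 0], 0],
    [[0, 0, 0], 0],
    [[0, 0, 0], 0],
    [[0, 0, 0], 0],
  ],
)

```text
time_s: 110.1
position: [0.3887, -0.3066, 0.3622]
tcp_rot: [[0.964, -0.26, -0.048], [-0.26, -0.965, 0.024], [-0.053, -0.01, -0.999]]
force: [0.0, -0.1, -0.2]
opening: 0.452
```

```bash
python3 - <<'E'
from h import *
c=cam('scene','s25.png'); t=cam('top','t25.png'); w=cam('wrist','w25.png')
zoom(c,28,122,208,282,4,'z25.png')
for i in range(8): t=cam('top')
c2=cam('scene','s26.png'); t2=cam('top','t26.png')
d=cv2.absdiff(c['image'],c2['image']).max(2)[122:330,28:260]; print(d.max(),(d>20).sum())
s=bot.read_state(); print(s['time_s'],s['position'],s['opening'])
E
```

```text
17 0
110.75 [ 0.38786524 -0.30599129  0.36145482] 0.45051631428576244
```

View pics/s26.png

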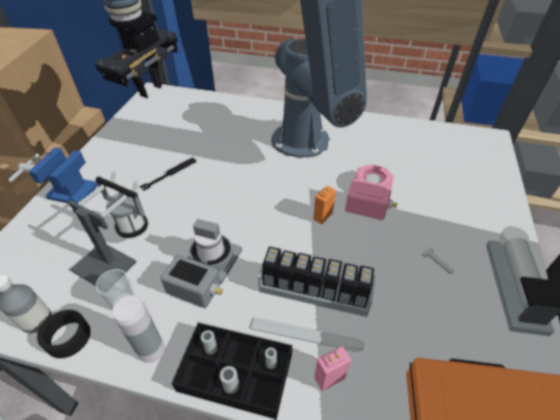

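View pics/z25.png

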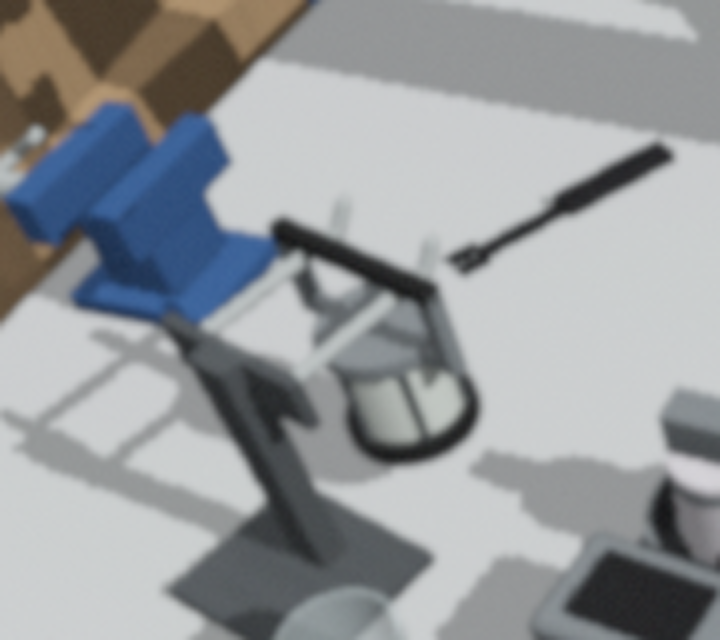

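View pics/t26.png

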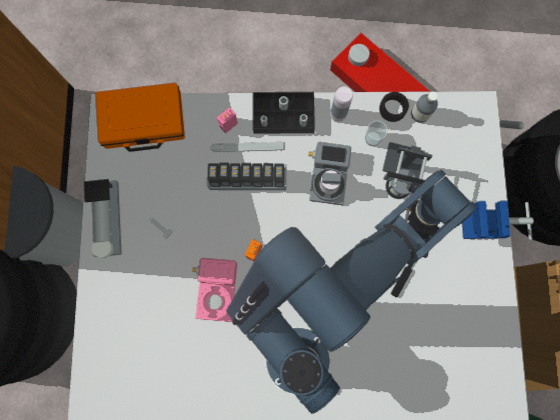

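```bash
python3 - <<'E'
from h import *
for i in range(6): capture('top')
c=cam('scene','s27.png')
print('lampmid',[(np.round(unproj(c,r['xy'],.127),4),round(r['p'],2)) for r in place_of('scene','lamp_mid')[:2]])
print('hook',[(np.round(unproj(c,r['xy'],.19),4),round(r['p'],2)) for r in place_of('scene','hook_mid')[:2]])
# bar ends from zoom z25: (280,228),(432,292) scaled /4 +28,122
for p in [(280,228),(432,292)]: print('bar end',np.round(unproj(c,(28+p[0]/4,122+p[1]/4),.202),4))
print('canmid',[(np.round(unproj(c,r['xy'],.086),4),round(r['p'],2)) for r in place_of('scene','can_mid')[:2]])
c2=cv2.imread('pics/s25.png'); d=cv2.absdiff(c2,c['image']).max(2)[150:]; print((d>25).sum())
E
cat gold.py | head -30
```

```text
lampmid [(array([ 0.5659, -0.3486,  0.127 ]), 0.76)]
hook [(array([ 0.5981, -0.3601,  0.19  ]), 0.95), (array([ 0.6615, -0.0702,  0.19  ]), 0.27)]
bar end [ 0.56  -0.406  0.202]
bar end [ 0.5886 -0.2855  0.202 ]
canmid [(array([ 0.5827, -0.118 ,  0.086 ]), 0.74)]
697
from fit import *
def gold(c):
    im=cv2.resize(c["image"],None,fx=4,fy=4,interpolation=cv2.INTER_CUBIC); h=cv2.cvtColor(im,cv2.COLOR_BGR2HSV)
    b=im.astype(int); m=((b[...,2]-b[...,0]>25)&(b[...,1]-b[...,0]>12)&(h[...,0]>15)&(h[...,0]<32)).astype(np.uint8)
    n,l,s,ce=cv2.connectedComponentsWithStats(m)
    return [(( (ce[i]+.5)/4-.5),s[i,4]/16) for i in range(1,n) if s[i,4]>48]
def packs(c,cands,zt=None):
    "cands: name->(x,y,z0)"
    gs=gold(c); out={}
    for k,(x,y,z0) in cands.items():
        z=z0+.109
        pts=[(unproj(c,g,z),a) for g,a in gs]
        pts=[(p[:2],a) for p,a in pts if np.hypot(p[0]-x,p[1]-y)<.03]
        if len(pts)==2:
            d=pts[1][0]-pts[0][0]; d=d if d[0]>0 else -d
            out[k]=((pts[0][0]+pts[1][0])/2,np.degrees(np.arctan2(d[1],d[0])),np.hypot(*d))
        else: out[k]=len(pts)
    return out
C={"A":(.4275,.3036,0),"B":(.453,.205,0),"C":(.435,.07,0),"s3":(.617,.279,.01),"s2":(.617,.206,.01),"s1":(.617,.132,.01),"s0":(.617,.058,.01)}
```

```bash
python3 - <<'E'
from h import *
from gold import *
a=cv2.imread('pics/s25.png');b=cv2.imread('pics/s26.png');e=cv2.imread('pics/s27.png')
for p,q in((a,b),(b,e)):
    d=(cv2.absdiff(p,q).max(2)>25).astype(np.uint8); n,l,s,_=cv2.connectedComponentsWithStats(cv2.dilate(d,np.ones((7,7))))
    print([list(map(int,x)) for x in s[1:] if x[4]>60])
c=cam('scene','s28.png');d=(cv2.absdiff(e,c['image']).max(2)>25).sum();print(d)
zoom(c,28,122,258,302,3.3,'z28.png')
C['A']=(.6188,.243,.01); C['B']=(.618,.169,.01); C['C']=(.618,.095,.01)
for k,v in packs(c,C).items(): print(k,v)
E
```

```text
[[126, 0, 15, 10, 104], [109, 5, 14, 8, 112], [132, 12, 12, 10, 98], [126, 46, 30, 22, 327]]
[[88, 183, 66, 63, 2028], [71, 223, 12, 10, 102]]
998
A (array([0.62214057, 0.24326228]), np.float64(-1.0873148350922575), np.float64(0.01615542293356678))
B (array([0.62083633, 0.1681284 ]), np.float64(-0.1283276789681876), np.float64(0.016180117062751725))
C (array([0.61981174, 0.09506029]), np.float64(-1.4889449580119207), np.float64(0.01606105113905483))
s3 (array([0.61964302, 0.27992391]), np.float64(-0.2774802910083875), np.float64(0.01615376005596438))
s2 (array([0.61893467, 0.20550485]), np.float64(0.9049548807913782), np.float64(0.01627843347920343))
s1 (array([0.61835693, 0.13158522]), np.float64(-0.7621459667506131), np.float64(0.01601454243036962))
s0 (array([0.61770126, 0.05765033]), np.float64(-0.16414057836429927), np.float64(0.01607193016877786))
```

View pics/z28.png

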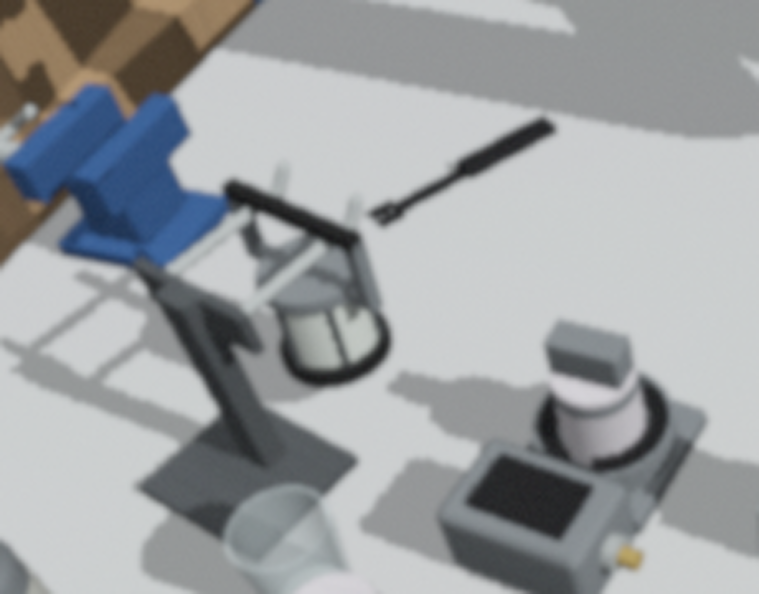

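The packs haven't moved, but the lamp is still moving a little. I'll watch it over time before doing anything else.

```bash
python3 - <<'E'
from h import *
p=cv2.imread('pics/s28.png')
def feat(im):
    r=im[170:260,90:170].astype(int); m=(r.min(2)<60)&(r.max(2)<75)
    ys,xs=np.nonzero(m); k=ys>30   # dark base ring region
    return xs[k].mean()+90, ys[k].mean()+170
for i in range(40):
    c=cam('scene'); 
    if i%2==0: print(i,np.round(feat(c['image']),2),(cv2.absdiff(p,c['image']).max(2)[150:]>25).sum())
    p=c['image']
cv2.imwrite('pics/s29.png',p); print(st()[0]['time_s'])
E
```

```text
0 [106.25 235.82] 4
2 [106.66 235.42] 239
4 [107.23 234.52] 231
6 [107.01 234.81] 9
8 [106.41 235.35] 301
10 [106.26 235.47] 2
12 [106.68 235.26] 177
14 [106.75 234.91] 117
16 [106.97 234.68] 22
18 [106.79 235.21] 185
20 [106.46 235.45] 0
22 [106.62 235.16] 158
24 [107.12 234.68] 0
26 [106.59 235.3 ] 99
28 [106.53 235.55] 3
30 [106.72 235.06] 53
32 [107.31 234.93] 6
34 [106.78 234.76] 28
36 [106.89 235.22] 0
38 [106.86 235.05] 13
113.3
```

The swing is dying out around a steady position. I'll wait a few more seconds and check once more.

```bash
python3 - <<'E'
from h import *
for i in range(60): capture('top')
a=cam('scene'); 
for i in range(5): capture('top')
b=cam('scene')
for i in range(5): capture('top')
c=cam('scene','s30.png'); 
print([(cv2.absdiff(x['image'],y['image']).max(2)[150:]>20).sum() for x,y in((a,b),(b,c),(a,c))],st()[0]['time_s'])
zoom(c,60,140,160,250,5.4,'z30.png')
# shear check against s25
E
```

```text
[np.int64(0), np.int64(0), np.int64(0)] 116.95
```

View pics/z30.png

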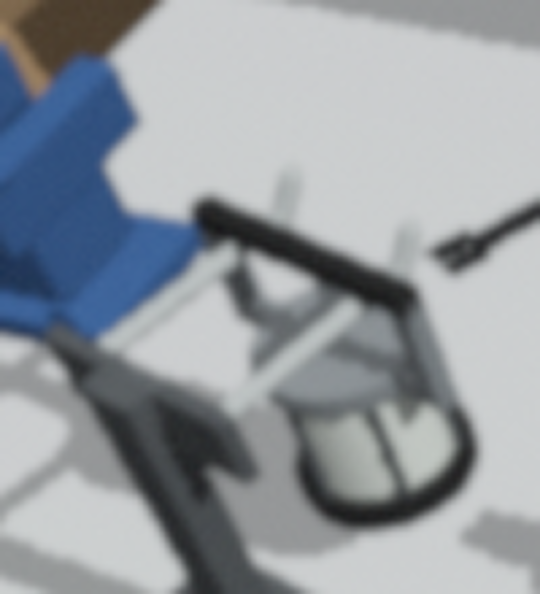

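The lamp is now completely still, with its bar across both prongs behind the upturned tips. The canister and packs are unchanged, so I'm handing in.

```bash
python3 -c "
from rig import bot; print(bot.hand_in())"
```

```text
the job is handed in; nothing more can be done
None
```

The job is done and handed in at about 117 s, with the gripper well clear of everything. It reported no verdict, so the results below are from my own checks.

- **Packs:** all three loose packs stand in the rack's gaps, down on its floor. The stored packs measured the same as before, to about 0.1 mm.
- **Canister:** it is in the inflator socket, pressed down and turned about 86° clockwise. It sprang up into the pocket, held against a pull of about 14 N and stayed in place when let go. I measured the turn from pictures only.
- **Lamp:** it hangs by its handle over both prongs, with the bar roughly 25 mm behind the tips. The swing died out, and the last pictures, about half a second apart, showed no change.

**What went wrong:** on my first approach, the lamp's body bumped the prong tips and the lamp turned about 76° in the grip. I then lowered its bar onto the prongs and let it swing down. The wrist force shown after each move stayed small, but I did not record the peak force of that bump.

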